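Change the desiccant cartridges of a specimen cabinet

ROBOT

A 7-joint arm with a two-finger parallel gripper is mounted at the origin on the work surface. World frame = base frame: x ahead of the robot, y to its left, z up, the work surface at z = 0. Lengths are in m, angles in rad, forces in N, time in s.
With the tool pointing down it reaches from about 0.425 to 0.925 m from the base axis. Payload 6.8 kg.
Tool frame: the origin (TCP) lies midway between the tips of the shut fingers; the grasp point (between the pads) lies 19 mm behind it; z points along the fingers, y is the direction in which the jaws open and shut (so a half turn about z gives the same grasp; the last joint's range is limited). The gripper opens to 85 mm and grips with 20 to 120 N. Pads are 22 mm wide; open, the fingers measure 114 mm over their backs; the gripper's body (76 mm by 85 mm) begins 54 mm behind the grasp point. The pads swing forward as they close: fully open they stand 13 mm farther back than shut.
Start: joints at [1.203, 0.477, 0.022, 1.555, -0.011, 1.109, -0.083], TCP at [0.173, -0.652, 0.231] pointing down, gripper open.
Joint ranges: [-2.96, 2.96], [-0.34, 2.1], [-1.41, 1.46], [0.24, 2.44], [-1.37, 4.51], [0.17, 1.92], [-2.96, 2.96]. Speed limits (rad/s): [2.39, 2.39, 3.14, 3.14, 3.14, 3.14, 3.14].

INTERFACE

Orientations are given as a unit quaternion [w, x, y, z].
In Python, from station import * gives the robot as it stands. The module is installed in compiled form; this text tells all that it offers.
- The arm moves only by the tool jog_arm, never from a script. Its arguments are lists of equal length, an entry for each row: "dp": the shift along the tool's x, y, z in units of 25 mm (1.0 is 25 mm), a list of three; "angular": the turn, a rotation vector about the tool's x, y, z in units of 5 degrees (1.0 is 5 degrees), a list of three; "claw": the finger opening in mm, from 0 to 85.4. A call has exactly 5 rows; each row is the pose to reach, as a shift and turn from the pose commanded when the call began, along the tool's axes at that moment; what a row does not reach only later rows make up. A row lasts 1/10 s, in which the tool goes at most 50 mm and 8.59 degrees, less where a joint would pass 70% of its speed; a pose out of reach is approached as far as the arm can. A call with a gripper value outside its range is refused whole. The fingers move at their own pace and stop on an object; "grip_force" is the grip in N (left out, the last holds). Time passes only in rows, so rows that repeat a pose let the fingers close, or fill a call up. It gives the time, the measured TCP pose, the force and the opening at its end, in the units of the state.
- get_obs(): the state, without advancing time (a new reading comes with each control period).
- read_camera(name): name is "side" or "top"; returns a dict with "pixels" (384x512x3 uint8, blue, green, red), "camera_matrix" (3x3 intrinsics, pixels), "k1" (the pictures are not rectified: a ray, as slopes to the right and down, at radius r is drawn at 1 + k1 r^2 times it, then the intrinsics apply), "rvec" (rotation vector, rad) and "tvec" (3), from world to camera coordinates, as OpenCV has them. Camera axes: x right, y down, z forward; pixel columns grow to the right and rows downward; lengths in m; the calibration is good to about 2 mm. A picture is of the moment at which its call begins. There is no depth.
- hand_in(): hands the job in, once; it reports no verdict.
The state is a dict: "t": time; "q": joint angles; "joint_vel": joint speeds; "joint_torque": joint torques, N m; "eef_pos": TCP position; "tool_rot": TCP orientation; "contact_force": force on the tool from outside, world axes, zero at the start; "torque": the same for the moment, N m; "gripper_width": opening from 0.0 (shut) to 1.0 (fully open).
Only numpy, scipy, OpenCV 4.12 (cv2) and the standard library are available. Lean on these libraries where they do the work, as an engineer would, in place of code of your own. Each camera call takes 0.05 s, during which the arm holds its last target.

TASK

Sort the desiccant cartridges standing on the desk: stand every spent one (narrow strip tag) upright in a nest of its own in the sliding tray, and once they are all in, push the tray along its rail to the next station, the middle one, so that it sits in the detent. Hang every fresh one (round tag) by its loop on a hook of its own inside the cabinet, reaching in through the top opening without touching the opening's frame with gripper or cartridge; leave the other things on the desk alone.

Things in the scene. Friction and masses are not known exactly. Their poses are not given: they have to be found in the camera images.
- fresh1: fresh desiccant cartridge: ROUND white tag (disc 30 mm) flat at canister top, reaching 34 mm along -x. Dark canister 40 mm dia, 36 high; above it a loop in the y-z plane, window 28 (y) x 34 mm, z 36-70; top bar z 70-78, 40 (y) x 6 (x); on that a grip stem 18 (y) x 10 (x), z 78-114, pinch it across y. 65-120 g. Origin: centre of underside, z up. 
- fresh2: fresh cartridge, same as fresh1. All cartridges stand upright on the desk at the start, tags facing the robot within 0.6 rad, their places shuffled; 5 or all 6 of the six are present, an absent one reads None
- fresh3: fresh cartridge, same as fresh1
- spent1: spent desiccant cartridge: NARROW white strip tag (8 mm wide) flat at canister top, reaching 34 mm along -x; otherwise the same shape, size, mass and axes as fresh1.
- spent2: spent cartridge, same as spent1
- spent3: spent cartridge, same as spent1
- cabinet: low wood and glass specimen cabinet, fixed, 142 (x) x 288 mm (y), open on top; its glazed door with brass latch hangs open down the back. Origin: centre of underside; x from front (robot side) to back. Three brass hooks on the back wall (inner face x = +59 mm) point to -x. A cartridge fits straight down in front of the hook tips, axis at x = -13 mm, tag to the front (turned back it fouls the wall)
- frame: dark wooden frame round the cabinet's top opening, bars 12 mm wide, z 127 to 135 mm; free opening 118 mm (x, -59 to +59) by 264 mm (y). Origin and axes as the cabinet's. Not to be touched
- hook1 (a point): seat of hook 1 (cabinet y = -72 mm): on top of its shaft, 100 mm above the desk, 30 mm in front of the back wall; the bar of a loop rests here. 8 mm round bar along the cabinet's x; underside of shaft 8 mm below the seat; upturned tip 12 mm in front of the seat (front face 16 mm in front), top of tip 10 mm above the seat
- hook2 (a point): seat of hook 2 (cabinet y = 0 mm): on top of its shaft, 100 mm above the desk, 30 mm in front of the back wall; the bar of a loop rests here. 8 mm round bar along the cabinet's x; underside of shaft 8 mm below the seat; upturned tip 12 mm in front of the seat (front face 16 mm in front), top of tip 10 mm above the seat
- hook3 (a point): seat of hook 3 (cabinet y = 72 mm): on top of its shaft, 100 mm above the desk, 30 mm in front of the back wall; the bar of a loop rests here. 8 mm round bar along the cabinet's x; underside of shaft 8 mm below the seat; upturned tip 12 mm in front of the seat (front face 16 mm in front), top of tip 10 mm above the seat
- rail: straight aluminium rail slide fixed to the desk, 398 mm long along its y, 20 mm high; origin at its middle on the desk. Three brass pins 70 mm apart along its robot side, at y = -70, 0 and +70 mm, mark the stations
- tray (a joint): position of the tray along the rail's +y (m): 0 at the first station (start), 0.070 at the middle (next) station, 0.140 at the last. A sprung ball detent holds it in each station and draws it in from within about 7 mm; breaking out takes about 5 N. Between stations it slides against light drag (1 to 2 N) and stays where it is left
- nest1 (a point): centre of the floor of nest 1 of the sliding wooden tray (nests 66 mm apart along the rail, nest 1 at the -y end), 30 mm above the desk: pocket 52 mm square with walls 30 mm high, so a cartridge's tag lies above the walls; axes as the rail's
- nest2 (a point): centre of the floor of nest 2 of the sliding wooden tray (nests 66 mm apart along the rail, nest 1 at the -y end), 30 mm above the desk: pocket 52 mm square with walls 30 mm high, so a cartridge's tag lies above the walls; axes as the rail's
- nest3 (a point): centre of the floor of nest 3 of the sliding wooden tray (nests 66 mm apart along the rail, nest 1 at the -y end), 30 mm above the desk: pocket 52 mm square with walls 30 mm high, so a cartridge's tag lies above the walls; axes as the rail's
- pusher (a point): middle of the outer face of the upright aluminium plate at the tray's -y end (60 mm wide, 10 mm thick, top 82 mm above the desk); 65 mm above the desk, 50 mm from nest 1's centre; its outer face looks along the rail's -y, push it there towards +y
- mortar: grey stone mortar, 88 mm wide, 55 mm high; bystander, leave alone; origin at the centre of its underside
- canister: chrome cylindrical collecting canister, 60 mm wide, 85 mm high; bystander, leave alone; origin at the centre of its underside
- tin: red enamel bench tin, 75 by 110 mm, 46 mm high; bystander, leave alone; origin at the centre of its underside
- block: hardwood block with drilled holes, 70 by 120 mm, 30 mm high; bystander, leave alone; origin at the centre of its underside
- unitbox: frosted acrylic unit box, 79 mm square, 37 mm high; bystander, leave alone; origin at the centre of its underside
- brush: wooden-handled brush, 160 mm long, lying; bystander, leave alone

How it is judged:
On the way, in this order (a step that is already met when the one before it is completed fails the run):
1. every spent cartridge stands in a nest of the tray, the tray still at its first station (((horizontal distance between spent1 and nest1 below 0.012 m and z of spent1 in the frame of nest1 below 0.006 m) or (horizontal distance between spent1 and nest2 below 0.012 m and z of spent1 in the frame of nest2 below 0.006 m) or (horizontal distance between spent1 and nest3 below 0.012 m and z of spent1 in the frame of nest3 below 0.006 m)) and angle between each of spent1, spent2, spent3's own z axis and vertical below 0.12 rad and linear speed of each of spent1, spent2, spent3 below 0.05 m/s and ((horizontal distance between spent2 and nest1 below 0.012 m and z of spent2 in the frame of nest1 below 0.006 m) or (horizontal distance between spent2 and nest2 below 0.012 m and z of spent2 in the frame of nest2 below 0.006 m) or (horizontal distance between spent2 and nest3 below 0.012 m and z of spent2 in the frame of nest3 below 0.006 m)) and ((horizontal distance between spent3 and nest1 below 0.012 m and z of spent3 in the frame of nest1 below 0.006 m) or (horizontal distance between spent3 and nest2 below 0.012 m and z of spent3 in the frame of nest2 below 0.006 m) or (horizontal distance between spent3 and nest3 below 0.012 m and z of spent3 in the frame of nest3 below 0.006 m)) and value of joint tray between -0.008 and 0.008 m), for 0.2 s.
2. the tray has been pushed to the middle station (value of joint tray between 0.062 and 0.078 m), for 0.3 s.
At the end, for the whole second after the job is handed in: each spent cartridge upright (0.25 rad) on the floor of its own nest, within 14 mm of its centre; tray at rest within 8 mm of 0.070 m; each fresh one hanging still (tilt under 0.2 rad) on its own hook, its origin 60 to 78 mm below the seat, within 20 mm sideways (all of step 2 and ((horizontal distance between spent1 and nest1 below 0.014 m and z of spent1 in the frame of nest1 below 0.006 m) or (horizontal distance between spent1 and nest2 below 0.014 m and z of spent1 in the frame of nest2 below 0.006 m) or (horizontal distance between spent1 and nest3 below 0.014 m and z of spent1 in the frame of nest3 below 0.006 m)) and angle between each of spent1, spent2, spent3's own z axis and vertical below 0.25 rad and ((horizontal distance between spent2 and nest1 below 0.014 m and z of spent2 in the frame of nest1 below 0.006 m) or (horizontal distance between spent2 and nest2 below 0.014 m and z of spent2 in the frame of nest2 below 0.006 m) or (horizontal distance between spent2 and nest3 below 0.014 m and z of spent2 in the frame of nest3 below 0.006 m)) and ((horizontal distance between spent3 and nest1 below 0.014 m and z of spent3 in the frame of nest1 below 0.006 m) or (horizontal distance between spent3 and nest2 below 0.014 m and z of spent3 in the frame of nest2 below 0.006 m) or (horizontal distance between spent3 and nest3 below 0.014 m and z of spent3 in the frame of nest3 below 0.006 m)) and ((horizontal distance between fresh1 and hook1 below 0.02 m and z of fresh1 in the frame of hook1 between -0.078 and -0.06 m) or (horizontal distance between fresh1 and hook2 below 0.02 m and z of fresh1 in the frame of hook2 between -0.078 and -0.06 m) or (horizontal distance between fresh1 and hook3 below 0.02 m and z of fresh1 in the frame of hook3 between -0.078 and -0.06 m)) and angle between each of fresh1, fresh2, fresh3's own z axis and vertical below 0.2 rad and linear speed of each of fresh1, fresh2, fresh3 below 0.05 m/s and ((horizontal distance between fresh2 and hook1 below 0.02 m and z of fresh2 in the frame of hook1 between -0.078 and -0.06 m) or (horizontal distance between fresh2 and hook2 below 0.02 m and z of fresh2 in the frame of hook2 between -0.078 and -0.06 m) or (horizontal distance between fresh2 and hook3 below 0.02 m and z of fresh2 in the frame of hook3 between -0.078 and -0.06 m)) and ((horizontal distance between fresh3 and hook1 below 0.02 m and z of fresh3 in the frame of hook1 between -0.078 and -0.06 m) or (horizontal distance between fresh3 and hook2 below 0.02 m and z of fresh3 in the frame of hook2 between -0.078 and -0.06 m) or (horizontal distance between fresh3 and hook3 below 0.02 m and z of fresh3 in the frame of hook3 between -0.078 and -0.06 m)) and velocity of joint tray below 0.01 m/s); the robot touches nothing.
It fails at once if the arm or the gripper touches the cabinet's opening frame (contact force between frame and the arm above 1 N or contact force between frame and the fingers above 1 N).
It fails at once if a fresh cartridge knocks against the opening frame (contact force between frame and fresh1 above 1 N or contact force between frame and fresh2 above 1 N or contact force between frame and fresh3 above 1 N).
It fails at once if the robot pushes a bystander (contact force between any of mortar, canister, tin, block, unitbox, brush and the arm above 2 N or contact force between any of mortar, canister, tin, block, unitbox, brush and the fingers above 2 N).
It fails at once if a bystander is shifted by more than 60 mm (distance of any of mortar, canister, tin, block, unitbox, brush from where it was at the start of the episode above 0.06 m).
Of fresh1, spent1, fresh2, spent2, fresh3, spent3 only 5 to 6 are there at a start; the rules pass over those that are not, and their reading is None.
At some moment in a run one of spent1, spent2, spent3 may be knocked a few centimetres aside while the robot is not near it.
It also fails if it takes over 200 s, if anything falls off the work surface, if the arm or the gripper's body presses on something with over 40 N, if the wrist force passes 120 N, or if a joint passes its speed limit or range.

## Working session

There is one attempt and no reset: what is moved stays moved. The work goes in short steps, Python scripts to look and compute and a tool call to move; the robot and the scene stay as the last step left them, time stands still between calls to the robot, and variables do not carry over. Pictures are saved under pics/ and viewed, and the job is handed in when it is done.

Besides the shell and the picture viewer there is one more tool, called by a JSON object that holds its "fn" and its "kwargs". jog_arm: Moves the arm, as the interface text tells. Its arguments: {"type":"object","properties":{"dp":{"type":"array","items":{"type":"array","items":{"type":"number"}}},"angular":{"type":"array","items":{"type":"array","items":{"type":"number"}}},"claw":{"type":"array","items":{"type":"number"}},"grip_force":{"type":"number"}},"required":["dp","angular","claw"]}

```bash
mkdir -p pics; python3 - <<'E'
from station import *
import cv2
o=get_obs()
for k in o: print(k,o[k])
for n in ("side","top"):
    c=read_camera(n); cv2.imwrite(f"pics/{n}0.png",c["pixels"])
    print(n,c["camera_matrix"],c["k1"],c["rvec"],c["tvec"])
E
```

```text
t 0.0
q [ 1.20291094  0.47780067  0.02233134  1.55645219 -0.01151956  1.10930297
 -0.08315119]
joint_vel [ 3.59850160e-04  3.27465039e-04 -2.76306850e-04 -1.46922102e-03
 -6.60658187e-04 -2.01341269e-03 -6.00576618e-05]
joint_torque [ 4.94005362e-04 -5.96433985e+01  1.60799235e+00 -2.81189543e+01
  1.24898111e-02  9.30912240e-03 -7.63472656e-06]
eef_pos [ 0.17323244 -0.65177644  0.23032485]
tool_rot [-9.00699045e-04  9.91577380e-01  1.29512379e-01 -1.75839725e-04]
contact_force [ 0.05099334 -0.40708392  0.04200537]
torque [-0.00201853  0.02902721 -0.04647991]
gripper_width 0.9979391969868622
side [[420.31132563   0.         257.84996809]
 [  0.         420.31132563 194.52971393]
 [  0.           0.           1.        ]] 0.03121736032345107 [ 2.24928303 -0.22278483  0.10489209] [-0.52255977  0.10025752  1.29620224]
top [[452.92185083   0.         261.68991901]
 [  0.         452.92185083 184.33996093]
 [  0.           0.           1.        ]] -0.09226021917561418 [ 2.17800133 -2.15898206  0.09496989] [-0.05437302  0.55296672  1.54729661]
```

View pics/side0.png

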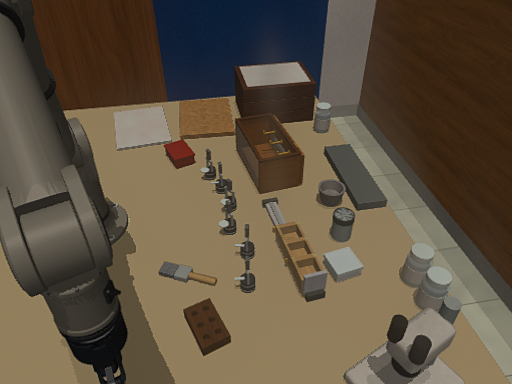

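View pics/top0.png

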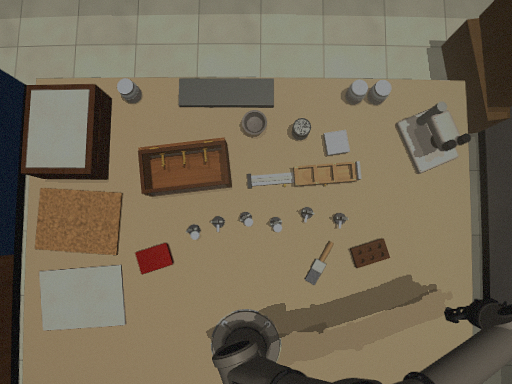

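Both views show six cartridges in a row (top image, from (194,232) to (340,219)), the cabinet at about (185,167) and the tray at about (325,175). I'll zoom in on these.

```bash
cat > h.py <<'E'
import numpy as np, cv2
def cam(c):
    R,_=cv2.Rodrigues(np.array(c["rvec"],float)); t=np.array(c["tvec"],float).reshape(3)
    return R,t,np.array(c["camera_matrix"]),float(c["k1"])
def proj(c,P):
    R,t,K,k1=cam(c)
    p,_=cv2.projectPoints(np.array(P,float).reshape(-1,1,3),np.array(c["rvec"],float),t,K,np.array([k1,0,0,0,0.]))
    return p.reshape(-1,2)
def ray(c,uv):
    R,t,K,k1=cam(c)
    n=cv2.undistortPoints(np.array(uv,float).reshape(-1,1,2),K,np.array([k1,0,0,0,0.])).reshape(-1,2)
    d=np.c_[n,np.ones(len(n))]@R
    return -R.T@t,d/np.linalg.norm(d,axis=1,keepdims=True)
def onz(c,uv,z):
    o,d=ray(c,uv); s=(z-o[2])/d[:,2]; return o+d*s[:,None]
def tri(c1,u1,c2,u2):
    o1,d1=ray(c1,[u1]);o2,d2=ray(c2,[u2]);A=np.stack([d1[0],-d2[0]],1)
    s=np.linalg.lstsq(A,o2-o1,rcond=None)[0]
    a=o1+s[0]*d1[0];b=o2+s[1]*d2[0]
    return (a+b)/2,np.linalg.norm(a-b)
def crop(c,x0,y0,x1,y1,s,fn):
    im=c["pixels"][y0:y1,x0:x1]; cv2.imwrite(fn,cv2.resize(im,None,fx=s,fy=s,interpolation=cv2.INTER_CUBIC))
E
python3 - <<'E'
from station import *
from h import *
import pickle
t=read_camera("top"); s=read_camera("side")
pickle.dump((t,s),open("c0.pkl","wb"))
crop(t,180,200,360,245,4.4,"pics/t1.png")
crop(t,130,130,370,200,3.3,"pics/t2.png")
crop(s,190,140,270,300,3.7,"pics/s1.png")
crop(s,230,110,350,310,3,"pics/s2.png")
E
```

```text
(no output)
```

View pics/t1.png

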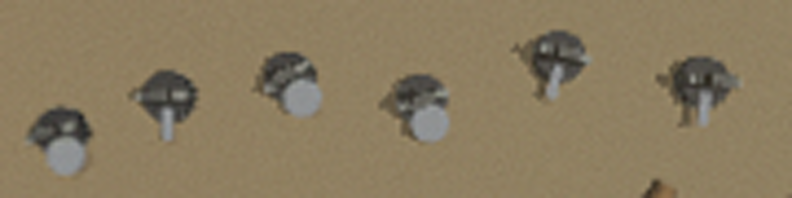

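View pics/t2.png

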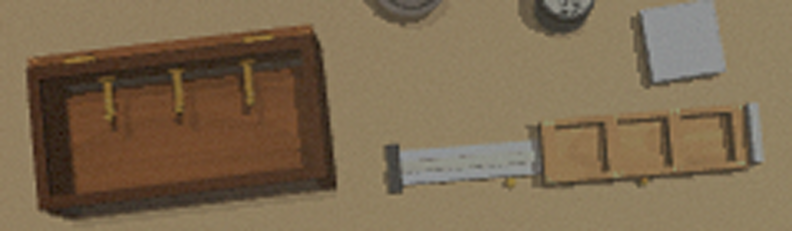

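View pics/s1.png

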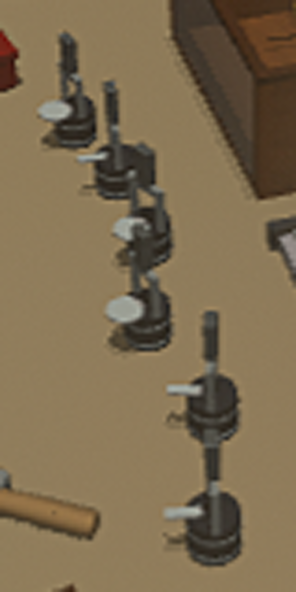

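View pics/s2.png

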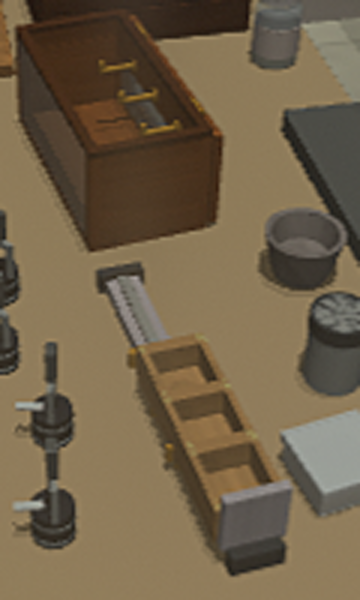

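```bash
python3 - <<'E'
from h import *
import pickle
t,s=pickle.load(open("c0.pkl","rb"))
print(ray(t,[[0,0]])[0],ray(s,[[0,0]])[0])
pt=[(194,232),(218,222),(247,219),(277,225),(306,214),(340,219)]
print(onz(t,pt,0.036))
W=[]
for u,v in pt:
    im=t["pixels"][v-18:v+18,u-18:u+18]; W.append(cv2.resize(im,None,fx=7,fy=7,interpolation=cv2.INTER_NEAREST))
W=np.vstack([np.hstack(W[:3]),np.hstack(W[3:])]); W=np.clip(W.astype(float)*1.5,0,255).astype('uint8'); cv2.imwrite("pics/z.png",W)
P=onz(t,pt,0.036); pu=proj(s,P).round().astype(int); print(pu)
W=[]
for u,v in pu:
    im=s["pixels"][v-27:v+15,u-21:u+21]; W.append(cv2.resize(im,None,fx=6,fy=6,interpolation=cv2.INTER_NEAREST))
W=np.vstack([np.hstack(W[:3]),np.hstack(W[3:])]); W=np.clip(W.astype(float)*1.5,0,255).astype('uint8'); cv2.imwrite("pics/zs.png",W)
E
```

```text
[ 0.40318539 -0.06296349  1.59258675] [ 0.32880523 -1.02253694  0.89975877]
[[ 3.86193581e-01  1.81245242e-01  3.60000000e-02]
 [ 4.21353914e-01  9.91942255e-02  3.60000000e-02]
 [ 4.32622170e-01 -3.02569652e-04  3.60000000e-02]
 [ 4.13027668e-01 -1.03322614e-01  3.60000000e-02]
 [ 4.51483316e-01 -2.02650222e-01  3.60000000e-02]
 [ 4.35174772e-01 -3.19632160e-01  3.60000000e-02]]
[[206 169]
 [219 182]
 [227 200]
 [225 223]
 [244 245]
 [245 278]]
```

View pics/z.png

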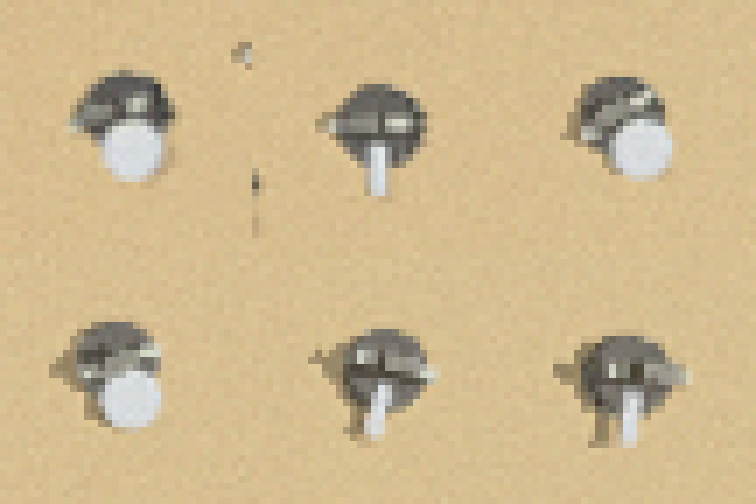

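View pics/zs.png

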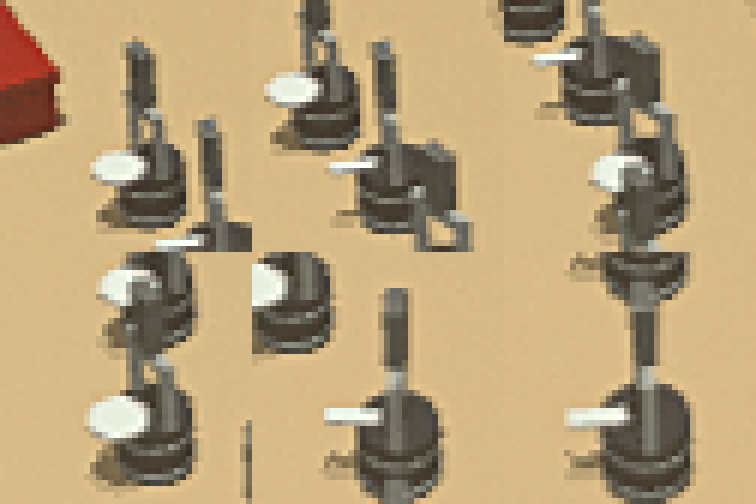

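```bash
cat > meas.py <<'E'
from h import *
from scipy.optimize import least_squares
def measure(t,p0,fresh,R=12):
    """p0 approx pixel in top; returns x,y,yaw (direction of body +x; tag along -x)"""
    u0,v0=int(p0[0])-16,int(p0[1])-16
    im=cv2.resize(t["pixels"][v0:v0+34,u0:u0+34],None,fx=8,fy=8,interpolation=cv2.INTER_CUBIC).astype(float)
    up=lambda p:(np.array(p,float)+.5)/8-.5+[u0,v0]
    mx,mn=im.max(2),im.min(2); S=(mx-mn)/np.maximum(mx,1); V=mx
    white=((S<.2)&(mn>125)).astype('uint8')
    n,lab,st,ce=cv2.connectedComponentsWithStats(white)
    # largest blob near centre
    k=1+np.argmin([np.hypot(*(ce[i]-136))-0.3*st[i,4]**.5*8 for i in range(1,n)])
    wt=(lab==k)
    body=((S<.22)&(mn<=110)).astype('uint8')
    n,lab,st,ce2=cv2.connectedComponentsWithStats(body|wt.astype('uint8'))
    k2=lab[wt][0]; m=(lab==k2).astype('uint8')
    cs,_=cv2.findContours(m,cv2.RETR_EXTERNAL,cv2.CHAIN_APPROX_NONE); c=max(cs,key=cv2.contourArea)[:,0]
    g=onz(t,up(c),0.036)[:,:2]
    tagc=onz(t,up([ce[k]]),0.036)[0,:2]
    d=np.median(onz(t,up(np.argwhere((m>0)&~wt)[:,::-1]),.036)[:,:2],0)
    # keep contour points not near the tag
    sel=np.linalg.norm(g-tagc,axis=1)>(0.019 if fresh else 0.014)
    f=lambda q:(np.linalg.norm(g[sel]-q,axis=1)-.020)
    r=least_squares(f,d,loss='cauchy',f_scale=.001).x
    if not fresh:
        wp=onz(t,up(np.argwhere(wt)[:,::-1]),.036)[:,:2]
        tip=tagc
    else: tip=tagc
    yaw=np.arctan2(*(r-tip)[::-1])
    return r,yaw,np.linalg.norm(r-tip),tagc,wt.sum()/64*(3.44**2)
E
python3 - <<'E'
from meas import *
import pickle
t,s=pickle.load(open("c0.pkl","rb"))
pt=[(194,232),(218,222),(247,219),(277,225),(306,214),(340,219)]
W=[];W2=[]
for p,f in zip(pt,[1,0,1,1,0,0]):
    r,yaw,dist,tg,a=measure(t,p,f); print(r.round(4),round(yaw,3),"tagdist",round(dist,4),"tagarea mm2",round(a))
    ax=np.array([np.cos(yaw),np.sin(yaw)]); ay=np.array([-ax[1],ax[0]])
    P=[np.r_[r,z] for z in (0,.036,.114)]+[np.r_[r-ax*.034,.036]]+[np.r_[r+s1*ay*.020,.074] for s1 in(-1,1)]+[np.r_[r+.02*np.array([np.cos(a),np.sin(a)]),.036] for a in np.arange(0,6.28,.3)]
    for c,L in((t,W),(s,W2)):
        q=proj(c,P); u0,v0=int(q[1,0])-21,int(q[1,1])-23
        im=cv2.resize(c["pixels"][v0:v0+42,u0:u0+42],None,fx=6,fy=6,interpolation=cv2.INTER_NEAREST)
        im=np.clip(im*1.4,0,255).astype('uint8')
        for i,(x,y) in enumerate((q-[u0,v0]+.5)*6): cv2.circle(im,(int(x),int(y)),2,[(0,0,255),(0,255,0),(255,0,0),(0,255,255),(255,0,255),(255,0,255)][i] if i<6 else (255,255,0),-1)
        L.append(im)
for L,n in((W,"ot"),(W2,"os")): cv2.imwrite(f"pics/{n}.png",np.vstack([np.hstack(L[:3]),np.hstack(L[3:])]))
E
```

```text
Traceback (most recent call last):
  File "meas.py", line 20, in measure
    d=np.median(onz(t,up(np.argwhere((m>0)&~wt)[:,::-1]),.036)[:,:2],0)
                ~~~^^^^^^^^^^^^^^^^^^^^^^^^^^^^^^^^^^^^^^^^^^^
  File "h.py", line 15, in onz
    o,d=ray(c,uv); s=(z-o[2])/d[:,2]; return o+d*s[:,None]
        ~~~^^^^^^
  File "h.py", line 11, in ray
    n=cv2.undistortPoints(np.array(uv,float).reshape(-1,1,2),K,np.array([k1,0,0,0,0.])).reshape(-1,2)
      ~~~~~~~~~~~~~~~~~~~^^^^^^^^^^^^^^^^^^^^^^^^^^^^^^^^^^^^^^^^^^^^^^^^^^^^^^^^^^^^^^
cv2.error: OpenCV(4.12.0) /io/opencv/modules/calib3d/src/undistort.dispatch.cpp:347: error: (-215:Assertion failed) CV_IS_MAT(_src) && CV_IS_MAT(_dst) && (_src->rows == 1 || _src->cols == 1) && (_dst->rows == 1 || _dst->cols == 1) && _src->cols + _src->rows - 1 == _dst->rows + _dst->cols - 1 && (CV_MAT_TYPE(_src->type) == CV_32FC2 || CV_MAT_TYPE(_src->type) == CV_64FC2) && (CV_MAT_TYPE(_dst->type) == CV_32FC2 || CV_MAT_TYPE(_dst->type) == CV_64FC2) in function 'cvUndistortPointsInternal'
```

```bash
python3 - <<'E'
from h import *
import pickle
t,s=pickle.load(open("c0.pkl","rb"))
im=t["pixels"][210:232,211:226]
for r in im[::2]: print(" ".join("%3d/%3d"%(p.min(),p.max()) for p in r))
E
```

```text
94/143  96/143  95/143  98/144  98/143  99/146  95/144  95/142  96/142  96/141  95/141  94/141  97/144  96/141  97/144
 97/143  92/142  98/144  96/142  95/140  98/144  96/145  99/146  96/144  95/143  97/143  98/144  96/143  97/146  94/140
 97/144  99/144  95/142  96/143  96/141  99/146  96/145  96/143  97/145  96/144  97/146  97/147  96/143  97/143  94/141
 98/146  97/145  97/146  99/145  72/107  65/ 82  64/ 77  64/ 72  76/ 90  95/127  98/140  99/145 100/147  96/142  97/145
 99/147  93/142  72/ 96  62/ 68  63/ 67  65/ 71  68/ 72  61/ 69  63/ 68  66/ 71  65/ 70  47/ 49  74/102  96/141  94/141
 75/103  58/ 73  56/ 67  68/ 76  73/ 80  76/ 84  79/ 87  52/ 59  80/ 88  84/ 94  83/ 91  75/ 80  41/ 49  60/ 77  89/133
120/132  80/ 86  76/ 79  76/ 84  80/ 86  81/ 89  89/ 96  51/ 60  87/ 95 105/111 106/114  74/ 85  52/ 57  63/ 83  90/135
100/151  80/115  64/ 77  64/ 67  58/ 62  69/ 73 102/103  99/ 99  70/ 72  63/ 68  69/ 74  55/ 61  63/ 73  82/117  93/139
 96/143  98/146 102/147  82/109  68/ 77  90/ 92 137/141 151/155  96/ 97  56/ 63  83/ 89  78/ 98  96/141  96/146  95/142
 98/146  95/141  98/145  97/144  96/146 105/130 141/142 145/154 106/131  92/142  97/147  97/146  96/146  97/144  94/141
 96/143  97/142  99/145  98/145  95/146  99/124 139/142 142/152 104/131  93/141  96/142  98/144  94/142  99/146  98/143
```

```bash
sed -i 's/body=.*/body=(S<.2).astype("uint8")/; s/mn>125/mn>120/' meas.py
cat > run1.py <<'E'
from meas import *
import pickle,sys
def overlay(t,s,res,pre):
    W=[];W2=[]
    for r,yaw in res:
        ax=np.array([np.cos(yaw),np.sin(yaw)]); ay=np.array([-ax[1],ax[0]])
        P=[np.r_[r,z] for z in (0,.036,.114)]+[np.r_[r-ax*.034,.036]]+[np.r_[r+s1*ay*.020,.074] for s1 in(-1,1)]+[np.r_[r+.02*np.array([np.cos(a),np.sin(a)]),.036] for a in np.arange(0,6.28,.3)]
        for c,L in((t,W),(s,W2)):
            q=proj(c,P); u0,v0=int(q[1,0])-21,int(q[1,1])-23
            im=cv2.resize(c["pixels"][v0:v0+42,u0:u0+42],None,fx=6,fy=6,interpolation=cv2.INTER_NEAREST)
            im=np.clip(im*1.4,0,255).astype('uint8')
            for i,(x,y) in enumerate((q-[u0,v0]+.5)*6): cv2.circle(im,(int(x),int(y)),2,[(0,0,255),(0,255,0),(255,0,0),(0,255,255),(255,0,255),(255,0,255)][i] if i<6 else (255,255,0),-1)
            L.append(im)
    for L,n in((W,"ot"),(W2,"os")):
        while len(L)<6: L.append(L[-1]*0)
        cv2.imwrite(f"pics/{pre}{n}.png",np.vstack([np.hstack(L[:3]),np.hstack(L[3:])]))
E
python3 - <<'E'
from run1 import *
t,s=pickle.load(open("c0.pkl","rb"))
pt=[(194,232),(218,222),(247,219),(277,225),(306,214),(340,219)]
res=[]
for p,f in zip(pt,[1,0,1,1,0,0]):
    r,yaw,dist,tg,a=measure(t,p,f); print(r.round(4),round(yaw,3),"tagdist",round(dist,4),"tagarea mm2",round(a)); res.append((r,yaw))
overlay(t,s,res,"")
E
```

```text
[0.3938 0.1822] 0.145 tagdist 0.0184 tagarea mm2 663
[0.4228 0.0993] -0.042 tagdist 0.0216 tagarea mm2 175
[0.4383 0.0051] 0.589 tagdist 0.0187 tagarea mm2 658
[ 0.4217 -0.098 ] 0.374 tagdist 0.0189 tagarea mm2 656
[ 0.4568 -0.2052] -0.186 tagdist 0.021 tagarea mm2 186
[ 0.4375 -0.3175] 0.043 tagdist 0.021 tagarea mm2 190
```

View pics/ot.png

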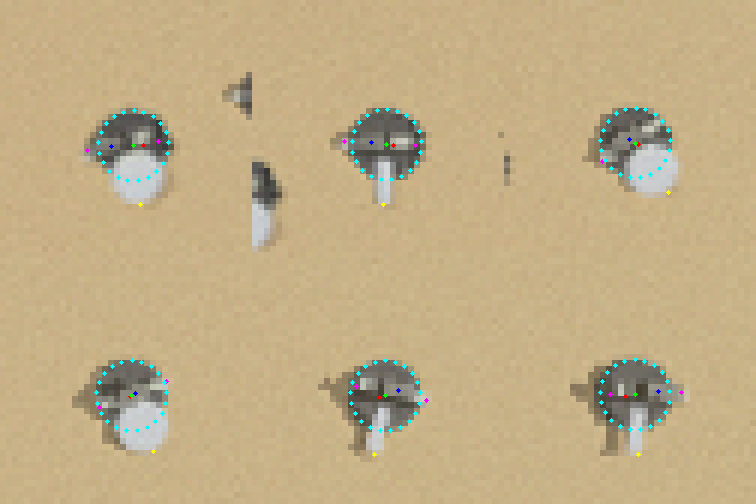

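View pics/os.png

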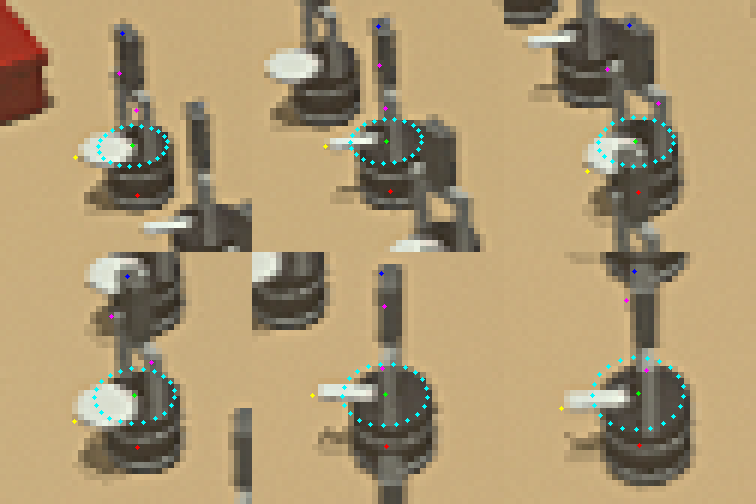

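```bash
python3 - <<'E'
from h import *
import pickle
t,s=pickle.load(open("c0.pkl","rb"))
def b(fn,c,x0,y0,x1,y1,k):
    im=np.clip(c["pixels"][y0:y1,x0:x1]*1.6,0,255).astype('uint8')
    im=cv2.resize(im,None,fx=k,fy=k,interpolation=cv2.INTER_CUBIC)
    for x in range(x0-x0%10+10,x1,10):cv2.putText(im,str(x),(int((x-x0+.5)*k)-8,9),0,.3,(0,255,255));cv2.line(im,(int((x-x0+.5)*k),10),(int((x-x0+.5)*k),16),(0,255,255))
    for y in range(y0-y0%10+10,y1,10):cv2.putText(im,str(y),(0,int((y-y0+.5)*k)+3),0,.3,(0,255,255));cv2.line(im,(20,int((y-y0+.5)*k)),(26,int((y-y0+.5)*k)),(0,255,255))
    cv2.imwrite(fn,im)
b("pics/cab.png",t,132,132,236,202,7.6)
b("pics/rail.png",t,240,152,368,196,6.2)
b("pics/cabs.png",s,228,108,310,195,6.8)
b("pics/rails.png",s,255,190,335,305,5.2)
E
```

```text
(no output)
```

View pics/cab.png

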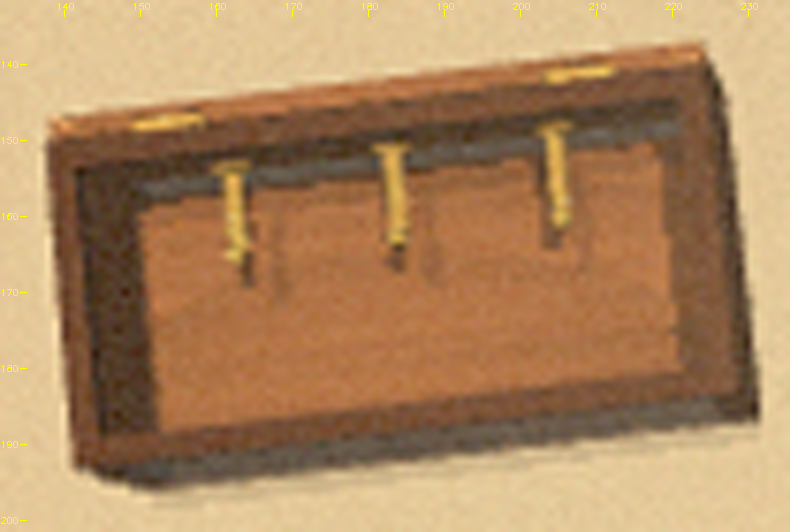

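View pics/rail.png

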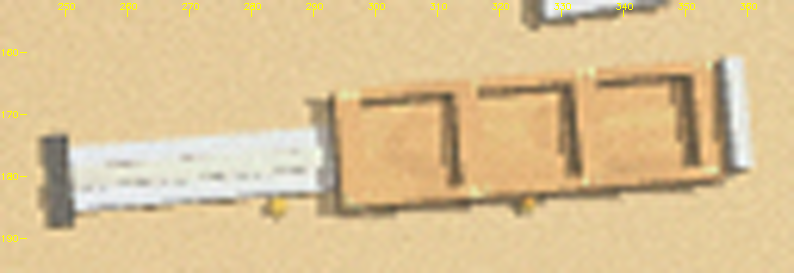

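View pics/cabs.png

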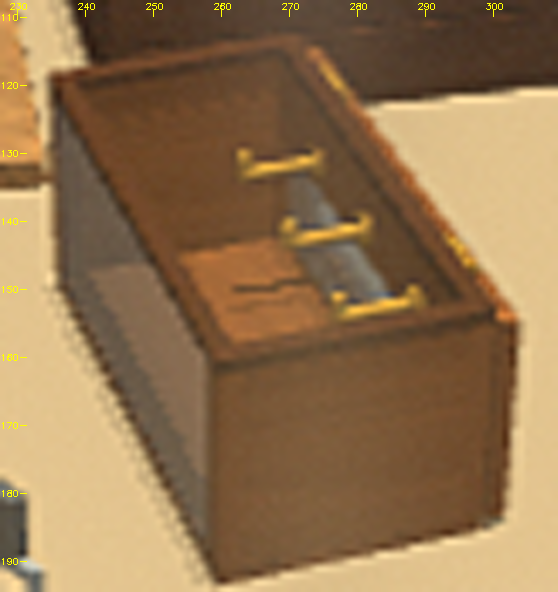

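View pics/rails.png

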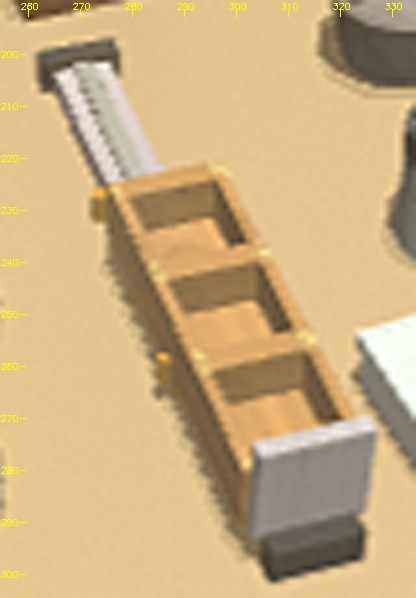

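```bash
python3 - <<'E'
from h import *
import pickle
t,s=pickle.load(open("c0.pkl","rb"))
print("tips (front top of tip z~.110)")
for a,b in (((163,165.5),(263.3,130)),((184,163.7),(269.7,140.3)),((205.5,161.5),(277,151.3))):
    P,e=tri(t,a,s,b); print(P.round(4),round(e,4), onz(t,[a],.108).round(4))
print("hook roots z~.1")
for a,b in (((162,153.5),(274.3,130.5)),((182.8,151),(281,140)),((204.5,148.3),(288.5,151.5))):
    P,e=tri(t,a,s,b); print(P.round(4),round(e,4))
print("frame outer corners")
for a,b in (((141.5,192.5),(235.5,118.5)),((229.8,184),(258.5,161))):
    P,e=tri(t,a,s,b); print(P.round(4),round(e,4),onz(t,[a],.135).round(4),onz(s,[b],.135).round(4))
print("side back -y",onz(s,[(299.3,154.5),(269.5,112.8)],.135))
print("tray pusher top corners z .082; top view/side view")
for a,b in (((356.5,161),(326.7,270.5)),((359.5,178.5),(303,276))):
    P,e=tri(t,a,s,b); print(P.round(4),round(e,4))
print("tray top corners z.060")
print(onz(t,[(293.5,167.5),(294.5,185),(356,181),(353.5,162.5)],.060).round(4))
print(onz(s,[(276.5,226),(296,221.5)],.060).round(4))
print("pockets top z.06", onz(t,[(297.5,168.5),(312.5,166.3),(313,183),(316,166),(331.7,164.5),(335,164.5),(350.5,163.5)],.06).round(4))
print("pins", [tri(t,(284,184.5),s,(273.5,229)),tri(t,(324.5,184.5),s,(286,261))])
E
```

```text
tips (front top of tip z~.110)
[0.607  0.2777 0.1113] 0.0033 [[0.6058 0.2787 0.108 ]]
[0.6145 0.2079 0.1094] 0.0048 [[0.6123 0.2085 0.108 ]]
[0.6232 0.1363 0.1086] 0.0063 [[0.6201 0.1369 0.108 ]]
hook roots z~.1
[0.6495 0.285  0.1   ] 0.0041
[0.6579 0.2147 0.1012] 0.0036
[0.6674 0.1424 0.0983] 0.0024
frame outer corners
[0.5151 0.3407 0.134 ] 0.0041 [[0.513  0.3406 0.135 ]] [[0.5169 0.3387 0.135 ]]
[0.5443 0.0524 0.137 ] 0.0025 [[0.5432 0.0528 0.135 ]] [[0.5461 0.0552 0.135 ]]
side back -y [[0.68299777 0.06518832 0.135     ]
 [0.64874496 0.35633627 0.135     ]]
tray pusher top corners z .082; top view/side view
[ 0.6331 -0.3709  0.078 ] 0.0052
[ 0.571  -0.379   0.0814] 0.0007
tray top corners z.060
[[ 0.6088 -0.1578  0.06  ]
 [ 0.5489 -0.1613  0.06  ]
 [ 0.5643 -0.3713  0.06  ]
 [ 0.6279 -0.3635  0.06  ]]
[[ 0.5538 -0.1703  0.06  ]
 [ 0.6139 -0.1629  0.06  ]]
pockets top z.06 [[ 0.6055 -0.1715  0.06  ]
 [ 0.6135 -0.2227  0.06  ]
 [ 0.5562 -0.2243  0.06  ]
 [ 0.6147 -0.2347  0.06  ]
 [ 0.6203 -0.2885  0.06  ]
 [ 0.6204 -0.2998  0.06  ]
 [ 0.6244 -0.3531  0.06  ]]
pins [(array([ 0.55560626, -0.12783822,  0.00734633]), np.float64(0.0005544072999145251)), (array([ 0.55700316, -0.26921103,  0.01827827]), np.float64(0.00309297626554659))]
```

```bash
python3 - <<'E'
from h import *
import pickle
t,s=pickle.load(open("c0.pkl","rb"))
im=t["pixels"].astype(float);mx=im.max(2);mn=im.min(2);S=(mx-mn)/np.maximum(mx,1)
def blob(x0,y0,x1,y1,cond):
    m=np.zeros(mx.shape,'uint8'); m[y0:y1,x0:x1]=cond[y0:y1,x0:x1]
    n,l,st,ce=cv2.connectedComponentsWithStats(m); k=1+np.argmax(st[1:,4]); return np.argwhere(l==k)[:,::-1].astype(float)
for name,box,z in (("rail",(240,165,296,192),.02),("pusher",(350,155,368,185),.082)):
    p=blob(*box,(S<.2)&(mn>105)); g=onz(t,p,z)[:,:2]
    r=cv2.minAreaRect(g.astype('float32')*1000); print(name,len(p),r)
    c=g.mean(0); u,sv,vt=np.linalg.svd(g-c); print(c.round(4),vt[0],"yaw(y)",np.arctan2(-vt[0,0],vt[0,1]),np.arctan(vt[0,1]/vt[0,0]))
# gradient edges of rail per column
for (u0,u1,v0,v1,z) in ((256,289,168,178,.02),(256,289,180,192,.02),(300,352,179,192,.06),(300,352,158,172,.06)):
    pts=[]
    g=cv2.GaussianBlur(t["pixels"].astype('float32'),(0,0),.7)
    for u in range(u0,u1):
        col=np.abs(np.diff(g[v0:v1,u],axis=0)).sum(1); k=np.argmax(col)
        if 0<k<len(col)-1:
            a,b,c=col[k-1:k+2]; k=k+.5*(a-c)/(a-2*b+c)
        pts.append((u,v0+k+.5))
    P=onz(t,pts,z)[:,:2]; 
    vx,vy,x,y=cv2.fitLine(P.astype('float32'),cv2.DIST_HUBER,0,.001,.001).ravel(); 
    if vy<0: vx,vy=-vx,-vy
    print("edge yaw",np.arctan2(-vx,vy),"pt",x,y)
E
```

```text
rail 405 ((573.8746948242188, -82.48892974853516), (36.706539154052734, 140.75242614746094), 5.1436896324157715)
[ 0.5744 -0.0819] [ 0.09029736 -0.99591485] yaw(y) -3.0511721285169795 -1.4803758017220827
pusher 56 ((601.0563354492188, -376.6705322265625), (58.5339241027832, 10.157167434692383), 4.982536315917969)
[ 0.6008 -0.3766] [-0.9958046  -0.09150521] yaw(y) 1.6624297216702082 0.09163339487531161
edge yaw 0.08673902 pt 0.5920598 -0.082722485
edge yaw 0.08567174 pt 0.5573881 -0.085756935
edge yaw 0.082302645 pt 0.55056137 -0.24342164
edge yaw 0.10490556 pt 0.6132172 -0.25459078
```

```bash
cat > plan.py <<'E'
import numpy as np
from scipy.spatial.transform import Rotation as Ro
from station import *
def st():
    o=get_obs(); w,x,y,z=o["tool_rot"]; R=Ro.from_quat([x,y,z,w]); return o,R
def go(*targets):
    """targets (x,y,z,heading): print dp (25mm units) and angular (5deg units) from current pose"""
    o,R=st(); M=R.as_matrix()
    print("t",round(o["t"],2),"pos",np.round(o["eef_pos"],4),"head",round(np.arctan2(M[1,0],M[0,0]),3),"g",round(o["gripper_width"]*85.4,1),"F",np.round(o["contact_force"],1),"q",np.round(o["q"],2))
    for x,y,z,h in targets:
        G=np.array([[np.cos(h),np.sin(h),0],[np.sin(h),-np.cos(h),0],[0,0,-1]]).T
        d=M.T@(np.array([x,y,z])-o["eef_pos"])/.025
        a=(R.inv()*Ro.from_matrix(G)).as_rotvec()/np.radians(5)
        print("dp",np.round(d,2).tolist(),"ang",np.round(a,2).tolist())
E
python3 -c "
from plan import *
go((.439,-.3175,.2,.043),(.439,-.3175,.085,.043))"
```

```text
t 0.2 pos [ 0.1733 -0.652   0.2307] head 0.26 g 85.6 F [-0.3  0.6  0.2] q [ 1.2   0.48  0.02  1.56 -0.01  1.11 -0.08]
dp [13.71, -10.2, 1.24] ang [-0.01, 0.0, 2.48]
dp [13.71, -10.19, 5.84] ang [-0.01, 0.0, 2.48]
```

{"fn": "jog_arm", "kwargs": {"dp": [[1.5,-1.1,0],[3,-2.2,0],[4.5,-3.3,0],[6,-4.4,0],[7.5,-5.5,0]], "angular": [[0,0,0.5],[0,0,1],[0,0,1.5],[0,0,2],[0,0,2.48]], "claw": [40,40,40,40,40], "grip_force": 40}}

```text
t: 0.7
eef_pos: [0.3202, -0.4697, 0.2313]
tool_rot: [0.0, 1.0, 0.021, 0.0]
contact_force: [1.5, -1.2, -1.2]
gripper_width: 0.465
```

```bash
python3 -c "
from plan import *
go((.439,-.3175,.18,.043),(.439,-.3175,.085,.043))"
```

```text
t 0.7 pos [ 0.3202 -0.4697  0.2313] head 0.041 g 39.7 F [ 1.5 -1.2 -1.2] q [ 0.88  0.3  -0.02  1.81  0.01  1.02 -0.67]
dp [5.0, -5.88, 2.05] ang [0.0, -0.0, -0.02]
dp [5.0, -5.88, 5.85] ang [0.0, -0.0, -0.02]
```

{"fn": "jog_arm", "kwargs": {"dp": [[1.2,-1.4,0.5],[2.4,-2.8,1],[3.6,-4.2,1.5],[4.8,-5.6,2],[4.8,-5.6,2]], "angular": [[0,0,0],[0,0,0],[0,0,0],[0,0,0],[0,0,0]], "claw": [40,40,40,40,40]}}

```text
t: 1.2
eef_pos: [0.437, -0.3189, 0.1798]
tool_rot: [-0.002, 1.0, 0.027, 0.0]
contact_force: [0.1, -0.1, 0.1]
gripper_width: 0.466
```

```bash
python3 - <<'E'
from plan import *
from run1 import *
go((.439,-.3175,.085,.043))
t=read_camera("top"); s=read_camera("side"); o=get_obs()
pickle.dump((t,s),open("c1.pkl","wb"))
p=proj(s,[o["eef_pos"],[.439,-.3175,.114]]);q=proj(t,[o["eef_pos"],[.439,-.3175,.114]]); print(p,q)
im=s["pixels"].copy()[185:305,190:310]; im=cv2.resize(im,None,fx=5,fy=5,interpolation=cv2.INTER_CUBIC)
for x,y in p: cv2.circle(im,(int((x-190+.5)*5),int((y-185+.5)*5)),3,(0,0,255),-1)
cv2.imwrite("pics/g1.png",im)
E
```

```text
t 1.2 pos [ 0.437  -0.3189  0.1798] head 0.054 g 39.8 F [ 0.1 -0.1  0.1] q [ 0.61  0.32 -0.11  1.92  0.04  0.9  -1.04]
dp [0.08, -0.04, 3.79] ang [-0.05, -0.0, 0.13]
[[243.69852269 240.16826366]
 [245.87682169 256.62687739]] [[349.37563608 218.59766118]
 [343.26506034 217.3554096 ]]
```

View pics/g1.png

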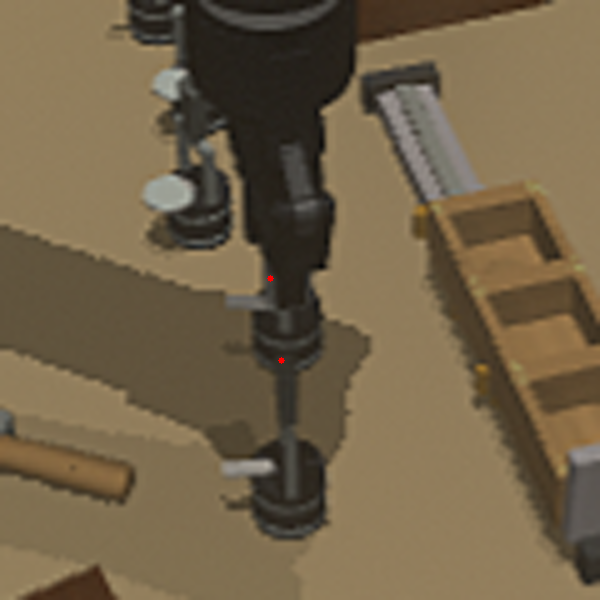

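The gripper is directly over the -y-most spent cartridge (stem at about (245,257) in the side view). Descending onto it.

{"fn": "jog_arm", "kwargs": {"dp": [[0,0,1],[0,-0.04,2],[0,-0.04,3],[0,-0.04,3.75],[0,-0.04,3.75]], "angular": [[0,0,0],[0,0,0],[0,0,0],[0,0,0],[0,0,0]], "claw": [40,40,40,40,40]}}

```text
t: 1.8
eef_pos: [0.4303, -0.3261, 0.0855]
tool_rot: [-0.001, 1.0, 0.02, -0.002]
contact_force: [-1.6, -0.4, 0.3]
gripper_width: 0.468
```

{"fn": "jog_arm", "kwargs": {"dp": [[0,0,0],[0,0,0],[0,0,0],[0,0,0],[0,0,0]], "angular": [[0,0,0],[0,0,0],[0,0,0],[0,0,0],[0,0,0]], "claw": [5,5,5,5,5]}}

```text
t: 2.3
eef_pos: [0.4336, -0.3256, 0.0883]
tool_rot: [0.0, 1.0, 0.022, 0.001]
contact_force: [-0.6, 0.1, 2.4]
gripper_width: 0.201
```

```bash
python3 - <<'E'
from plan import *
go((.5975,-.331,.18,.054),(.5975,-.331,.12,.054))
E
```

```text
t 2.3 pos [ 0.4336 -0.3256  0.0883] head 0.043 g 17.1 F [-0.6  0.1  2.4] q [ 0.61  0.45 -0.1   1.99  0.07  0.71 -1.06]
dp [6.55, 0.5, -3.66] ang [0.01, -0.01, -0.12]
dp [6.54, 0.5, -1.26] ang [0.01, -0.01, -0.12]
```

```bash
cat > snap.py <<'E'
from station import *
from h import *
import pickle,sys
def snap(n,box,cam="side",k=None):
    c=read_camera(cam); x0,y0,x1,y1=box; k=k or min(760/(x1-x0),580/(y1-y0))
    crop(c,x0,y0,x1,y1,k,f"pics/{n}.png"); return c
if __name__=="__main__":
    snap(sys.argv[2],list(map(int,sys.argv[3:7])),sys.argv[1])
E
python3 snap.py side g2 200 190 310 300; python3 snap.py top g2t 290 140 390 240; python3 -c "
from plan import *
go((.4375,-.3175,.088,.043))"
```

```text
t 2.4 pos [ 0.4336 -0.3256  0.0883] head 0.043 g 17.5 F [-1.2 -1.   4.5] q [ 0.61  0.45 -0.1   1.99  0.06  0.71 -1.06]
dp [0.17, -0.32, 0.01] ang [0.01, -0.01, 0.0]
```

View pics/g2.png

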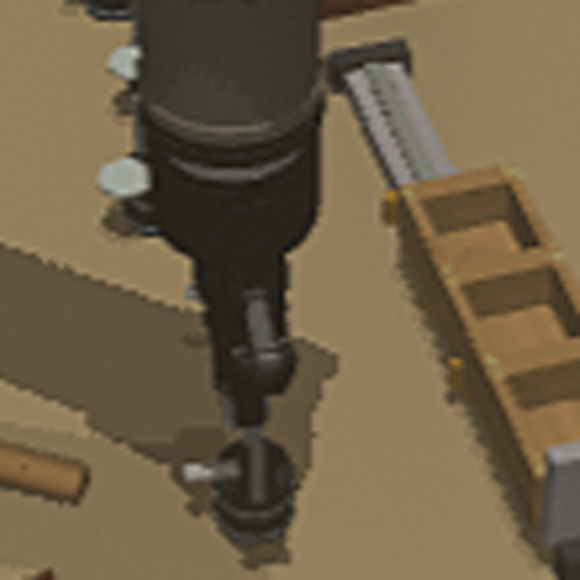

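View pics/g2t.png

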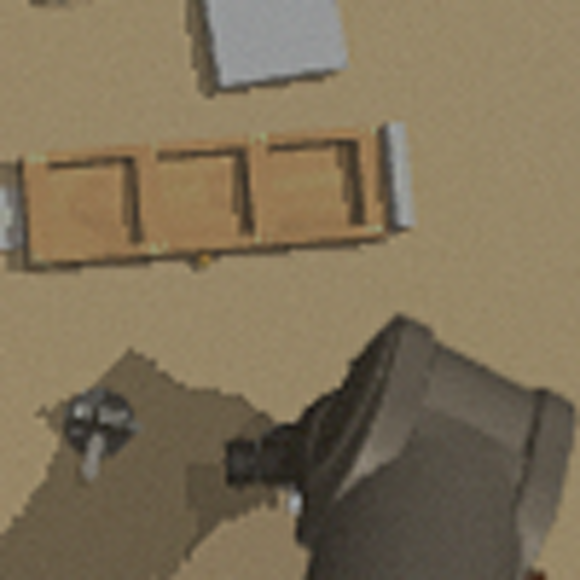

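The stem is held (17 mm opening, cartridge upright). Lifting it and carrying it over nest 1.

{"fn": "jog_arm", "kwargs": {"dp": [[0,0,-1.5],[0,0,-3],[1,0,-4],[2.5,0.2,-4],[4,0.3,-4]], "angular": [[0,0,0],[0,0,0],[0,0,0],[0,0,0],[0,0,0]], "claw": [5,5,5,5,5]}}

```text
t: 2.9
eef_pos: [0.5345, -0.3292, 0.1889]
tool_rot: [0.001, 1.0, 0.021, 0.001]
contact_force: [-0.2, -0.7, -0.7]
gripper_width: 0.202
```

{"fn": "jog_arm", "kwargs": {"dp": [[1.2,0.1,0],[2.55,0.2,0],[2.55,0.2,0],[2.55,0.2,0],[2.55,0.2,0]], "angular": [[0,0,0],[0,0,0],[0,0,0],[0,0,0],[0,0,0]], "claw": [5,5,5,5,5]}}

```text
t: 3.4
eef_pos: [0.5958, -0.331, 0.1871]
tool_rot: [-0.0, 1.0, 0.021, -0.001]
contact_force: [-0.3, -0.3, -0.9]
gripper_width: 0.2
```

```bash
python3 -c "
from plan import *
go((.5975,-.331,.12,.043))"
python3 snap.py side g3 230 180 370 310; python3 snap.py top g3t 280 120 400 230
```

```text
t 3.4 pos [ 0.5958 -0.331   0.1871] head 0.043 g 17.1 F [-0.3 -0.3 -0.9] q [ 0.49  0.53 -0.1   1.57  0.06  1.04 -1.16]
dp [0.07, 0.0, 2.68] ang [-0.0, 0.02, -0.0]
```

View pics/g3.png

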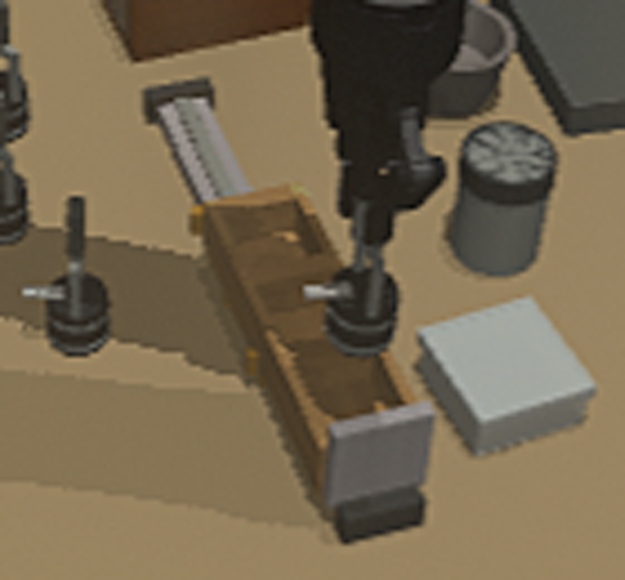

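View pics/g3t.png

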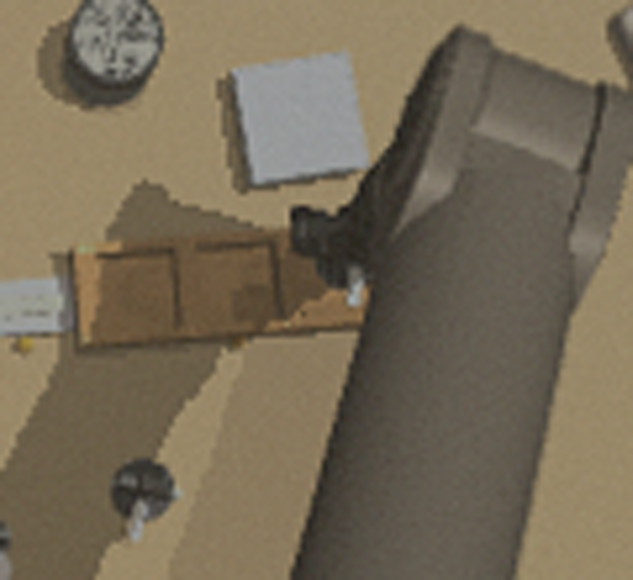

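```bash
python3 - <<'E'
from h import *
import pickle
t,s=pickle.load(open("c0.pkl","rb"))
k=4.464
f=lambda x,y:(x/k+230-.5+.11,y/k+180-.5+.11)
print("can top c",onz(s,[f(363,292)],.135), "can bottom front",)
print("can left/right at top",onz(s,[f(329,292),f(398,290)],.135))
print("plate",onz(s,[f(329,424),f(434,406)],.082))
E
```

```text
can top c [[ 0.6022504  -0.33005274  0.135     ]] can bottom front
can left/right at top [[ 0.58359398 -0.32634063  0.135     ]
 [ 0.62192066 -0.33239295  0.135     ]]
plate [[ 0.5731213  -0.3754114   0.082     ]
 [ 0.63456074 -0.37441518  0.082     ]]
```

{"fn": "jog_arm", "kwargs": {"dp": [[-0.1,-0.14,0.5],[-0.1,-0.14,1],[-0.1,-0.14,1.5],[-0.1,-0.14,2],[-0.1,-0.14,2.2]], "angular": [[0,0,0],[0,0,0],[0,0,0],[0,0,0],[0,0,0]], "claw": [5,5,5,5,5]}}

```text
t: 4.0
eef_pos: [0.6027, -0.3322, 0.143]
tool_rot: [0.005, 1.0, 0.021, 0.01]
contact_force: [-1.8, -2.3, 60.6]
gripper_width: 0.206
```

{"fn": "jog_arm", "kwargs": {"dp": [[0,0,0.1],[0,0,0.25],[0,0,0.4],[0,0,0.48],[0,0,0.48]], "angular": [[0,0,0],[0,0,0],[0,0,0],[0,0,0],[0,0,0]], "claw": [5,5,5,5,5]}}

```text
t: 4.5
eef_pos: [0.5935, -0.327, 0.1187]
tool_rot: [-0.001, 1.0, 0.022, -0.001]
contact_force: [0.5, -0.7, -2.8]
gripper_width: 0.196
```

```bash
python3 -c "
from plan import *
go((.594,-.3275,.119,.043))"
python3 snap.py side g4 230 180 370 310
```

```text
t 4.5 pos [ 0.5935 -0.327   0.1187] head 0.043 g 16.7 F [ 0.5 -0.7 -2.8] q [ 0.48  0.6  -0.1   1.63  0.07  0.92 -1.17]
dp [0.02, 0.02, -0.01] ang [-0.01, 0.03, 0.0]
```

View pics/g4.png

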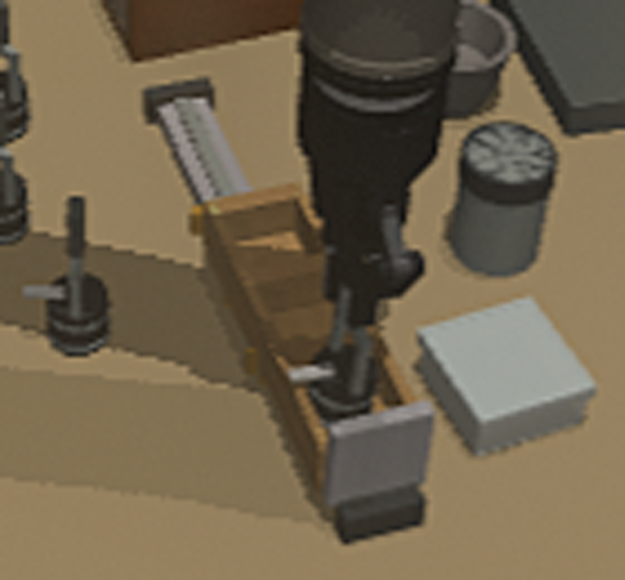

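{"fn": "jog_arm", "kwargs": {"dp": [[0,0,0],[0,0,0],[0,0,0],[0,0,-1],[0,0,-2]], "angular": [[0,0,0],[0,0,0],[0,0,0],[0,0,0],[0,0,0]], "claw": [36,36,36,36,36]}}

```text
t: 5.05
eef_pos: [0.594, -0.3269, 0.1705]
tool_rot: [-0.0, 1.0, 0.022, -0.001]
contact_force: [0.8, -0.9, 0.2]
gripper_width: 0.417
```

{"fn": "jog_arm", "kwargs": {"dp": [[0,0,-1],[-1,-2,-1],[-2,-3.5,-1],[-3,-5,-1],[-3,-5,-1]], "angular": [[0,0,0],[0,0,0],[0,0,0],[0,0,0],[0,0,0]], "claw": [36,36,36,36,36]}}

```text
t: 5.55
eef_pos: [0.5108, -0.1999, 0.1953]
tool_rot: [-0.001, 1.0, 0.025, -0.002]
contact_force: [0.9, -0.0, 0.1]
gripper_width: 0.423
```

```bash
python3 -c "
from plan import *
go((.4568,-.2052,.2,-.186))"
python3 snap.py side g5 230 180 370 310;python3 snap.py top g5t 270 120 390 230
```

```text
t 5.55 pos [ 0.5108 -0.1999  0.1953] head 0.05 g 36.1 F [ 0.9 -0.   0.1] q [ 0.39  0.32 -0.15  1.89  0.06  0.95 -1.31]
dp [-2.17, 0.11, -0.18] ang [-0.03, 0.04, 2.7]
```

View pics/g5.png

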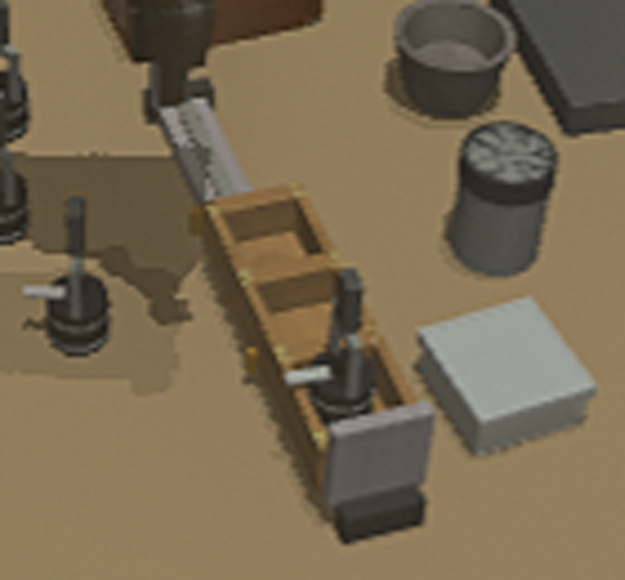

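View pics/g5t.png

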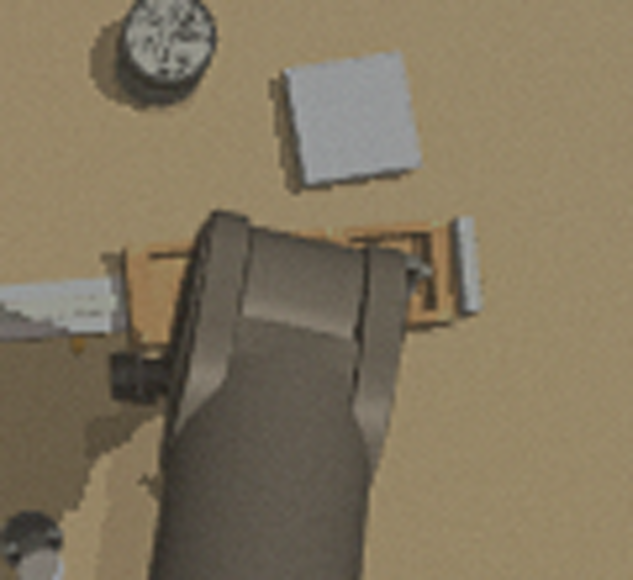

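```bash
python3 - <<'E'
from h import *
import pickle
t,s=pickle.load(open("c0.pkl","rb"))
k=4.464
f=lambda x,y:(x/k+230-.5+.11,y/k+180-.5+.11)
print("can top",onz(s,[f(343,375),f(313,378),f(374,375)],.066),"stem top",onz(s,[f(346,272)],.144))
print("plate",onz(s,[f(329,424),f(434,406)],.082))
k=5.27
g=lambda x,y:(x/k+270-.5+.1,y/k+120-.5+.1)
print("top: plate",onz(t,[g(468,265)],.082))
E
```

```text
can top [[ 0.59606709 -0.3291798   0.066     ]
 [ 0.57830335 -0.32798388  0.066     ]
 [ 0.61377443 -0.33269419  0.066     ]] stem top [[ 0.5942033  -0.32156331  0.144     ]]
plate [[ 0.5731213  -0.3754114   0.082     ]
 [ 0.63456074 -0.37441518  0.082     ]]
top: plate [[ 0.59975099 -0.37547943  0.082     ]]
```

{"fn": "jog_arm", "kwargs": {"dp": [[-1,0.1,0],[-2.1,0.1,0],[-2.1,0.1,0],[-2.1,0.1,0],[-2.1,0.1,0]], "angular": [[0,0,1.3],[0,0,2.6],[0,0,2.6],[0,0,2.6],[0,0,2.6]], "claw": [40,40,40,40,40]}}

```text
t: 6.15
eef_pos: [0.4633, -0.2109, 0.1959]
tool_rot: [0.0, 0.996, -0.091, 0.001]
contact_force: [-0.2, 0.8, 0.3]
gripper_width: 0.47
```

```bash
python3 -c "
from plan import *
go((.4568,-.2052,.2,-.186),(.4568,-.2052,.086,-.186))"
python3 snap.py side g6 190 150 330 300
```

```text
t 6.15 pos [ 0.4633 -0.2109  0.1959] head -0.183 g 40.2 F [-0.2  0.8  0.3] q [ 0.4   0.25 -0.11  1.98  0.03  0.91 -1.48]
dp [-0.3, -0.18, -0.16] ang [0.0, -0.02, 0.04]
dp [-0.31, -0.18, 4.4] ang [0.0, -0.02, 0.04]
```

View pics/g6.png

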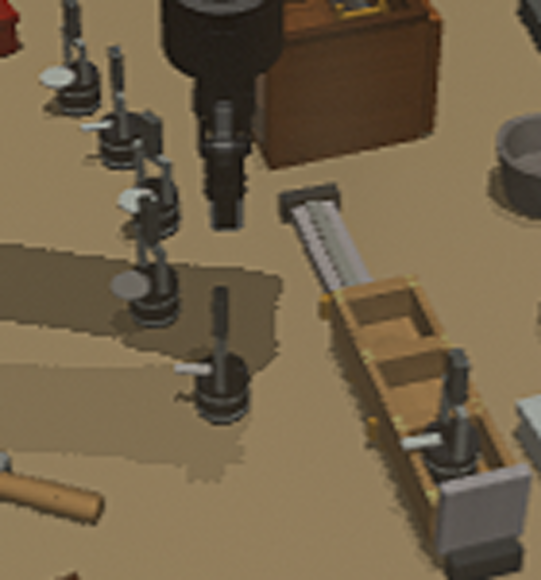

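{"fn": "jog_arm", "kwargs": {"dp": [[-0.25,-0.18,1],[-0.25,-0.18,2],[-0.25,-0.18,3],[-0.25,-0.18,3.9],[-0.25,-0.18,4.35]], "angular": [[0,0,0],[0,0,0],[0,0,0],[0,0,0],[0,0,0]], "claw": [40,40,40,40,40]}}

```text
t: 6.7
eef_pos: [0.4565, -0.2044, 0.085]
tool_rot: [-0.0, 0.996, -0.091, -0.001]
contact_force: [0.2, 0.7, -0.0]
gripper_width: 0.466
```

{"fn": "jog_arm", "kwargs": {"dp": [[0,0,0],[0,0,0],[0,0,0],[0,0,0],[0,0,0]], "angular": [[0,0,0],[0,0,0],[0,0,0],[0,0,0],[0,0,0]], "claw": [40,5,5,5,5]}}

```text
t: 7.2
eef_pos: [0.4571, -0.205, 0.0876]
tool_rot: [0.0, 0.996, -0.092, 0.001]
contact_force: [-0.1, 0.7, 2.2]
gripper_width: 0.2
```

```bash
python3 -c "
from plan import *
go((.59,-.262,.2,-.186))"
```

```text
t 7.2 pos [ 0.4571 -0.205   0.0876] head -0.184 g 17.1 F [-0.1  0.7  2.2] q [ 0.38  0.39 -0.1   2.08  0.06  0.66 -1.52]
dp [5.65, 1.27, -4.49] ang [0.0, -0.02, 0.03]
```

{"fn": "jog_arm", "kwargs": {"dp": [[0,0,-1.8],[0,0,-3.6],[1.5,0.3,-4.5],[3.2,0.7,-4.5],[4.9,1.1,-4.5]], "angular": [[0,0,0],[0,0,0],[0,0,0],[0,0,0],[0,0,0]], "claw": [5,5,5,5,5]}}

```text
t: 7.7
eef_pos: [0.5738, -0.255, 0.2014]
tool_rot: [0.0, 0.996, -0.092, 0.002]
contact_force: [-0.5, 0.3, -0.3]
gripper_width: 0.202
```

{"fn": "jog_arm", "kwargs": {"dp": [[0.75,0.15,0],[0.75,0.15,0],[0.75,0.15,0.5],[0.75,0.15,0.9],[0.75,0.15,0.9]], "angular": [[0,0,0],[0,0,0],[0,0,0],[0,0,0],[0,0,0]], "claw": [5,5,5,5,5]}}

```text
t: 8.2
eef_pos: [0.5873, -0.2605, 0.1744]
tool_rot: [-0.001, 0.996, -0.092, -0.002]
contact_force: [-0.1, -1.0, -1.0]
gripper_width: 0.202
```

```bash
python3 -c "
from plan import *
go((.591,-.262,.12,-.186))"
python3 snap.py side g7 230 180 370 310
```

```text
t 8.2 pos [ 0.5873 -0.2605  0.1744] head -0.183 g 17.3 F [-0.1 -1.  -1. ] q [ 0.38  0.48 -0.09  1.68  0.05  0.98 -1.47]
dp [0.17, 0.03, 2.18] ang [-0.01, 0.05, 0.03]
```

View pics/g7.png

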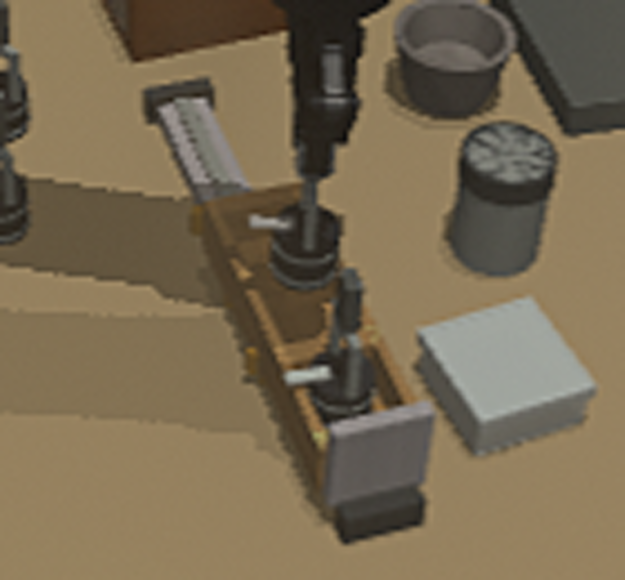

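{"fn": "jog_arm", "kwargs": {"dp": [[0.13,0.03,0],[0.13,0.03,0.4],[0.13,0.03,0.8],[0.13,0.03,1.1],[0.13,0.03,1.4]], "angular": [[0,0,0],[0,0,0],[0,0,0],[0,0,0],[0,0,0]], "claw": [5,5,5,5,5]}}

```text
t: 8.75
eef_pos: [0.5924, -0.2625, 0.1407]
tool_rot: [-0.0, 0.996, -0.092, -0.0]
contact_force: [-0.8, 0.1, -0.8]
gripper_width: 0.199
```

```bash
python3 -c "
from plan import *
go((.591,-.262,.119,-.186))"
```

```text
t 8.75 pos [ 0.5924 -0.2625  0.1407] head -0.184 g 17.0 F [-0.8  0.1 -0.8] q [ 0.38  0.53 -0.08  1.7   0.05  0.92 -1.48]
dp [-0.06, -0.01, 0.87] ang [-0.0, 0.01, 0.03]
```

No wall contact; it is already inside the pocket. Lowering it and releasing.

{"fn": "jog_arm", "kwargs": {"dp": [[0,0,0.3],[0,0,0.6],[0,0,0.8],[0,0,0.86],[0,0,0.86]], "angular": [[0,0,0],[0,0,0],[0,0,0],[0,0,0],[0,0,0]], "claw": [5,5,5,5,5]}}

```text
t: 9.25
eef_pos: [0.5928, -0.2626, 0.1201]
tool_rot: [-0.0, 0.996, -0.092, -0.0]
contact_force: [0.2, 0.2, -0.3]
gripper_width: 0.2
```

{"fn": "jog_arm", "kwargs": {"dp": [[0,0,0],[0,0,0],[0,0,0],[0,0,-1],[0,0,-2]], "angular": [[0,0,0],[0,0,0],[0,0,0],[0,0,0],[0,0,0]], "claw": [34,34,34,34,34]}}

```text
t: 9.75
eef_pos: [0.5923, -0.2624, 0.1704]
tool_rot: [-0.0, 0.996, -0.092, -0.001]
contact_force: [1.6, -0.1, -0.5]
gripper_width: 0.398
```

```bash
python3 -c "
from plan import *
go((.5,.0,.2,-.042),(.4228,.0993,.2,-.042))"
python3 snap.py side g8 190 130 340 300
```

```text
t 9.75 pos [ 0.5923 -0.2624  0.1704] head -0.183 g 34.0 F [ 1.6 -0.1 -0.5] q [ 0.38  0.49 -0.08  1.68  0.05  0.98 -1.47]
dp [-5.55, -9.65, -1.17] ang [-0.01, 0.02, -1.62]
dp [-9.31, -12.99, -1.17] ang [-0.01, 0.02, -1.62]
```

View pics/g8.png

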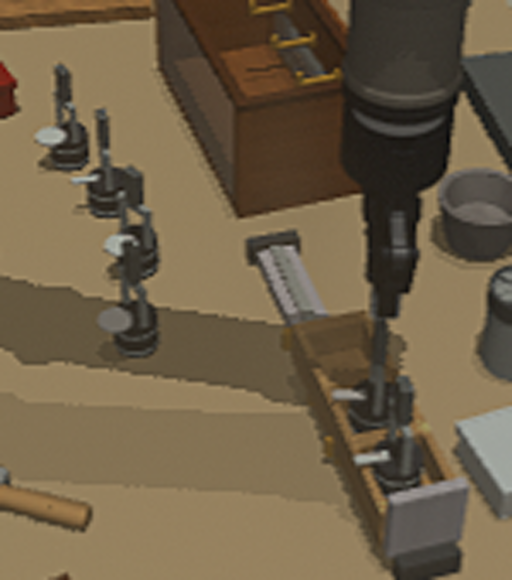

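{"fn": "jog_arm", "kwargs": {"dp": [[-0.5,-1,-1],[-1.4,-2.6,-1.2],[-2.4,-4.2,-1.2],[-3.4,-5.8,-1.2],[-4.4,-7.4,-1.2]], "angular": [[0,0,0],[0,0,-0.5],[0,0,-1],[0,0,-1.6],[0,0,-1.6]], "claw": [40,40,40,40,40]}}

```text
t: 10.3
eef_pos: [0.5178, -0.0591, 0.2008]
tool_rot: [0.0, 1.0, -0.021, 0.001]
contact_force: [1.6, 1.0, 0.5]
gripper_width: 0.469
```

```bash
python3 -c "
from plan import *
go((.4228,.0993,.2,-.042))"
```

```text
t 10.3 pos [ 0.5178 -0.0591  0.2008] head -0.043 g 40.1 F [1.6 1.  0.5] q [ 0.16  0.27 -0.2   1.94  0.07  0.93 -1.68]
dp [-4.07, -6.17, 0.03] ang [0.0, -0.02, -0.01]
```

{"fn": "jog_arm", "kwargs": {"dp": [[-1.1,-1.6,0],[-2.2,-3.2,0],[-3.3,-4.8,0],[-4.1,-6.15,0],[-4.1,-6.15,0]], "angular": [[0,0,0],[0,0,0],[0,0,0],[0,0,0],[0,0,0]], "claw": [40,40,40,40,40]}}

```text
t: 10.8
eef_pos: [0.4206, 0.1021, 0.2009]
tool_rot: [-0.001, 1.0, -0.018, 0.0]
contact_force: [0.2, 0.6, 0.1]
gripper_width: 0.472
```

{"fn": "jog_arm", "kwargs": {"dp": [[0,0,0],[0,0,0],[0,0,0],[0,0,0],[0,0,0]], "angular": [[0,0,0],[0,0,0],[0,0,0],[0,0,0],[0,0,0]], "claw": [40,40,40,40,40]}}

```text
t: 11.3
eef_pos: [0.423, 0.0968, 0.2002]
tool_rot: [0.0, 1.0, -0.023, -0.0]
contact_force: [0.1, -0.0, 0.1]
gripper_width: 0.466
```

```bash
python3 -c "
from plan import *
go((.4228,.0993,.2,-.042),(.4228,.0993,.086,-.042))"
python3 snap.py side g9 180 130 330 290;python3 snap.py top g9t 170 120 370 270
```

```text
t 11.3 pos [0.423  0.0968 0.2002] head -0.045 g 39.8 F [ 0.1 -0.   0.1] q [-0.06  0.14 -0.33  2.12  0.06  0.9  -2.04]
dp [-0.01, -0.1, 0.01] ang [0.0, 0.0, -0.04]
dp [-0.01, -0.1, 4.57] ang [0.0, 0.0, -0.04]
```

View pics/g9.png

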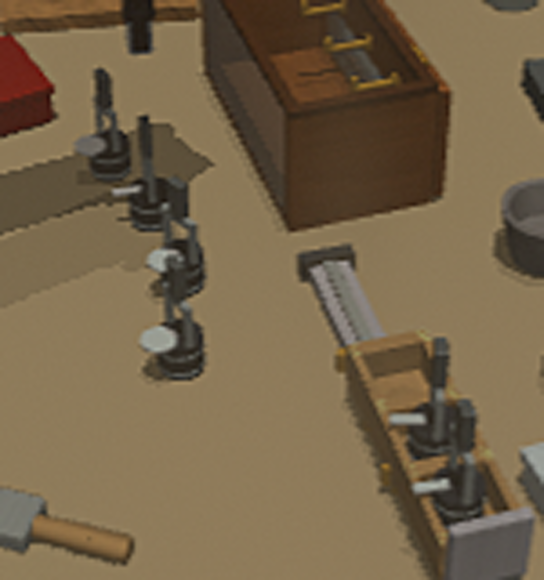

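View pics/g9t.png

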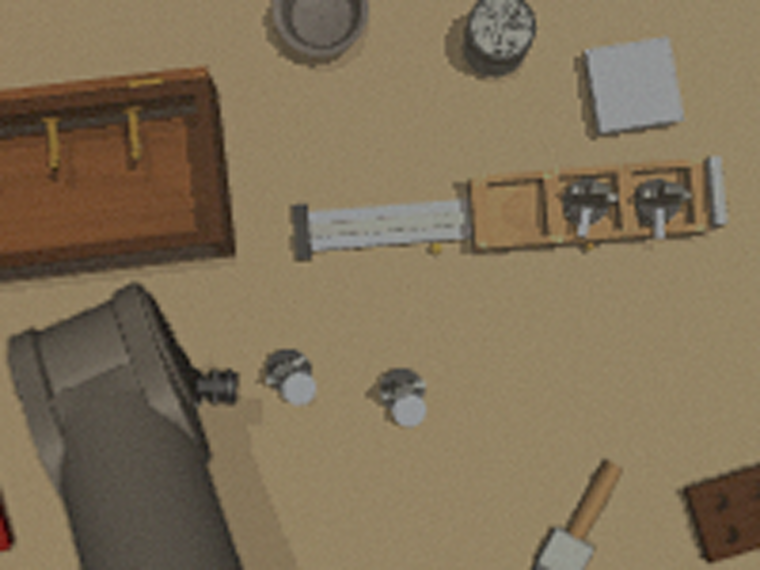

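{"fn": "jog_arm", "kwargs": {"dp": [[0,-0.1,1],[0,-0.1,2],[0,-0.1,3],[0,-0.1,4],[0,-0.1,4.5]], "angular": [[0,0,0],[0,0,0],[0,0,0],[0,0,0],[0,0,0]], "claw": [40,40,40,40,40]}}

```text
t: 11.9
eef_pos: [0.4218, 0.0995, 0.086]
tool_rot: [0.0, 1.0, -0.022, -0.001]
contact_force: [-0.2, -0.5, -0.5]
gripper_width: 0.466
```

{"fn": "jog_arm", "kwargs": {"dp": [[0,0,0],[0,0,0],[0,0,0],[0,0,0],[0,0,0]], "angular": [[0,0,0],[0,0,0],[0,0,0],[0,0,0],[0,0,0]], "claw": [40,5,5,5,5]}}

```text
t: 12.4
eef_pos: [0.4235, 0.1, 0.0885]
tool_rot: [-0.0, 1.0, -0.022, 0.001]
contact_force: [-0.9, -0.4, 2.8]
gripper_width: 0.203
```

```bash
python3 -c "
from plan import *
go((.53,.02,.24,-.042),(.586,-.197,.24,-.042))"
```

```text
t 12.4 pos [0.4235 0.1    0.0885] head -0.044 g 17.3 F [-0.9 -0.4  2.8] q [-0.11  0.32 -0.3   2.22  0.16  0.62 -2.15]
dp [4.41, 3.01, -6.05] ang [-0.0, -0.02, -0.02]
dp [7.03, 11.58, -6.05] ang [-0.0, -0.02, -0.02]
```

{"fn": "jog_arm", "kwargs": {"dp": [[0,0,-1.9],[0,0,-3.8],[0,0.4,-5.5],[0,2,-6],[0.6,3.8,-6]], "angular": [[0,0,0],[0,0,0],[0,0,0],[0,0,0],[0,0,0]], "claw": [5,5,5,5,5]}}

```text
t: 12.9
eef_pos: [0.4343, 0.0048, 0.241]
tool_rot: [-0.0, 1.0, -0.02, 0.003]
contact_force: [0.7, 0.9, -2.4]
gripper_width: 0.2
```

{"fn": "jog_arm", "kwargs": {"dp": [[1.2,1.5,0],[2.4,3,0],[3.6,4.5,0],[4.8,6,0],[6,7.4,0]], "angular": [[0,0,0],[0,0,0],[0,0,0],[0,0,0],[0,0,0]], "claw": [5,5,5,5,5]}}

```text
t: 13.4
eef_pos: [0.576, -0.1891, 0.2379]
tool_rot: [0.0, 1.0, -0.022, 0.0]
contact_force: [0.8, 0.4, -0.7]
gripper_width: 0.202
```

{"fn": "jog_arm", "kwargs": {"dp": [[0.3,0.3,0],[0.3,0.3,0.8],[0.3,0.3,1.6],[0.3,0.3,2],[0.3,0.3,2]], "angular": [[0,0,0],[0,0,0],[0,0,0],[0,0,0],[0,0,0]], "claw": [5,5,5,5,5]}}

```text
t: 13.9
eef_pos: [0.5813, -0.1942, 0.1863]
tool_rot: [-0.0, 1.0, -0.022, -0.002]
contact_force: [0.4, -0.3, -0.9]
gripper_width: 0.202
```

```bash
python3 -c "
from plan import *
go((.586,-.197,.1195,-.042))"
python3 snap.py side g10 230 180 370 310
```

```text
t 13.9 pos [ 0.5813 -0.1942  0.1863] head -0.043 g 17.2 F [ 0.4 -0.3 -0.9] q [ 0.29  0.42 -0.09  1.75  0.05  0.98 -1.43]
dp [0.2, 0.11, 2.67] ang [-0.01, 0.04, -0.02]
```

View pics/g10.png

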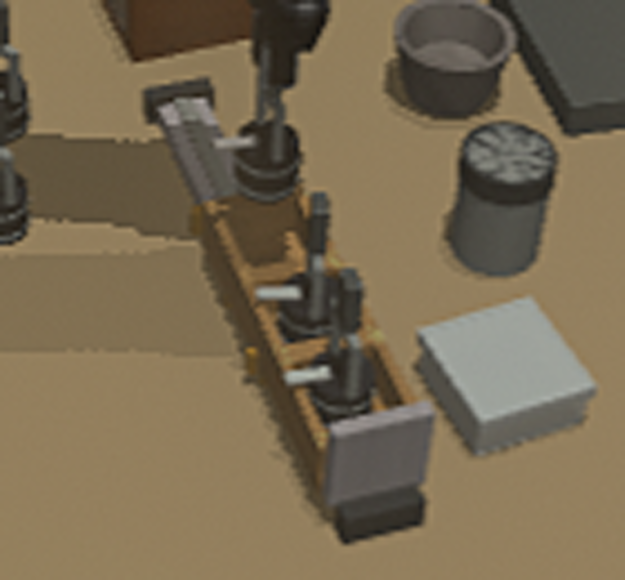

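{"fn": "jog_arm", "kwargs": {"dp": [[0.17,0.1,0],[0.17,0.1,0.5],[0.17,0.1,1],[0.17,0.1,1.5],[0.17,0.1,1.8]], "angular": [[0,0,0],[0,0,0],[0,0,0],[0,0,0],[0,0,0]], "claw": [5,5,5,5,5]}}

```text
t: 14.45
eef_pos: [0.5857, -0.1973, 0.1408]
tool_rot: [-0.0, 1.0, -0.022, -0.001]
contact_force: [-1.0, -0.1, -1.3]
gripper_width: 0.201
```

```bash
python3 -c "
from plan import *
go((.586,-.197,.1195,-.042))"
```

```text
t 14.45 pos [ 0.5857 -0.1973  0.1408] head -0.044 g 17.2 F [-1.  -0.1 -1.3] q [ 0.29  0.48 -0.09  1.77  0.05  0.89 -1.44]
dp [0.02, -0.01, 0.85] ang [-0.01, 0.03, -0.02]
```

{"fn": "jog_arm", "kwargs": {"dp": [[0,0,0.3],[0,0,0.6],[0,0,0.8],[0,0,0.84],[0,0,0.84]], "angular": [[0,0,0],[0,0,0],[0,0,0],[0,0,0],[0,0,0]], "claw": [5,5,5,5,5]}}

```text
t: 14.95
eef_pos: [0.5868, -0.1976, 0.1218]
tool_rot: [0.0, 1.0, -0.022, 0.0]
contact_force: [-0.4, -0.0, -1.3]
gripper_width: 0.201
```

{"fn": "jog_arm", "kwargs": {"dp": [[0,0,0],[0,0,0],[0,0,0],[0,0,-1],[0,0,-2]], "angular": [[0,0,0],[0,0,0],[0,0,0],[0,0,0],[0,0,0]], "claw": [34,34,34,34,34]}}

```text
t: 15.45
eef_pos: [0.5861, -0.1974, 0.1719]
tool_rot: [-0.0, 1.0, -0.022, -0.001]
contact_force: [-0.2, -0.5, -0.3]
gripper_width: 0.394
```

```bash
python3 -c "
from plan import *
go((.5,-.25,.2,-.0),(.5,-.47,.2,.09),(.61,-.43,.2,.09))"
python3 snap.py side g11 230 180 370 310
```

```text
t 15.45 pos [ 0.5861 -0.1974  0.1719] head -0.044 g 33.6 F [-0.2 -0.5 -0.3] q [ 0.29  0.45 -0.09  1.75  0.05  0.95 -1.43]
dp [-3.35, 2.25, -1.12] ang [-0.0, 0.02, -0.5]
dp [-2.97, 11.04, -1.12] ang [-0.01, 0.02, -1.53]
dp [1.36, 9.25, -1.13] ang [-0.01, 0.02, -1.53]
```

View pics/g11.png

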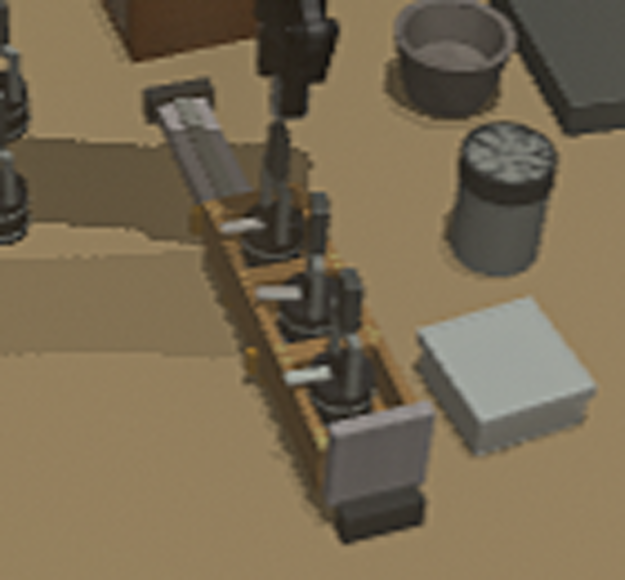

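All three stand in their nests, and the tray has not shifted. Moving round to the pusher side by way of the desk.

{"fn": "jog_arm", "kwargs": {"dp": [[-0.3,0,-1.2],[-1.2,1.3,-1.2],[-1.8,3,-1.2],[-2.4,4.8,-1.2],[-2.8,6.6,-1.2]], "angular": [[0,0,0],[0,0,0],[0,0,-0.5],[0,0,-1],[0,0,-1.5]], "claw": [0,0,0,0,0]}}

```text
t: 16.0
eef_pos: [0.5085, -0.3609, 0.2024]
tool_rot: [0.0, 0.999, 0.044, 0.0]
contact_force: [0.7, -0.2, -0.1]
gripper_width: 0.002
```

{"fn": "jog_arm", "kwargs": {"dp": [[0,1.8,0],[0,3.6,0],[0,4.6,0],[0,4.6,0],[0,4.6,0]], "angular": [[0,0,0],[0,0,0],[0,0,0],[0,0,0],[0,0,0]], "claw": [0,0,0,0,0]}}

```text
t: 16.5
eef_pos: [0.5194, -0.4738, 0.2015]
tool_rot: [-0.0, 0.999, 0.043, -0.0]
contact_force: [-0.1, -0.1, -0.3]
gripper_width: -0.004
```

```bash
python3 - <<'E'
from plan import *
from run1 import *
go((.606,-.435,.2,.09),(.606,-.435,.057,.09))
t=read_camera("top"); s=read_camera("side"); pickle.dump((t,s),open("c2.pkl","wb"))
crop(t,240,130,400,250,4.7,"pics/g12t.png"); crop(s,230,180,370,310,4.4,"pics/g12.png")
E
```

```text
t 16.5 pos [ 0.5194 -0.4738  0.2015] head 0.086 g -0.4 F [-0.1 -0.1 -0.3] q [ 0.67  0.55 -0.03  1.51  0.02  1.09 -0.85]
dp [3.58, -1.25, 0.06] ang [-0.01, 0.0, -0.04]
dp [3.59, -1.24, 5.78] ang [-0.01, 0.0, -0.04]
```

View pics/g12t.png

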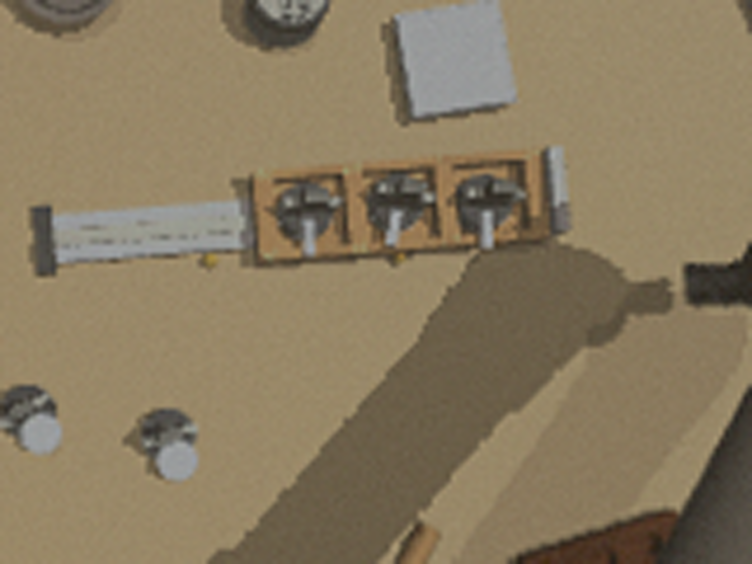

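View pics/g12.png

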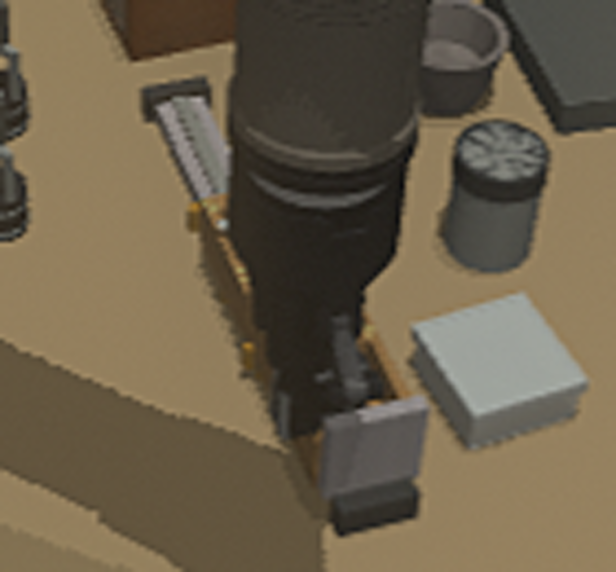

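Top view confirms the three spent ones in their nests at about (307,205), (398,202) and (488,203), with the tray still at the first station. Approaching the pusher.

{"fn": "jog_arm", "kwargs": {"dp": [[1.6,-0.5,0],[3.2,-1.1,0],[3.5,-1.1,1.5],[3.5,-1.1,3.3],[3.5,-1.1,5]], "angular": [[0,0,0],[0,0,0],[0,0,0],[0,0,0],[0,0,0]], "claw": [0,0,0,0,0]}}

```text
t: 17.1
eef_pos: [0.6058, -0.4363, 0.076]
tool_rot: [-0.0, 0.999, 0.045, 0.001]
contact_force: [0.3, -0.7, -0.9]
gripper_width: -0.003
```

{"fn": "jog_arm", "kwargs": {"dp": [[0,-0.1,0.75],[0,-0.3,0.75],[0,-0.5,0.75],[0,-0.5,0.75],[0,-0.5,0.75]], "angular": [[0,0,0],[0,0,0],[0,0,0],[0,0,0],[0,0,0]], "claw": [0,0,0,0,0]}}

```text
t: 17.6
eef_pos: [0.6046, -0.4267, 0.0605]
tool_rot: [0.001, 0.999, 0.044, 0.002]
contact_force: [0.6, -0.0, 0.5]
gripper_width: -0.002
```

```bash
python3 -c "
from plan import *
go((.601,-.38,.057,.09))"
python3 snap.py side g13 230 180 370 310; python3 snap.py top g13t 280 120 400 230
```

```text
t 17.6 pos [ 0.6046 -0.4267  0.0605] head 0.088 g -0.2 F [ 0.6 -0.   0.5] q [ 0.56  0.75 -0.04  1.5   0.04  0.89 -0.98]
dp [0.02, -1.87, 0.14] ang [0.02, -0.03, -0.03]
```

View pics/g13.png

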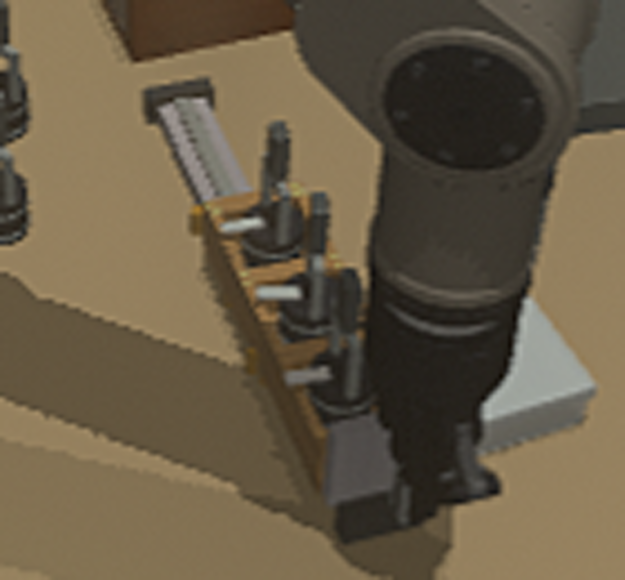

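View pics/g13t.png

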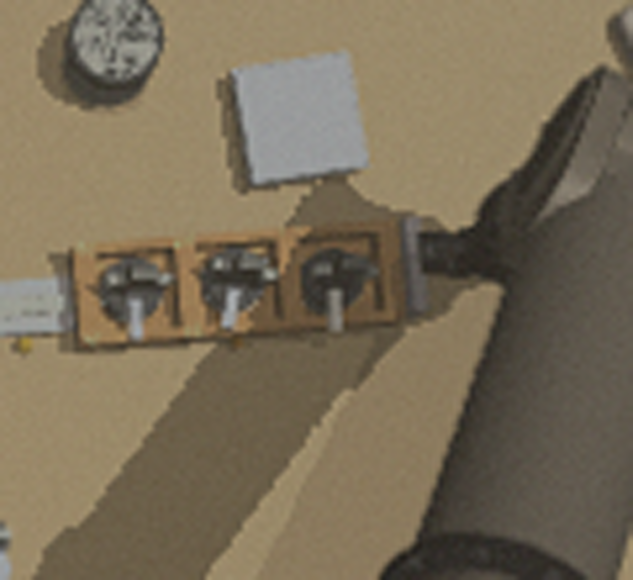

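{"fn": "jog_arm", "kwargs": {"dp": [[-0.2,-0.1,0],[-0.2,-0.3,0],[-0.2,-0.5,0],[-0.2,-0.6,0],[-0.2,-0.7,0]], "angular": [[0,0,0],[0,0,0],[0,0,0],[0,0,0],[0,0,0]], "claw": [0,0,0,0,0]}}

```text
t: 18.2
eef_pos: [0.5969, -0.4088, 0.058]
tool_rot: [-0.0, 0.999, 0.044, 0.0]
contact_force: [0.6, -0.3, -0.3]
gripper_width: -0.001
```

{"fn": "jog_arm", "kwargs": {"dp": [[0,-0.1,0],[0,-0.2,0],[0,-0.3,0],[0,-0.4,0],[0,-0.4,0]], "angular": [[0,0,0],[0,0,0],[0,0,0],[0,0,0],[0,0,0]], "claw": [0,0,0,0,0]}}

```text
t: 18.7
eef_pos: [0.5959, -0.3989, 0.058]
tool_rot: [-0.0, 0.999, 0.044, -0.0]
contact_force: [0.0, -0.1, -1.0]
gripper_width: -0.001
```

{"fn": "jog_arm", "kwargs": {"dp": [[0.1,-0.06,0],[0.1,-0.12,0],[0.1,-0.18,0],[0.1,-0.24,0],[0.1,-0.24,0]], "angular": [[0,0,0],[0,0,0],[0,0,0],[0,0,0],[0,0,0]], "claw": [0,0,0,0,0]}}

```text
t: 19.2
eef_pos: [0.5984, -0.396, 0.0583]
tool_rot: [0.002, 0.999, 0.043, 0.001]
contact_force: [3.2, -6.3, -4.5]
gripper_width: 0.006
```

```bash
python3 snap.py side g14 270 210 350 310; python3 snap.py top g14t 290 140 390 200
```

```text
(no output)
```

View pics/g14t.png

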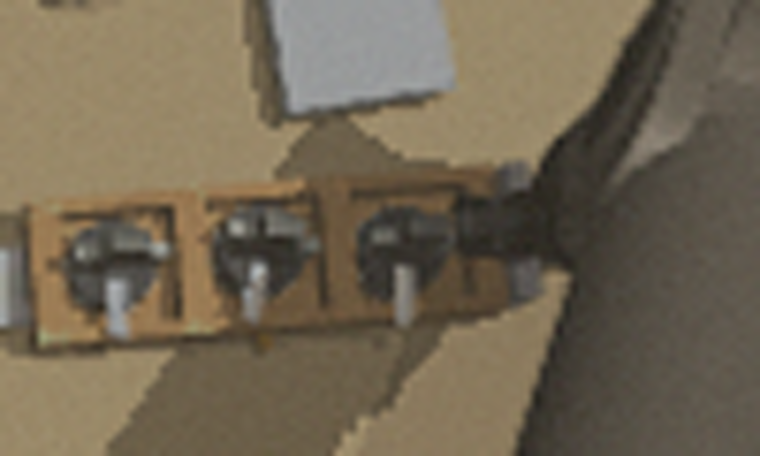

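```bash
python3 - <<'E'
from h import *
import pickle
t,s=pickle.load(open("c0.pkl","rb"))
for z in (.1,.13,.16): print(onz(t,[(350,169.6),(360.5,161.5),(353,163)],z))
E
```

```text
[[ 0.59809956 -0.34361262  0.1       ]
 [ 0.62567939 -0.37916231  0.1       ]
 [ 0.62037606 -0.35391522  0.1       ]]
[[ 0.59418192 -0.33797176  0.13      ]
 [ 0.62120741 -0.37280693  0.13      ]
 [ 0.61601067 -0.34806728  0.13      ]]
[[ 0.59026427 -0.3323309   0.16      ]
 [ 0.61673543 -0.36645154  0.16      ]
 [ 0.61164528 -0.34221934  0.16      ]]
```

View pics/g14.png

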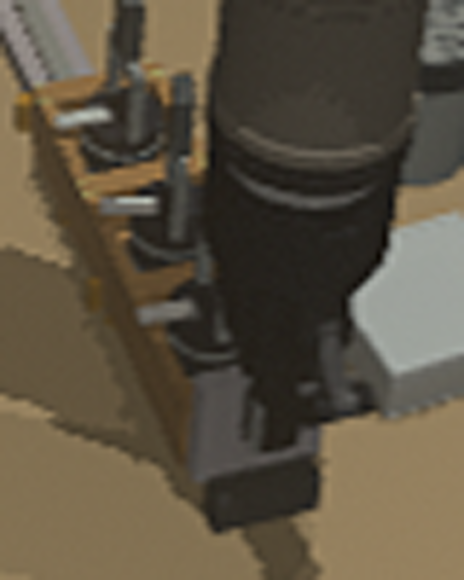

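The closed gripper's knuckles reach over the plate and come close to the stem in nest 1. I'll back off and turn the gripper 90° so the knuckles point along x.

{"fn": "jog_arm", "kwargs": {"dp": [[0,0.5,0],[0,1,0],[0,1.4,0],[0,1.4,0],[0,1.4,0]], "angular": [[0,0,0],[0,0,0],[0,0,-1],[0,0,-2.5],[0,0,-4]], "claw": [0,0,0,0,0]}}

```text
t: 19.8
eef_pos: [0.6003, -0.4296, 0.0579]
tool_rot: [-0.0, 0.976, 0.218, -0.0]
contact_force: [0.1, 0.0, -1.3]
gripper_width: 0.003
```

```bash
python3 -c "
from plan import *
go((.606,-.431,.058,.089+1.5708))"; python3 snap.py side g15 230 180 370 310;python3 snap.py top g15t 290 140 390 200
```

```text
t 19.8 pos [ 0.6003 -0.4296  0.0579] head 0.44 g 0.3 F [ 0.1  0.  -1.3] q [ 0.62  0.75 -0.13  1.5   0.11  0.9  -0.68]
dp [0.18, 0.15, -0.01] ang [-0.01, 0.01, -13.98]
```

View pics/g15.png

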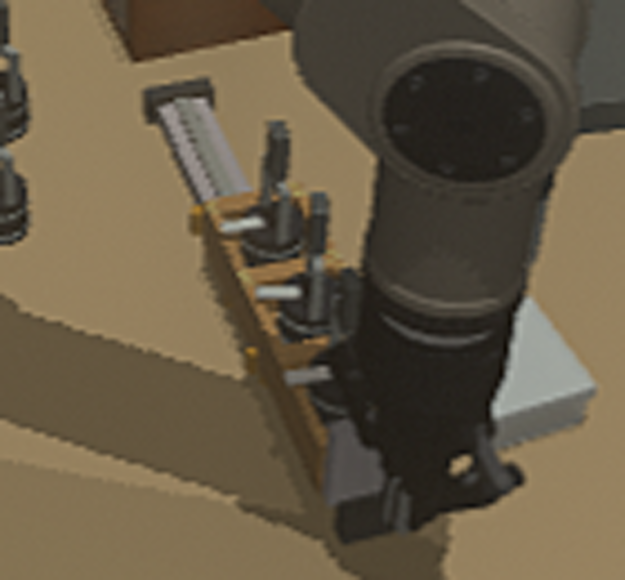

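View pics/g15t.png

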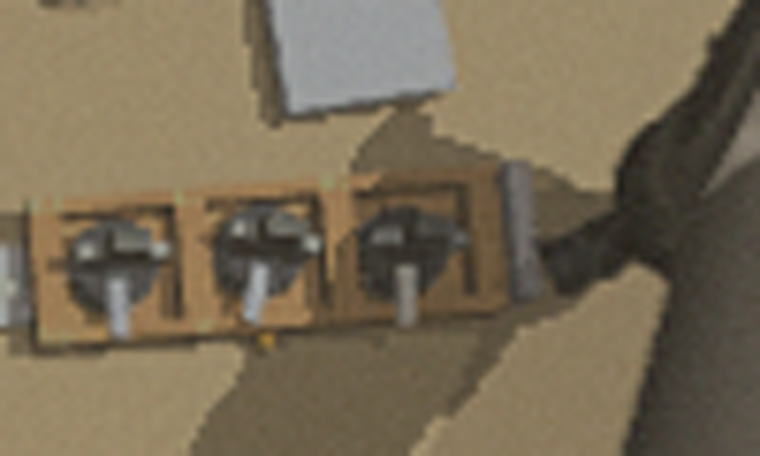

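{"fn": "jog_arm", "kwargs": {"dp": [[0,0,0],[0,0,0],[0,0,0],[0,0,0],[0,0,0]], "angular": [[0,0,-1.4],[0,0,-2.8],[0,0,-4.2],[0,0,-5.6],[0,0,-7]], "claw": [0,0,0,0,0]}}

```text
t: 20.4
eef_pos: [0.6006, -0.4286, 0.058]
tool_rot: [-0.0, 0.866, 0.5, -0.0]
contact_force: [-0.1, -0.1, -0.7]
gripper_width: -0.0
```

{"fn": "jog_arm", "kwargs": {"dp": [[0,0,0],[0,0,0],[0,0,0],[0,0,0],[0,0,0]], "angular": [[0,0,-1.4],[0,0,-2.8],[0,0,-4.2],[0,0,-5.6],[0,0,-7]], "claw": [0,0,0,0,0]}}

```text
t: 20.9
eef_pos: [0.6005, -0.4287, 0.0579]
tool_rot: [-0.0, 0.676, 0.737, -0.0]
contact_force: [0.1, -1.0, 0.2]
gripper_width: -0.002
```

```bash
python3 -c "
from plan import *
go((.602,-.396,.058,.089+1.5708),(.602-.0062,-.396+.0697,.058,.089+1.5708))"; python3 snap.py side g16 230 180 370 310
```

```text
t 20.9 pos [ 0.6005 -0.4287  0.0579] head 1.658 g -0.2 F [ 0.1 -1.   0.2] q [ 0.8   0.79 -0.42  1.48  0.36  0.95  0.37]
dp [1.3, 0.17, -0.0] ang [-0.01, -0.0, -0.02]
dp [4.1, 0.17, -0.0] ang [-0.01, -0.0, -0.02]
```

View pics/g16.png

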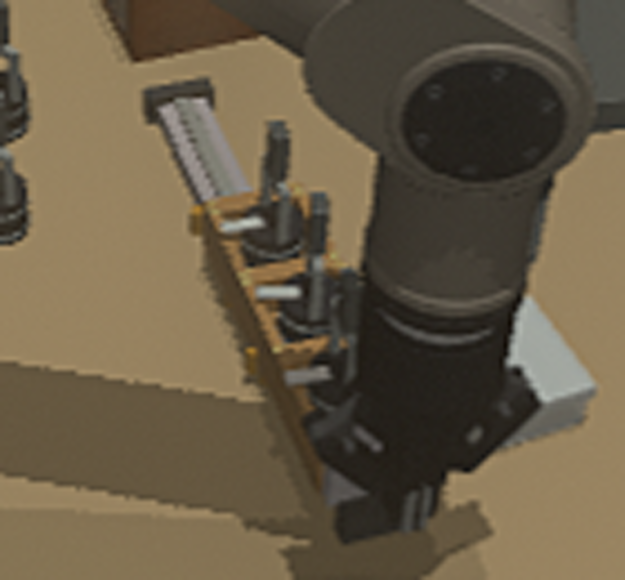

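{"fn": "jog_arm", "kwargs": {"dp": [[0.3,0.1,0],[0.6,0.1,0],[0.9,0.1,0],[1.2,0.1,0],[1.2,0.1,0]], "angular": [[0,0,0],[0,0,0],[0,0,0],[0,0,0],[0,0,0]], "claw": [0,0,0,0,0]}}

```text
t: 21.45
eef_pos: [0.6012, -0.3958, 0.0583]
tool_rot: [-0.0, 0.675, 0.738, 0.0]
contact_force: [0.7, 0.2, -0.1]
gripper_width: 0.002
```

{"fn": "jog_arm", "kwargs": {"dp": [[0.08,0,0],[0.16,0,0],[0.24,0,0],[0.32,0,0],[0.32,0,0]], "angular": [[0,0,0],[0,0,0],[0,0,0],[0,0,0],[0,0,0]], "claw": [0,0,0,0,0]}}

```text
t: 21.95
eef_pos: [0.6001, -0.3931, 0.0582]
tool_rot: [0.002, 0.676, 0.737, -0.001]
contact_force: [2.7, -5.4, -3.2]
gripper_width: 0.001
```

{"fn": "jog_arm", "kwargs": {"dp": [[0.08,0,0],[0.16,0,0],[0.24,0,0],[0.3,0,0],[0.3,0,0]], "angular": [[0,0,0],[0,0,0],[0,0,0],[0,0,0],[0,0,0]], "claw": [0,0,0,0,0]}}

```text
t: 22.45
eef_pos: [0.5994, -0.3848, 0.0581]
tool_rot: [0.001, 0.676, 0.737, -0.001]
contact_force: [1.9, -3.7, -2.0]
gripper_width: 0.001
```

```bash
python3 -c "
from plan import *
go((.602,-.396,.058,.089+1.5708))"; python3 snap.py side g17 230 180 370 310;python3 snap.py top g17t 280 140 390 210
```

```text
t 22.45 pos [ 0.5994 -0.3848  0.0581] head 1.656 g 0.1 F [ 1.9 -3.7 -2. ] q [ 0.76  0.75 -0.42  1.56  0.36  0.91  0.3 ]
dp [-0.45, 0.07, 0.01] ang [0.01, 0.03, -0.04]
```

View pics/g17t.png

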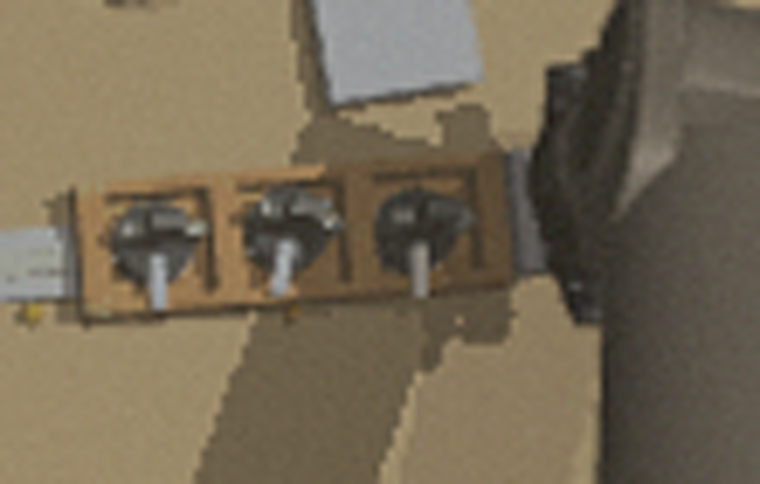

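{"fn": "jog_arm", "kwargs": {"dp": [[0.15,0,0],[0.3,0,0],[0.45,0,0],[0.6,0,0],[0.75,0,0]], "angular": [[0,0,0],[0,0,0],[0,0,0],[0,0,0],[0,0,0]], "claw": [0,0,0,0,0]}}

```text
t: 23.05
eef_pos: [0.5975, -0.3632, 0.0581]
tool_rot: [-0.0, 0.676, 0.737, -0.0]
contact_force: [-1.1, -1.5, 0.1]
gripper_width: -0.005
```

{"fn": "jog_arm", "kwargs": {"dp": [[0.15,0,0],[0.3,0,0],[0.45,0,0],[0.6,0,0],[0.75,0,0]], "angular": [[0,0,0],[0,0,0],[0,0,0],[0,0,0],[0,0,0]], "claw": [0,0,0,0,0]}}

```text
t: 23.55
eef_pos: [0.596, -0.345, 0.0581]
tool_rot: [-0.0, 0.676, 0.737, -0.0]
contact_force: [-1.5, -1.9, 0.4]
gripper_width: -0.001
```

{"fn": "jog_arm", "kwargs": {"dp": [[0.1,0,0],[0.2,0,0],[0.3,0,0],[0.4,0,0],[0.5,0,0]], "angular": [[0,0,0],[0,0,0],[0,0,0],[0,0,0],[0,0,0]], "claw": [0,0,0,0,0]}}

```text
t: 24.05
eef_pos: [0.5956, -0.3376, 0.0582]
tool_rot: [0.003, 0.677, 0.736, -0.001]
contact_force: [3.7, -12.8, -6.4]
gripper_width: -0.001
```

```bash
python3 -c "
from plan import *
go((.602,-.396,.058,.089+1.5708))"; python3 snap.py top g18t 260 140 380 210
```

```text
t 24.05 pos [ 0.5956 -0.3376  0.0582] head 1.655 g -0.1 F [  3.7 -12.8  -6.4] q [ 0.71  0.71 -0.43  1.64  0.37  0.87  0.22]
dp [-2.35, 0.06, 0.02] ang [0.03, 0.07, -0.05]
```

View pics/g18t.png

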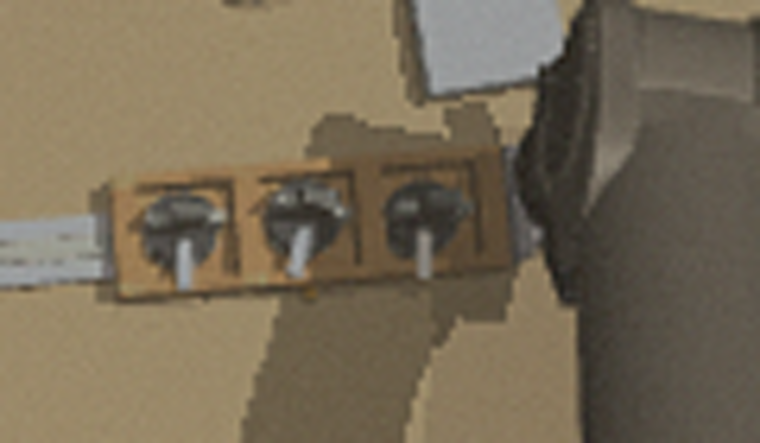

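```bash
python3 snap.py side g18 230 180 370 310;  python3 - <<'E'
from h import *
import pickle
t,s=pickle.load(open("c0.pkl","rb"))
k=760/120
g=lambda x,y:(x/k+260-.5+.1,y/k+140-.5+.1)
print(onz(t,[g(112,187),g(118,300)],.06))   # tray +y end corners now
print(onz(t,[(293.5,167.5),(294.5,185)],.06))
print("unitbox",onz(t,[(325,134),(346,131),(349,152),(327,155)],.037))
E
```

```text
[[ 0.60275216 -0.10251433  0.06      ]
 [ 0.54168932 -0.10608442  0.06      ]]
[[ 0.6088138  -0.15781033  0.06      ]
 [ 0.54887009 -0.16134215  0.06      ]]
unitbox [[ 0.73095478 -0.2692207   0.037     ]
 [ 0.74245485 -0.3430492   0.037     ]
 [ 0.66809417 -0.35266167  0.037     ]
 [ 0.65675719 -0.27570874  0.037     ]]
```

View pics/g18.png

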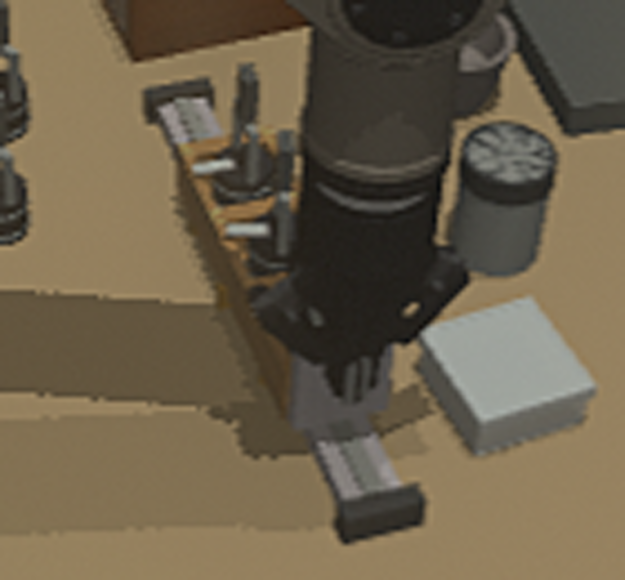

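{"fn": "jog_arm", "kwargs": {"dp": [[0.05,0,0],[0.1,0,0],[0.15,0,0],[0.2,0,0],[0.2,0,0]], "angular": [[0,0,0],[0,0,0],[0,0,0],[0,0,0],[0,0,0]], "claw": [0,0,0,0,0]}}

```text
t: 24.65
eef_pos: [0.5947, -0.3277, 0.058]
tool_rot: [0.0, 0.676, 0.737, 0.0]
contact_force: [0.8, -1.5, -0.3]
gripper_width: 0.005
```

```bash
python3 -c "
from plan import *
go((.602,-.396,.058,.089+1.5708))"; python3 snap.py top g19t 260 140 380 210
```

```text
t 24.65 pos [ 0.5947 -0.3277  0.058 ] head 1.658 g 0.4 F [ 0.8 -1.5 -0.3] q [ 0.71  0.71 -0.43  1.65  0.36  0.87  0.22]
dp [-2.75, 0.05, 0.0] ang [0.0, -0.0, -0.03]
```

View pics/g19t.png

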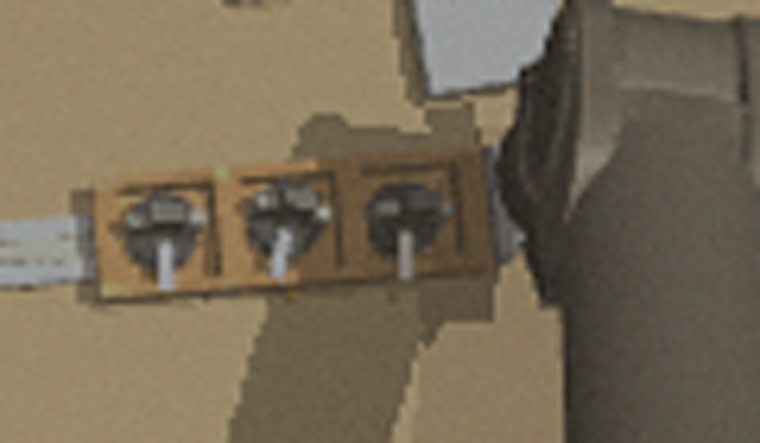

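It passed a brief resistance (about 13 N) and moved on, to around 66–70 mm. Backing off to measure.

{"fn": "jog_arm", "kwargs": {"dp": [[-0.3,0,0],[-0.8,0,0],[-1.5,0,0],[-2,0,-1],[-2.5,0,-2.5]], "angular": [[0,0,0],[0,0,0],[0,0,0],[0,0,0],[0,0,0]], "claw": [0,0,0,0,0]}}

```text
t: 25.2
eef_pos: [0.5979, -0.3918, 0.1184]
tool_rot: [-0.003, 0.676, 0.737, -0.001]
contact_force: [0.5, -0.4, 0.4]
gripper_width: -0.003
```

{"fn": "jog_arm", "kwargs": {"dp": [[-0.5,-0.5,-2],[-1,-1.5,-4],[-1.5,-2.5,-6],[-2,-3.5,-6],[-2,-3.5,-6]], "angular": [[0,0,0],[0,0,1],[0,0,2.5],[0,0,4],[0,0,5.5]], "claw": [30,30,30,30,30]}}

```text
t: 25.7
eef_pos: [0.513, -0.4552, 0.2751]
tool_rot: [0.004, 0.836, 0.549, -0.001]
contact_force: [0.1, 0.5, -0.2]
gripper_width: 0.352
```

```bash
python3 - <<'E'
from plan import *
from run1 import *
go((.47,-.2,.24,.37))
t=read_camera("top"); s=read_camera("side"); pickle.dump((t,s),open("c3.pkl","wb"))
crop(t,240,130,400,250,4.7,"pics/g20t.png"); crop(s,230,180,370,310,4.4,"pics/g20.png")
t0,s0=pickle.load(open("c0.pkl","rb"))
def plate(c,x0,x1):
    im=c["pixels"].astype(float);mx=im.max(2);mn=im.min(2);S=(mx-mn)/np.maximum(mx,1)
    m=np.zeros(mx.shape,'uint8'); m[155:185,x0:x1]=((S<.2)&(mn>95))[155:185,x0:x1]
    n,l,st_,ce=cv2.connectedComponentsWithStats(m); k=1+np.argmax(st_[1:,4]); print(ce[k],st_[k]); return onz(c,[ce[k]],.082)
print(plate(t0,350,368)); print(plate(t,325,352))
E
```

```text
t 25.7 pos [ 0.513  -0.4552  0.2751] head 1.163 g 30.1 F [ 0.1  0.5 -0.2] q [ 0.88  0.49 -0.37  1.46  0.18  1.22  0.09]
dp [8.7, -5.63, 1.32] ang [0.08, 0.04, 9.09]
[358.73214286 169.58928571] [357 161   5  18  56]
[[ 0.60076488 -0.37660383  0.082     ]]
[343.48837209 172.18023256] [337 162  15  19 172]
[[ 0.59149289 -0.32487528  0.082     ]]
```

View pics/g20t.png

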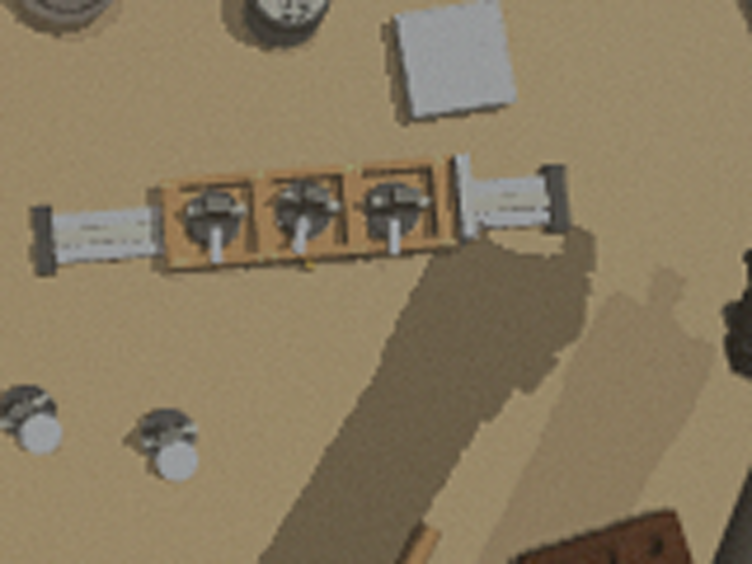

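View pics/g20.png

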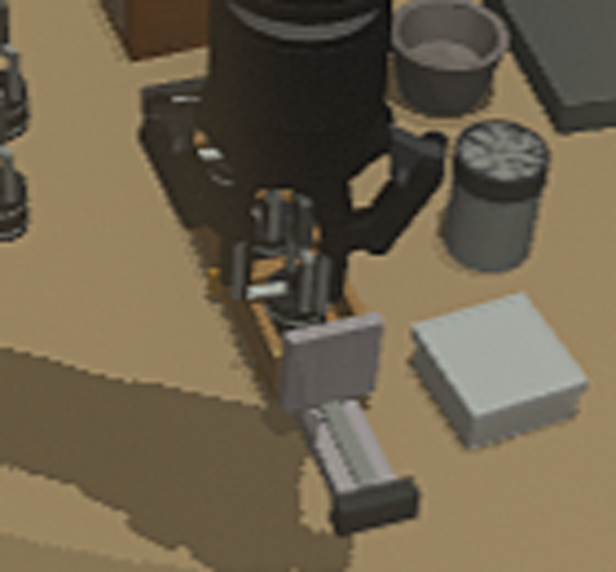

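```bash
cat > traym.py <<'E'
from run1 import *
def rect(c,z,org=(.576,-.084),yaw=.089,ys=(-.34,.2),xs=(-.05,.05),res=.0005):
    y=np.arange(*ys,res); x=np.arange(*xs,res); X,Y=np.meshgrid(x,y,indexing='ij')
    W=np.stack([org[0]+X*np.cos(yaw)-Y*np.sin(yaw),org[1]+X*np.sin(yaw)+Y*np.cos(yaw),np.full_like(X,z)],-1)
    q=proj(c,W.reshape(-1,3)).reshape(*X.shape,2).astype('float32')
    return cv2.remap(c["pixels"],q[...,0],q[...,1],cv2.INTER_CUBIC)
def disp(c0,c1):
  out=[]
  for z,(a,b) in ((.06,(-.30,-.06)),(.082,(-.325,-.27)),(.06,(-.29,-.20)),(.06,(-.20,-.06)) ):
    A=cv2.cvtColor(rect(c0,z),cv2.COLOR_BGR2GRAY).astype('float32');B=cv2.cvtColor(rect(c1,z),cv2.COLOR_BGR2GRAY).astype('float32')
    i0=int((a+.34)/.0005);i1=int((b+.34)/.0005)
    T=A[20:180,i0:i1]; r=cv2.matchTemplate(B,T,cv2.TM_CCOEFF_NORMED); _,v,_,l=cv2.minMaxLoc(r)
    out.append(((l[0]-i0)*.5,(l[1]-20)*.5,round(v,3)))
  return out
E
python3 - <<'E'
from traym import *
c2=pickle.load(open("c2.pkl","rb"))[0];c3=pickle.load(open("c3.pkl","rb"))[0]
print(disp(c2,c3))
cv2.imwrite("pics/r.png",np.vstack([cv2.resize(rect(c,.06),None,fx=.7,fy=.7) for c in(c2,c3)]))
s2=pickle.load(open("c2.pkl","rb"))[1]
for k,a,b in ((4.4,(325,418),(428,400)),(4.4,(285,345),(382,317))):
    print(onz(s2,[(p[0]/k+230-.4,p[1]/k+180-.4) for p in(a,b)],.082))
E
```

```text
[(67.5, 0.0, 0.884), (67.0, -1.5, 0.75), (67.5, 0.0, 0.883), (67.5, 0.0, 0.9)]
[[ 0.57348689 -0.37550958  0.082     ]
 [ 0.63471306 -0.37427807  0.082     ]]
[[ 0.56572329 -0.31807995  0.082     ]
 [ 0.6283506  -0.30785848  0.082     ]]
```

View pics/r.png

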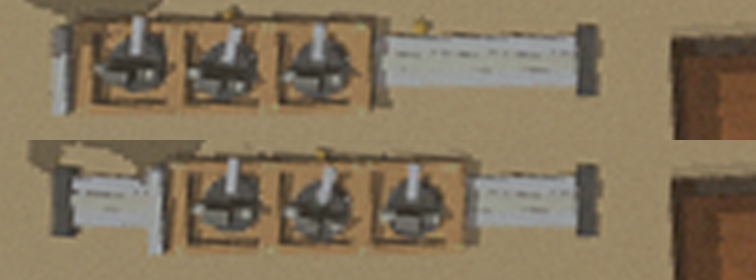

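The tray now reads about 67.5 mm from the image shift, within the middle detent's window, and all three cartridges still stand in it. Next the fresh ones, starting with D at (.4217,-.098).

{"fn": "jog_arm", "kwargs": {"dp": [[1.4,-1,0],[2.8,-2,0.3],[4.2,-3,0.6],[5.6,-4,0.9],[7,-5,1.2]], "angular": [[0,0,1.5],[0,0,3],[0,0,4.5],[0,0,6],[0,0,7.5]], "claw": [40,40,40,40,40]}}

```text
t: 26.3
eef_pos: [0.4687, -0.2358, 0.2397]
tool_rot: [-0.001, 0.966, 0.259, -0.0]
contact_force: [0.4, 1.3, -0.8]
gripper_width: 0.468
```

```bash
python3 -c "
from plan import *
go((.4217,-.098,.2,.374))"
```

```text
t 26.3 pos [ 0.4687 -0.2358  0.2397] head 0.524 g 40.0 F [ 0.4  1.3 -0.8] q [ 0.65  0.24 -0.35  1.88  0.1   1.03 -0.79]
dp [1.13, -5.71, 1.6] ang [-0.01, 0.0, 1.71]
```

{"fn": "jog_arm", "kwargs": {"dp": [[0.4,-1.8,0.4],[0.8,-3.6,0.8],[1.1,-5.4,1.2],[1.13,-5.65,1.5],[1.13,-5.65,1.5]], "angular": [[0,0,0.8],[0,0,1.7],[0,0,1.7],[0,0,1.7],[0,0,1.7]], "claw": [40,40,40,40,40]}}

```text
t: 26.8
eef_pos: [0.422, -0.0999, 0.2021]
tool_rot: [-0.0, 0.982, 0.19, -0.001]
contact_force: [0.2, -0.9, 0.0]
gripper_width: 0.469
```

{"fn": "jog_arm", "kwargs": {"dp": [[0,0,0],[0,0,0],[0,0,0],[0,0,0],[0,0,0]], "angular": [[0,0,0],[0,0,0],[0,0,0],[0,0,0],[0,0,0]], "claw": [40,40,40,40,40]}}

```text
t: 27.3
eef_pos: [0.4228, -0.102, 0.2031]
tool_rot: [0.0, 0.983, 0.186, 0.0]
contact_force: [0.0, -0.2, 0.2]
gripper_width: 0.468
```

```bash
python3 -c "
from plan import *
go((.4217,-.098,.088,.374))"; python3 snap.py side h1 180 130 330 290
```

```text
t 27.3 pos [ 0.4228 -0.102   0.2031] head 0.374 g 39.9 F [ 0.  -0.2  0.2] q [ 0.49  0.14 -0.43  2.11  0.07  0.91 -1.18]
dp [0.02, -0.16, 4.6] ang [0.0, -0.0, 0.0]
```

View pics/h1.png

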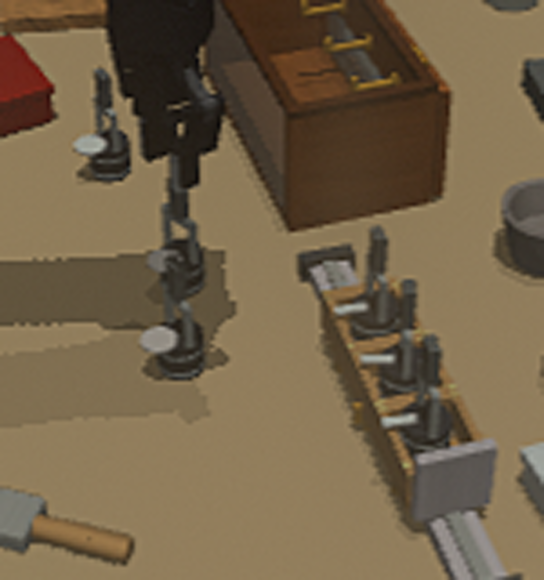

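{"fn": "jog_arm", "kwargs": {"dp": [[0,-0.16,1],[0,-0.16,2],[0,-0.16,3],[0,-0.16,4],[0,-0.16,4.55]], "angular": [[0,0,0],[0,0,0],[0,0,0],[0,0,0],[0,0,0]], "claw": [40,40,40,40,40]}}

```text
t: 27.85
eef_pos: [0.4203, -0.0977, 0.0877]
tool_rot: [-0.0, 0.982, 0.186, -0.001]
contact_force: [-0.6, -0.2, -0.4]
gripper_width: 0.467
```

{"fn": "jog_arm", "kwargs": {"dp": [[0,0,0],[0,0,0],[0,0,0],[0,0,0],[0,0,0]], "angular": [[0,0,0],[0,0,0],[0,0,0],[0,0,0],[0,0,0]], "claw": [40,5,5,5,5]}}

```text
t: 28.35
eef_pos: [0.4217, -0.098, 0.09]
tool_rot: [0.0, 0.982, 0.186, 0.001]
contact_force: [0.2, 0.1, 1.6]
gripper_width: 0.2
```

```bash
python3 -c "
from plan import *
go((.4217,-.098,.27,.374),(.5929,.1323,.275,.115))"
```

```text
t 28.35 pos [ 0.4217 -0.098   0.09  ] head 0.375 g 17.1 F [0.2 0.1 1.6] q [ 0.43  0.32 -0.39  2.22  0.21  0.64 -1.31]
dp [0.01, 0.01, -7.2] ang [0.01, -0.01, 0.01]
dp [9.75, -6.06, -7.39] ang [0.01, -0.02, 2.98]
```

{"fn": "jog_arm", "kwargs": {"dp": [[0,0,-1.9],[0,0,-3.8],[0,0,-5.7],[0.3,0,-7.4],[1.9,-0.8,-7.4]], "angular": [[0,0,0],[0,0,0],[0,0,0],[0,0,0],[0,0,0.5]], "claw": [5,5,5,5,5]}}

```text
t: 28.85
eef_pos: [0.4598, -0.066, 0.2806]
tool_rot: [0.003, 0.987, 0.16, 0.004]
contact_force: [1.4, -1.4, -1.6]
gripper_width: 0.196
```

{"fn": "jog_arm", "kwargs": {"dp": [[1.5,-0.9,0],[3.1,-2,0],[4.7,-3.1,0],[6.3,-4.2,0],[7.5,-5,0]], "angular": [[0,0,0.5],[0,0,1],[0,0,1.5],[0,0,2],[0,0,2.5]], "claw": [5,5,5,5,5]}}

```text
t: 29.35
eef_pos: [0.5956, 0.1204, 0.2744]
tool_rot: [-0.001, 0.998, 0.057, 0.0]
contact_force: [0.8, -0.1, -0.1]
gripper_width: 0.198
```

{"fn": "jog_arm", "kwargs": {"dp": [[0,0,0],[0,0,0],[0,0,0],[0,0,0],[0,0,0]], "angular": [[0,0,0],[0,0,0],[0,0,0],[0,0,0],[0,0,0]], "claw": [5,5,5,5,5]}}

```text
t: 29.85
eef_pos: [0.5944, 0.116, 0.2746]
tool_rot: [0.0, 0.998, 0.056, 0.0]
contact_force: [-0.9, -0.2, -1.5]
gripper_width: 0.193
```

```bash
python3 -c "
from plan import *
go((.5929,.1323,.275,.115))"; python3 snap.py side h2 200 70 340 200;  python3 snap.py top h2t 120 110 280 230
```

```text
t 29.85 pos [0.5944 0.116  0.2746] head 0.112 g 16.5 F [-0.9 -0.2 -1.5] q [ 0.11  0.38 -0.53  1.65  0.2   1.17 -1.93]
dp [0.01, -0.65, -0.02] ang [0.01, -0.0, -0.04]
```

View pics/h2.png

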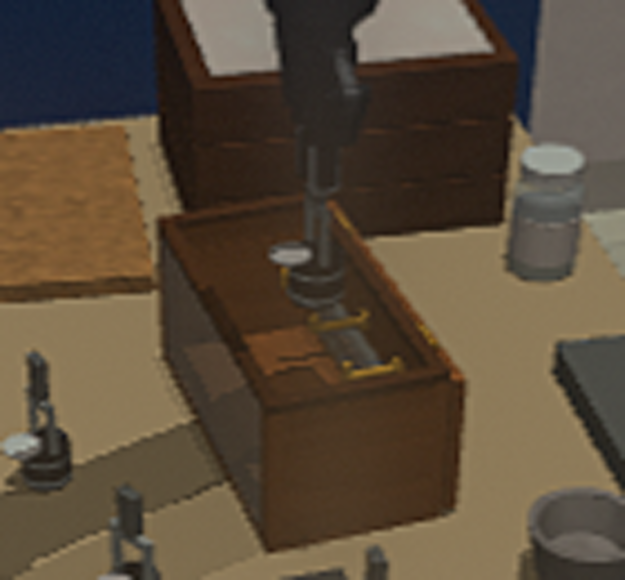

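View pics/h2t.png

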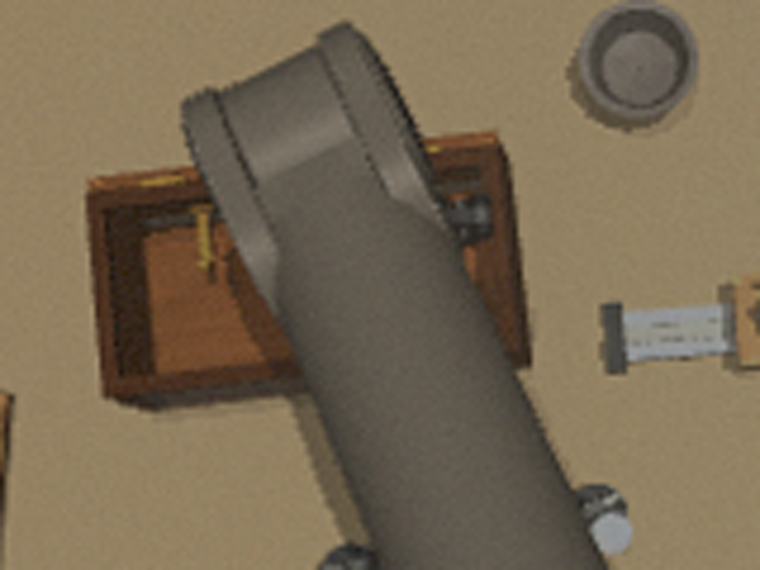

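{"fn": "jog_arm", "kwargs": {"dp": [[0,-0.3,0],[0,-0.65,0],[0,-0.65,0],[0,-0.65,0],[0,-0.65,0]], "angular": [[0,0,0],[0,0,0],[0,0,0],[0,0,0],[0,0,0]], "claw": [5,5,5,5,5]}}

```text
t: 30.45
eef_pos: [0.5929, 0.1335, 0.2742]
tool_rot: [0.0, 0.998, 0.057, -0.0]
contact_force: [0.1, -0.2, -0.6]
gripper_width: 0.201
```

```bash
python3 - <<'E'
from plan import *
from h import *
go((.5929,.1323,.275,.115))
s=read_camera("side"); o=get_obs(); P=np.array(o["eef_pos"]); print(P)
h=.115; ax=np.array([np.cos(h),np.sin(h)]);ay=np.array([-ax[1],ax[0]])
z0=P[2]-.09
def pts(r,z0):
    a=np.arange(0,6.28,.25)
    return [np.r_[r,z0+.036],np.r_[r,z0+.114],np.r_[r-ax*.034,z0+.036]]+[np.r_[r+.02*np.array([np.cos(t),np.sin(t)]),z0+.036] for t in a]+[np.r_[r+.02*np.array([np.cos(t),np.sin(t)]),z0] for t in a]
q=proj(s,pts(P[:2],z0))
C=np.array([.5995,.2055])
cab=[np.r_[C+a*ax+b*ay,.135] for a in(-.059,.059) for b in(-.132,.132)]+[np.r_[C+.029*ax+b*ay,.100] for b in(-.072,0,.072)]+[np.r_[C+.013*ax+b*ay,.110] for b in(-.072,0,.072)]
qc=proj(s,cab)
x0,y0,k=215,80,6
im=cv2.resize(s["pixels"][y0:y0+95,x0:x0+105],None,fx=k,fy=k,interpolation=cv2.INTER_CUBIC); im=np.clip(im*1.5,0,255).astype('uint8')
for Q,c in((q,(255,255,0)),(qc,(0,0,255))):
    for x,y in Q: cv2.circle(im,(int((x-x0+.5)*k),int((y-y0+.5)*k)),2,c,-1)
cv2.imwrite("pics/h3.png",im)
E
```

```text
t 30.45 pos [0.5929 0.1335 0.2742] head 0.113 g 17.1 F [ 0.1 -0.2 -0.6] q [ 0.08  0.38 -0.53  1.64  0.21  1.17 -1.96]
dp [-0.0, 0.05, -0.03] ang [0.0, 0.0, -0.02]
[0.59292296 0.13325607 0.27421887]
```

View pics/h3.png

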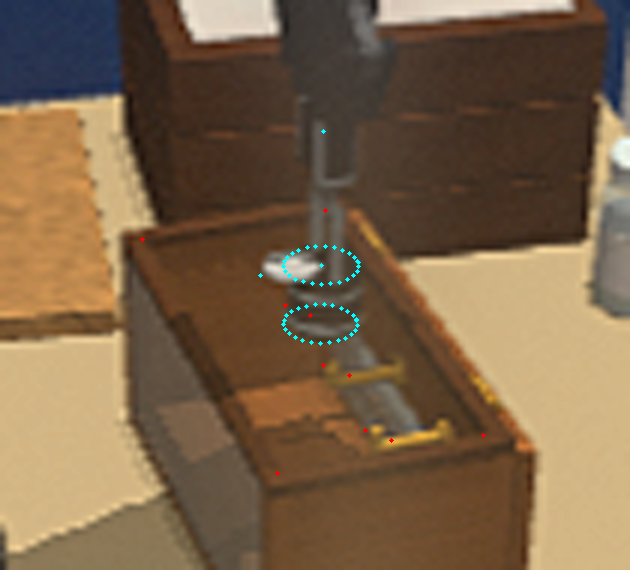

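Against the projected model points, the cabinet lies about 2 mm farther out in x than I had it. I'll shift +2 mm and go down in front of hook 1.

{"fn": "jog_arm", "kwargs": {"dp": [[0.09,0,0],[0.09,0,0.8],[0.09,0,1.6],[0.09,0,2.4],[0.09,0,3.2]], "angular": [[0,0,0],[0,0,0],[0,0,0],[0,0,0],[0,0,0]], "claw": [5,5,5,5,5]}}

```text
t: 31.0
eef_pos: [0.5954, 0.1335, 0.1936]
tool_rot: [0.0, 0.998, 0.056, 0.0]
contact_force: [-0.8, -0.0, -1.4]
gripper_width: 0.199
```

```bash
python3 -c "
from plan import *
go((.595,.1325,.138,.115))"; python3 snap.py side h4 215 80 320 175
```

```text
t 31.0 pos [0.5954 0.1335 0.1936] head 0.113 g 17.0 F [-0.8 -0.  -1.4] q [ 0.06  0.46 -0.51  1.73  0.26  1.02 -2.  ]
dp [-0.02, 0.04, 2.22] ang [0.0, -0.0, -0.03]
```

View pics/h4.png

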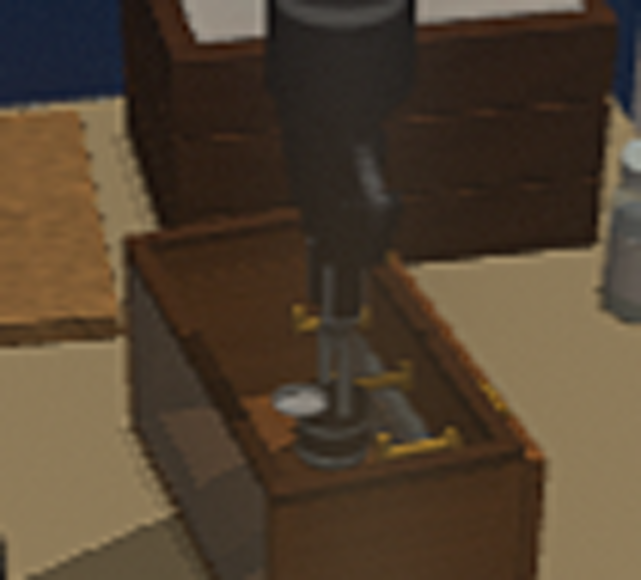

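{"fn": "jog_arm", "kwargs": {"dp": [[0,0.03,0.6],[0,0.03,1.2],[0,0.03,1.8],[0,0.03,2.22],[0,0.03,2.22]], "angular": [[0,0,0],[0,0,0],[0,0,0],[0,0,0],[0,0,0]], "claw": [5,5,5,5,5]}}

```text
t: 31.55
eef_pos: [0.5941, 0.1327, 0.1369]
tool_rot: [0.0, 0.998, 0.057, -0.001]
contact_force: [-0.5, -0.3, -1.1]
gripper_width: 0.199
```

```bash
python3 -c "
from plan import *
go((.638,.1375,.138,.115))"; python3 snap.py side h5 215 80 320 175;python3 snap.py top h5t 120 110 280 230
```

```text
t 31.55 pos [0.5941 0.1327 0.1369] head 0.113 g 17.0 F [-0.5 -0.3 -1.1] q [ 0.05  0.52 -0.49  1.78  0.3   0.92 -2.03]
dp [1.77, 0.01, -0.05] ang [0.0, 0.03, -0.02]
```

View pics/h5.png

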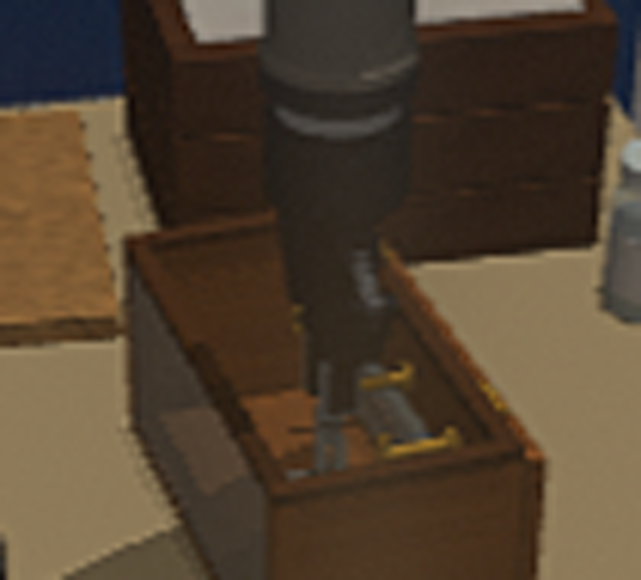

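View pics/h5t.png

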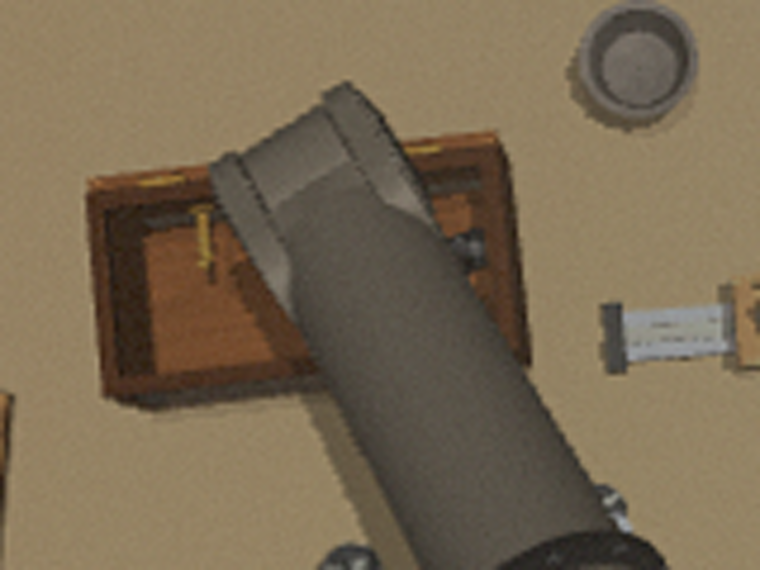

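{"fn": "jog_arm", "kwargs": {"dp": [[0.25,0,0],[0.5,0,0],[0.75,0,0],[1,0,0],[1,0,0]], "angular": [[0,0,0],[0,0,0],[0,0,0],[0,0,0],[0,0,0]], "claw": [5,5,5,5,5]}}

```text
t: 32.15
eef_pos: [0.6211, 0.136, 0.1389]
tool_rot: [-0.0, 0.998, 0.056, 0.0]
contact_force: [0.8, -0.1, -0.7]
gripper_width: 0.198
```

```bash
python3 -c "
from plan import *
go((.638,.1375,.138,.115))"; python3 snap.py side h6 215 80 320 175
```

```text
t 32.15 pos [0.6211 0.136  0.1389] head 0.113 g 16.9 F [ 0.8 -0.1 -0.7] q [ 0.04  0.55 -0.49  1.71  0.31  0.95 -2.02]
dp [0.68, 0.01, 0.04] ang [-0.0, -0.01, -0.03]
```

View pics/h6.png

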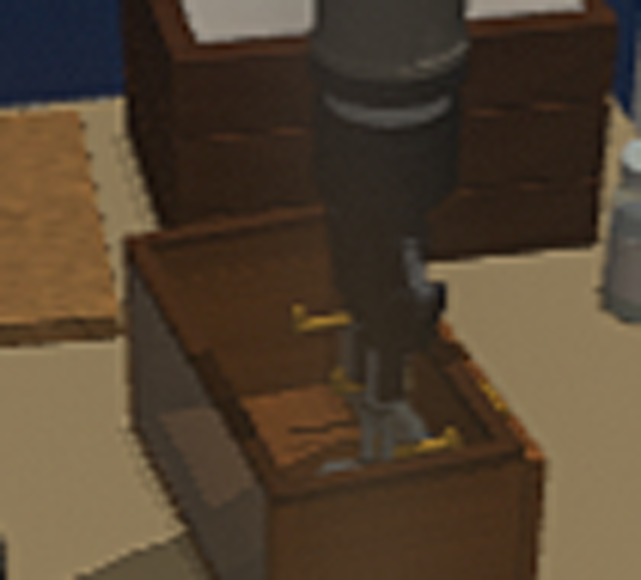

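{"fn": "jog_arm", "kwargs": {"dp": [[0.2,0,0],[0.4,0,0],[0.6,0,0],[0.7,0,0],[0.7,0,0]], "angular": [[0,0,0],[0,0,0],[0,0,0],[0,0,0],[0,0,0]], "claw": [5,5,5,5,5]}}

```text
t: 32.7
eef_pos: [0.6378, 0.1379, 0.1388]
tool_rot: [-0.0, 0.998, 0.056, 0.0]
contact_force: [-0.3, -0.5, -0.7]
gripper_width: 0.2
```

{"fn": "jog_arm", "kwargs": {"dp": [[0,0,0.15],[0,0,0.3],[0,0,0.45],[0,0,0.6],[0,0,0.6]], "angular": [[0,0,0],[0,0,0],[0,0,0],[0,0,0],[0,0,0]], "claw": [5,5,5,5,5]}}

```text
t: 33.2
eef_pos: [0.6369, 0.1376, 0.123]
tool_rot: [0.0, 0.998, 0.057, -0.001]
contact_force: [-0.7, -1.4, -0.5]
gripper_width: 0.197
```

```bash
python3 -c "
from plan import *
go((.638,.1375,.12,.115))"; python3 snap.py side h7 215 80 320 175
```

```text
t 33.2 pos [0.6369 0.1376 0.123 ] head 0.113 g 16.9 F [-0.7 -1.4 -0.5] q [ 0.03  0.6  -0.47  1.68  0.32  0.94 -2.02]
dp [0.04, 0.01, 0.12] ang [0.0, 0.02, -0.02]
```

View pics/h7.png

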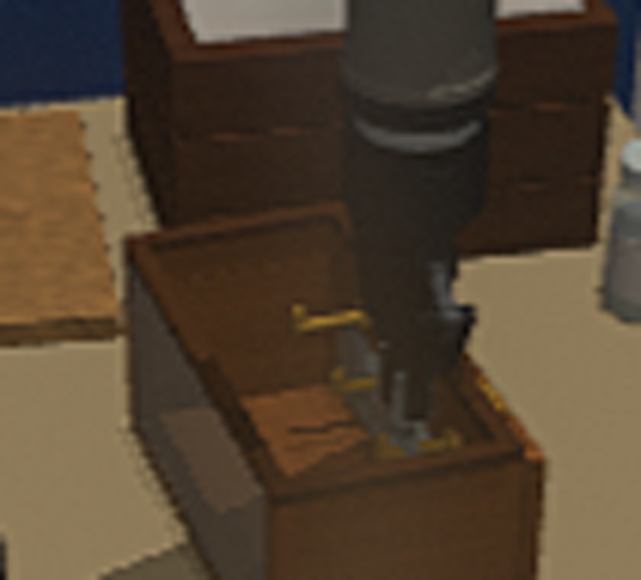

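{"fn": "jog_arm", "kwargs": {"dp": [[0,0,0.05],[0,0,0.1],[0,0,0.14],[0,0,0.14],[0,0,0.14]], "angular": [[0,0,0],[0,0,0],[0,0,0],[0,0,0],[0,0,0]], "claw": [5,5,5,5,5]}}

```text
t: 33.75
eef_pos: [0.6374, 0.1379, 0.1203]
tool_rot: [0.0, 0.998, 0.057, -0.0]
contact_force: [0.3, 0.6, -1.1]
gripper_width: 0.203
```

{"fn": "jog_arm", "kwargs": {"dp": [[0,0,0],[0,0,0],[0,0,0],[0,0,0],[0,0,0]], "angular": [[0,0,0],[0,0,0],[0,0,0],[0,0,0],[0,0,0]], "claw": [20,23,26,30,30]}}

```text
t: 34.25
eef_pos: [0.6374, 0.1379, 0.1204]
tool_rot: [-0.0, 0.998, 0.057, 0.0]
contact_force: [-1.1, -0.3, 0.2]
gripper_width: 0.35
```

{"fn": "jog_arm", "kwargs": {"dp": [[0,0,-0.4],[0,0,-1],[0,0,-2],[0,0,-3.5],[0,0,-5]], "angular": [[0,0,0],[0,0,0],[0,0,0],[0,0,0],[0,0,0]], "claw": [30,30,30,30,30]}}

```text
t: 34.75
eef_pos: [0.6373, 0.138, 0.2479]
tool_rot: [-0.0, 0.998, 0.057, 0.0]
contact_force: [0.7, -0.8, -0.3]
gripper_width: 0.348
```

```bash
python3 -c "
from plan import *
go((.4383,.0051,.23,.589))"; python3 snap.py side h8 215 80 320 175;python3 snap.py top h8t 120 110 280 230
```

```text
t 34.75 pos [0.6373 0.138  0.2479] head 0.113 g 29.7 F [ 0.7 -0.8 -0.3] q [ 0.06  0.47 -0.51  1.57  0.25  1.16 -1.96]
dp [-8.51, 4.38, 0.71] ang [-0.0, -0.01, -5.45]
```

View pics/h8.png

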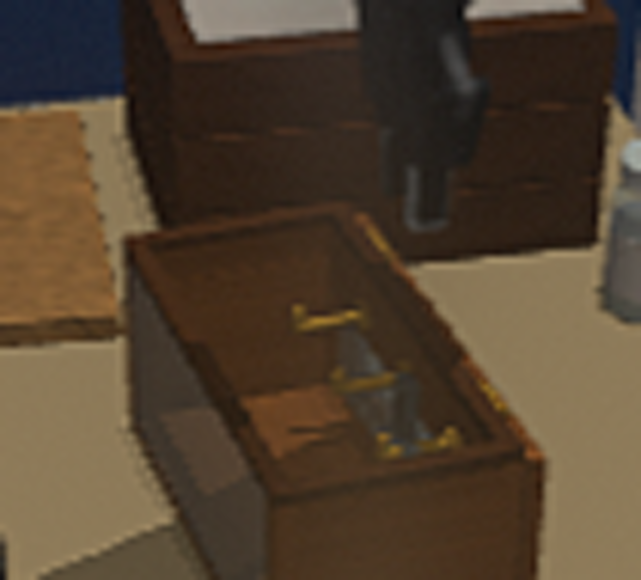

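View pics/h8t.png

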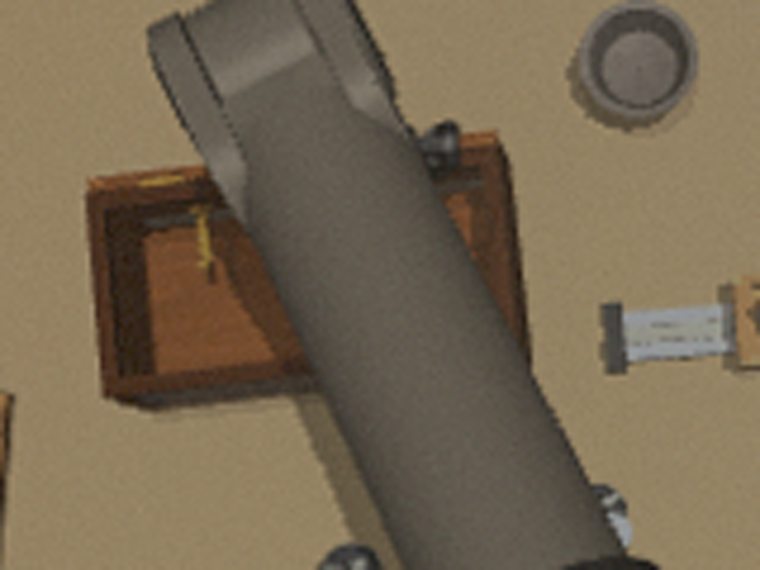

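The first fresh one hangs on hook 1 (stem at about (281,145) in the side view). Going to C.

{"fn": "jog_arm", "kwargs": {"dp": [[-1.6,0.8,0],[-3.2,1.6,0],[-4.8,2.5,0],[-6.4,3.3,0.2],[-8,4.1,0.5]], "angular": [[0,0,-1],[0,0,-2.2],[0,0,-3.4],[0,0,-4.5],[0,0,-5.45]], "claw": [40,40,40,40,40]}}

```text
t: 35.35
eef_pos: [0.4491, 0.0127, 0.2336]
tool_rot: [0.001, 0.956, 0.292, 0.001]
contact_force: [-0.2, -0.3, 0.2]
gripper_width: 0.467
```

{"fn": "jog_arm", "kwargs": {"dp": [[0,0,0.2],[0,0,0.2],[0,0,0.2],[0,0,0.2],[0,0,0.2]], "angular": [[0,0,0],[0,0,0],[0,0,0],[0,0,0],[0,0,0]], "claw": [40,40,40,40,40]}}

```text
t: 35.85
eef_pos: [0.4512, 0.0144, 0.2281]
tool_rot: [-0.0, 0.957, 0.291, 0.0]
contact_force: [0.0, 0.0, -0.6]
gripper_width: 0.466
```

```bash
python3 -c "
from plan import *
go((.4383,.0051,.2,.589),(.4383,.0051,.09,.589))"; python3 snap.py side i1 180 110 320 230
```

```text
t 35.85 pos [0.4512 0.0144 0.2281] head 0.59 g 39.8 F [ 0.   0.  -0.6] q [ 0.41  0.16 -0.63  2.04  0.11  0.98 -1.26]
dp [-0.64, 0.02, 1.13] ang [-0.0, -0.01, 0.01]
dp [-0.64, 0.02, 5.53] ang [-0.0, -0.01, 0.01]
```

View pics/i1.png

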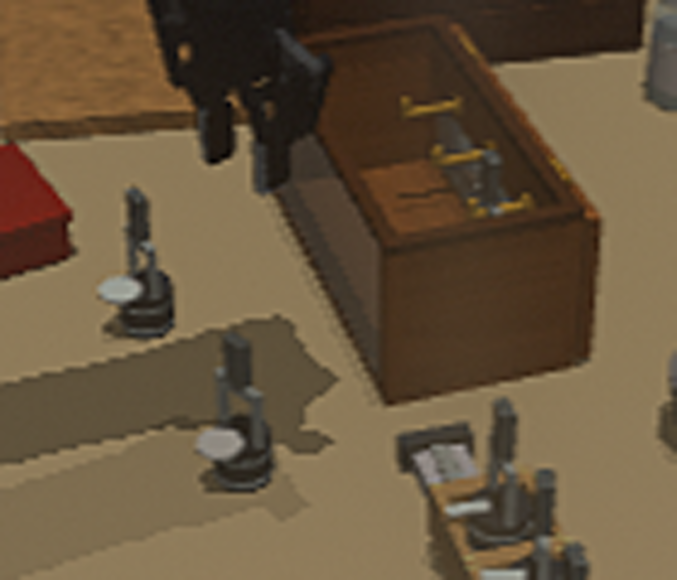

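{"fn": "jog_arm", "kwargs": {"dp": [[-0.64,0,0.5],[-0.64,0,1.5],[-0.64,0,2.8],[-0.64,0,4.1],[-0.64,0,5.5]], "angular": [[0,0,0],[0,0,0],[0,0,0],[0,0,0],[0,0,0]], "claw": [40,40,40,40,40]}}

```text
t: 36.4
eef_pos: [0.4378, 0.005, 0.0895]
tool_rot: [-0.0, 0.957, 0.29, 0.001]
contact_force: [1.4, -0.2, -0.4]
gripper_width: 0.469
```

{"fn": "jog_arm", "kwargs": {"dp": [[0,0,0],[0,0,0],[0,0,0],[0,0,0],[0,0,0]], "angular": [[0,0,0],[0,0,0],[0,0,0],[0,0,0],[0,0,0]], "claw": [40,5,5,5,5]}}

```text
t: 36.9
eef_pos: [0.4378, 0.0044, 0.0915]
tool_rot: [0.001, 0.957, 0.29, 0.001]
contact_force: [0.3, -0.3, 3.2]
gripper_width: 0.2
```

```bash
python3 -c "
from plan import *
go((.587,.204,.275,.115))"
```

```text
t 36.9 pos [0.4378 0.0044 0.0915] head 0.588 g 17.0 F [ 0.3 -0.3  3.2] q [ 0.34  0.35 -0.57  2.2   0.31  0.67 -1.43]
dp [9.41, -3.32, -7.33] ang [0.01, -0.02, 5.43]
```

{"fn": "jog_arm", "kwargs": {"dp": [[0,0,-1.9],[0,0,-3.8],[0,0,-5.7],[0,0,-7.4],[1.5,-0.5,-7.4]], "angular": [[0,0,0],[0,0,0],[0,0,0],[0,0,0.5],[0,0,1.5]], "claw": [5,5,5,5,5]}}

```text
t: 37.4
eef_pos: [0.4631, 0.0324, 0.2819]
tool_rot: [0.003, 0.975, 0.222, 0.005]
contact_force: [1.5, -0.5, -0.9]
gripper_width: 0.199
```

```bash
python3 -c "
from plan import *
go((.587,.204,.275,.115))"
```

```text
t 37.4 pos [0.4631 0.0324 0.2819] head 0.449 g 17.0 F [ 1.5 -0.5 -0.9] q [ 0.42  0.12 -0.67  1.95  0.09  1.09 -1.41]
dp [7.44, -4.04, 0.3] ang [0.09, -0.1, 3.82]
```

{"fn": "jog_arm", "kwargs": {"dp": [[1.6,-0.8,0],[3.2,-1.6,0],[4.8,-2.4,0],[6.4,-3.2,0],[7.45,-3.85,0]], "angular": [[0,0,0.8],[0,0,1.6],[0,0,2.4],[0,0,3.2],[0,0,3.9]], "claw": [5,5,5,5,5]}}

```text
t: 37.9
eef_pos: [0.5869, 0.2068, 0.2756]
tool_rot: [-0.001, 0.998, 0.058, 0.0]
contact_force: [0.0, -0.4, -0.3]
gripper_width: 0.199
```

{"fn": "jog_arm", "kwargs": {"dp": [[0,0,0],[0,0,0],[0,0,0],[0,0,0],[0,0,0]], "angular": [[0,0,0],[0,0,0],[0,0,0],[0,0,0],[0,0,0]], "claw": [5,5,5,5,5]}}

```text
t: 38.4
eef_pos: [0.5856, 0.2031, 0.2756]
tool_rot: [0.0, 0.998, 0.058, 0.0]
contact_force: [-1.2, -0.9, -1.2]
gripper_width: 0.202
```

```bash
cat > hov.py <<'E'
import sys
from plan import *
from h import *
def hov(fn,gz):
    s=read_camera("side"); o=get_obs(); P=np.array(o["eef_pos"])
    h=.115; ax=np.array([np.cos(h),np.sin(h)]);ay=np.array([-ax[1],ax[0]])
    z0=P[2]-gz; r=P[:2]
    a=np.arange(0,6.28,.25)
    q=proj(s,[np.r_[r,z0+.036],np.r_[r-ax*.034,z0+.036]]+[np.r_[r+.02*np.array([np.cos(t),np.sin(t)]),z0+.036] for t in a]+[np.r_[r+.02*np.array([np.cos(t),np.sin(t)]),z0] for t in a])
    C=np.array([.6015,.2055])
    qc=proj(s,[np.r_[C+a*ax+b*ay,.135] for a in(-.059,.059) for b in(-.132,.132)]+[np.r_[C+.029*ax+b*ay,.100] for b in(-.072,0,.072)]+[np.r_[C+.013*ax+b*ay,.110] for b in(-.072,0,.072)])
    x0,y0,k=215,70,6
    im=cv2.resize(s["pixels"][y0:y0+95,x0:x0+105],None,fx=k,fy=k,interpolation=cv2.INTER_CUBIC); im=np.clip(im*1.5,0,255).astype('uint8')
    for Q,c in((q,(255,255,0)),(qc,(0,0,255))):
        for x,y in Q: cv2.circle(im,(int((x-x0+.5)*k),int((y-y0+.5)*k)),2,c,-1)
    cv2.imwrite(fn,im)
E
python3 -c "
from hov import *
go((.587,.2042,.275,.115)); hov('pics/i2.png',.0915)"
```

```text
t 38.4 pos [0.5856 0.2031 0.2756] head 0.116 g 17.2 F [-1.2 -0.9 -1.2] q [ 0.04  0.42 -0.64  1.61  0.27  1.2  -2.11]
dp [0.06, -0.04, 0.03] ang [0.01, -0.0, 0.01]
```

View pics/i2.png

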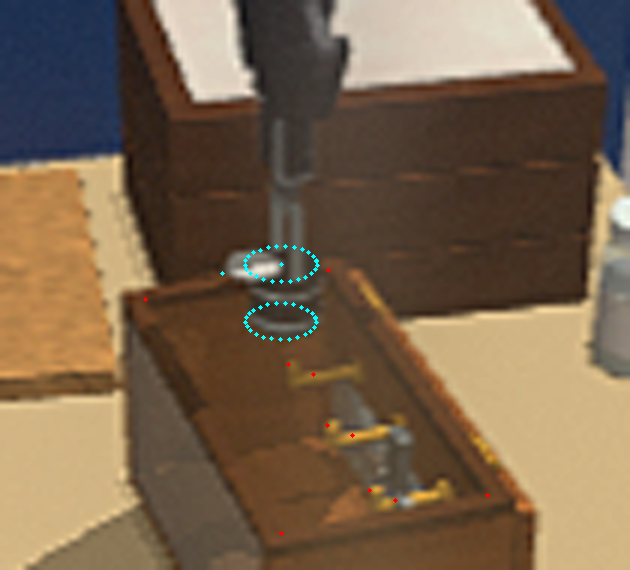

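{"fn": "jog_arm", "kwargs": {"dp": [[0.05,-0.04,0],[0.05,-0.04,0.8],[0.05,-0.04,1.6],[0.05,-0.04,2.4],[0.05,-0.04,3.2]], "angular": [[0,0,0],[0,0,0],[0,0,0],[0,0,0],[0,0,0]], "claw": [5,5,5,5,5]}}

```text
t: 38.95
eef_pos: [0.5869, 0.2055, 0.1947]
tool_rot: [-0.0, 0.998, 0.059, 0.0]
contact_force: [-0.0, -0.6, -1.0]
gripper_width: 0.199
```

{"fn": "jog_arm", "kwargs": {"dp": [[0,0,0.6],[0,0,1.2],[0,0,1.8],[0,0,2.25],[0,0,2.25]], "angular": [[0,0,0],[0,0,0],[0,0,0],[0,0,0],[0,0,0]], "claw": [5,5,5,5,5]}}

```text
t: 39.45
eef_pos: [0.5859, 0.2051, 0.1372]
tool_rot: [0.0, 0.998, 0.059, -0.001]
contact_force: [-0.7, -0.5, -1.2]
gripper_width: 0.195
```

```bash
python3 -c "
from plan import *
go((.6295,.2093,.1395,.115))"; python3 snap.py side i3 215 80 320 175
```

```text
t 39.45 pos [0.5859 0.2051 0.1372] head 0.118 g 16.7 F [-0.7 -0.5 -1.2] q [-0.    0.56 -0.59  1.74  0.37  0.96 -2.2 ]
dp [1.75, 0.04, -0.1] ang [0.01, 0.03, 0.03]
```

View pics/i3.png

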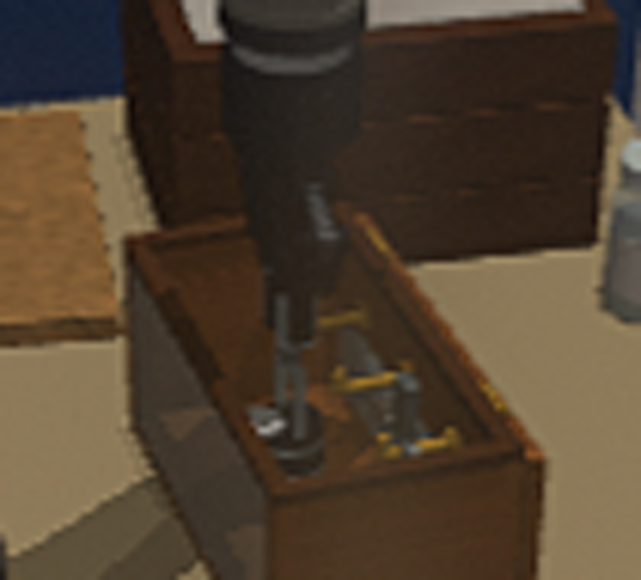

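{"fn": "jog_arm", "kwargs": {"dp": [[0.25,0,-0.05],[0.5,0,-0.05],[0.75,0,-0.05],[1,0,-0.05],[1,0,-0.05]], "angular": [[0,0,0],[0,0,0],[0,0,0],[0,0,0],[0,0,0]], "claw": [5,5,5,5,5]}}

```text
t: 40.0
eef_pos: [0.6129, 0.2085, 0.1404]
tool_rot: [-0.0, 0.998, 0.058, 0.0]
contact_force: [-0.7, -0.0, -0.7]
gripper_width: 0.196
```

```bash
python3 -c "
from plan import *
go((.6295,.2093,.1395,.115))"; python3 snap.py side i4 215 80 320 175
```

```text
t 40.0 pos [0.6129 0.2085 0.1404] head 0.117 g 16.7 F [-0.7 -0.  -0.7] q [-0.01  0.59 -0.59  1.68  0.38  0.99 -2.18]
dp [0.67, 0.04, 0.04] ang [-0.0, -0.01, 0.02]
```

View pics/i4.png

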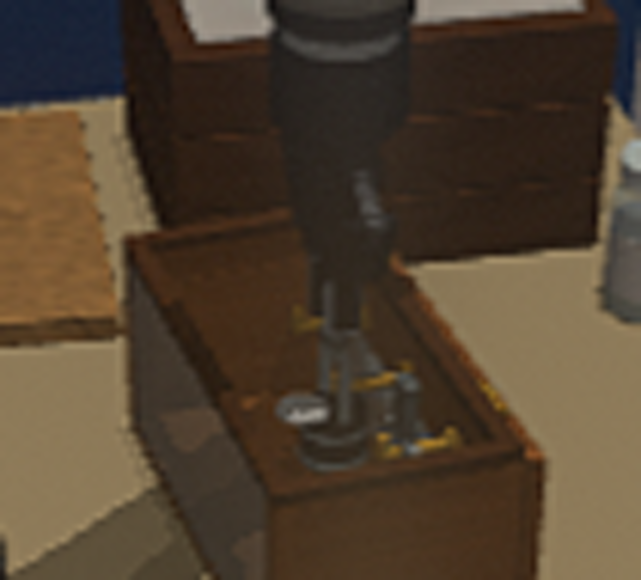

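{"fn": "jog_arm", "kwargs": {"dp": [[0.2,0.02,0],[0.4,0.04,0],[0.6,0.04,0],[0.68,0.04,0],[0.68,0.04,0]], "angular": [[0,0,0],[0,0,0],[0,0,0],[0,0,0],[0,0,0]], "claw": [5,5,5,5,5]}}

```text
t: 40.55
eef_pos: [0.629, 0.2095, 0.1402]
tool_rot: [-0.0, 0.998, 0.059, 0.0]
contact_force: [0.3, -0.5, -1.7]
gripper_width: 0.201
```

{"fn": "jog_arm", "kwargs": {"dp": [[0,0,0.15],[0,0,0.3],[0,0,0.45],[0,0,0.6],[0,0,0.6]], "angular": [[0,0,0],[0,0,0],[0,0,0],[0,0,0],[0,0,0]], "claw": [5,5,5,5,5]}}

```text
t: 41.05
eef_pos: [0.6282, 0.2093, 0.1244]
tool_rot: [0.0, 0.998, 0.059, -0.001]
contact_force: [-0.5, -0.6, -1.0]
gripper_width: 0.199
```

```bash
python3 -c "
from plan import *
go((.6295,.2093,.1215,.115))"; python3 snap.py side i5 215 80 320 175
```

```text
t 41.05 pos [0.6282 0.2093 0.1244] head 0.118 g 17.0 F [-0.5 -0.6 -1. ] q [-0.02  0.63 -0.57  1.65  0.39  0.98 -2.18]
dp [0.05, 0.0, 0.12] ang [0.0, 0.01, 0.03]
```

View pics/i5.png

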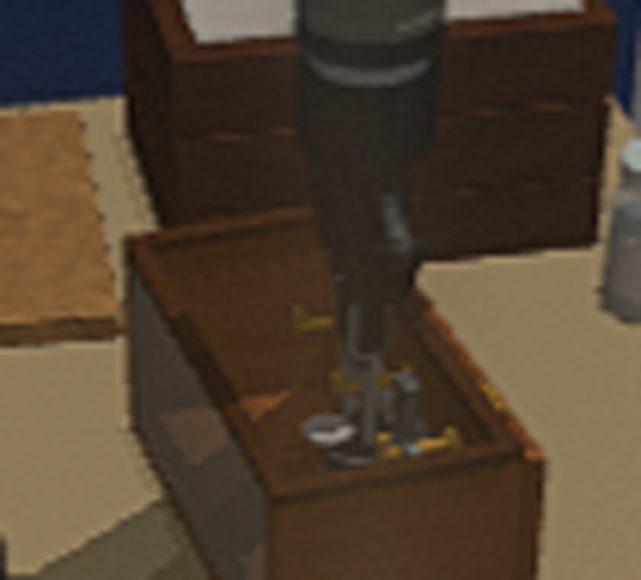

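{"fn": "jog_arm", "kwargs": {"dp": [[0,0,0.05],[0,0,0.1],[0,0,0.15],[0,0,0.15],[0,0,0.15]], "angular": [[0,0,0],[0,0,0],[0,0,0],[0,0,0],[0,0,0]], "claw": [5,5,5,5,5]}}

```text
t: 41.6
eef_pos: [0.6287, 0.2095, 0.1216]
tool_rot: [0.0, 0.998, 0.059, 0.0]
contact_force: [0.6, 0.3, -1.0]
gripper_width: 0.198
```

{"fn": "jog_arm", "kwargs": {"dp": [[0,0,0],[0,0,0],[0,0,0],[0,0,0],[0,0,0]], "angular": [[0,0,0],[0,0,0],[0,0,0],[0,0,0],[0,0,0]], "claw": [20,23,26,30,30]}}

```text
t: 42.1
eef_pos: [0.6287, 0.2095, 0.1216]
tool_rot: [0.0, 0.998, 0.059, 0.0]
contact_force: [1.0, 0.1, -0.8]
gripper_width: 0.347
```

{"fn": "jog_arm", "kwargs": {"dp": [[0,0,-0.4],[0,0,-1],[0,0,-2],[0,0,-3.5],[0,0,-5]], "angular": [[0,0,0],[0,0,0],[0,0,0],[0,0,0],[0,0,0]], "claw": [30,30,30,30,30]}}

```text
t: 42.6
eef_pos: [0.6285, 0.2097, 0.2491]
tool_rot: [-0.0, 0.998, 0.059, 0.0]
contact_force: [0.5, 0.5, 0.4]
gripper_width: 0.355
```

```bash
python3 -c "
from plan import *
go((.3938,.1822,.23,.145))"; python3 snap.py side i6 180 80 320 200
```

```text
t 42.6 pos [0.6285 0.2097 0.2491] head 0.118 g 30.3 F [0.5 0.5 0.4] q [ 0.01  0.51 -0.62  1.53  0.31  1.19 -2.11]
dp [-9.45, -0.01, 0.76] ang [-0.0, -0.01, -0.31]
```

View pics/i6.png

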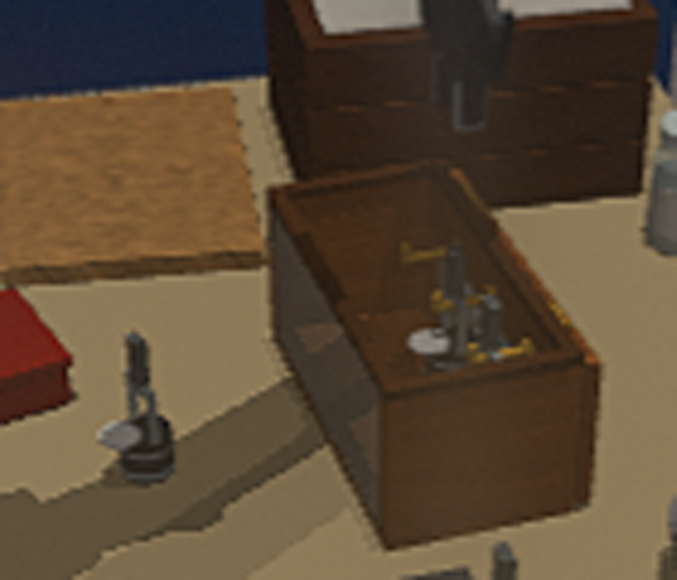

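{"fn": "jog_arm", "kwargs": {"dp": [[-1.8,0,0],[-3.7,0,0],[-5.6,0,0],[-7.5,0,0.3],[-9.4,0,0.8]], "angular": [[0,0,0],[0,0,0],[0,0,0],[0,0,0],[0,0,-0.3]], "claw": [40,40,40,40,40]}}

```text
t: 43.15
eef_pos: [0.3942, 0.1824, 0.2279]
tool_rot: [-0.0, 0.997, 0.072, 0.002]
contact_force: [0.2, 0.1, 0.5]
gripper_width: 0.471
```

{"fn": "jog_arm", "kwargs": {"dp": [[0,0,0.2],[0,0,0.4],[0,0,0.4],[0,0,0.4],[0,0,0.4]], "angular": [[0,0,0],[0,0,0],[0,0,0],[0,0,0],[0,0,0]], "claw": [40,40,40,40,40]}}

```text
t: 43.65
eef_pos: [0.3964, 0.1825, 0.217]
tool_rot: [-0.001, 0.997, 0.072, 0.0]
contact_force: [0.7, -0.5, -0.2]
gripper_width: 0.468
```

```bash
python3 -c "
from plan import *
go((.3938,.1822,.2,.145),(.3938,.1822,.09,.145))"; python3 snap.py side j1 160 80 300 200
```

```text
t 43.65 pos [0.3964 0.1825 0.217 ] head 0.143 g 40.0 F [ 0.7 -0.5 -0.2] q [ 0.11  0.16 -0.74  2.07  0.13  0.95 -2.13]
dp [-0.11, -0.0, 0.68] ang [-0.01, -0.01, -0.02]
dp [-0.11, 0.0, 5.08] ang [-0.01, -0.01, -0.02]
```

View pics/j1.png

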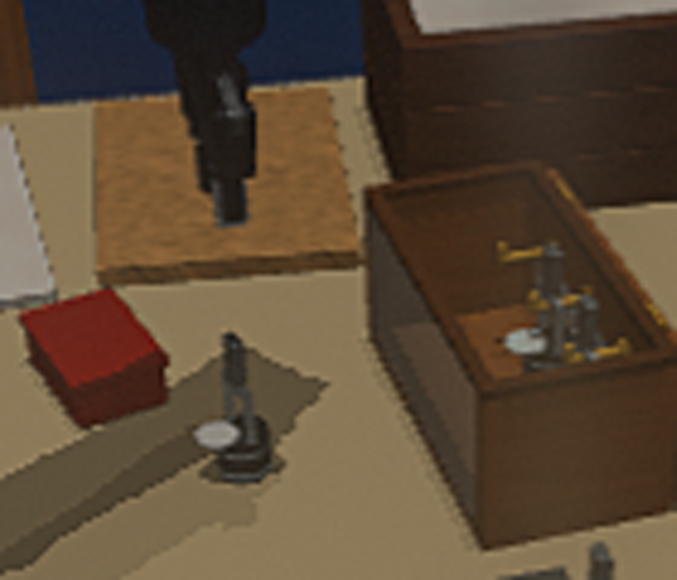

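{"fn": "jog_arm", "kwargs": {"dp": [[-0.08,0,0.5],[-0.08,0,1.6],[-0.08,0,2.8],[-0.08,0,4],[-0.08,0,5.08]], "angular": [[0,0,0],[0,0,0],[0,0,0],[0,0,0],[0,0,0]], "claw": [40,40,40,40,40]}}

```text
t: 44.2
eef_pos: [0.3926, 0.1815, 0.0875]
tool_rot: [-0.0, 0.997, 0.072, -0.001]
contact_force: [0.2, -0.4, -0.0]
gripper_width: 0.467
```

{"fn": "jog_arm", "kwargs": {"dp": [[0,0,0],[0,0,0],[0,0,0],[0,0,0],[0,0,0]], "angular": [[0,0,0],[0,0,0],[0,0,0],[0,0,0],[0,0,0]], "claw": [40,5,5,5,5]}}

```text
t: 44.7
eef_pos: [0.3939, 0.1818, 0.0904]
tool_rot: [-0.0, 0.997, 0.072, 0.001]
contact_force: [0.1, 0.2, -1.0]
gripper_width: 0.204
```

```bash
python3 -c "
from plan import *
go((.5784,.2757,.275,.115))"
```

```text
t 44.7 pos [0.3939 0.1818 0.0904] head 0.143 g 17.4 F [ 0.1  0.2 -1. ] q [-0.01  0.37 -0.66  2.2   0.36  0.68 -2.35]
dp [7.85, -2.66, -7.37] ang [-0.0, -0.02, 0.33]
```

{"fn": "jog_arm", "kwargs": {"dp": [[0,0,-1.9],[0,0,-3.8],[0,0,-5.7],[0,0,-7.4],[1.5,-0.5,-7.4]], "angular": [[0,0,0],[0,0,0],[0,0,0],[0,0,0],[0,0,0.3]], "claw": [5,5,5,5,5]}}

```text
t: 45.2
eef_pos: [0.4293, 0.1999, 0.283]
tool_rot: [0.001, 0.998, 0.058, 0.008]
contact_force: [1.1, -0.0, -0.3]
gripper_width: 0.206
```

{"fn": "jog_arm", "kwargs": {"dp": [[1.6,-0.6,0],[3.2,-1.2,0],[4.8,-1.8,0],[6.3,-2.3,0],[6.3,-2.3,0]], "angular": [[0,0,0],[0,0,0],[0,0,0],[0,0,0],[0,0,0]], "claw": [5,5,5,5,5]}}

```text
t: 45.7
eef_pos: [0.5817, 0.2761, 0.2736]
tool_rot: [-0.001, 0.998, 0.058, 0.0]
contact_force: [0.1, 0.1, -1.4]
gripper_width: 0.209
```

{"fn": "jog_arm", "kwargs": {"dp": [[0,0,0],[0,0,0],[0,0,0],[0,0,0],[0,0,0]], "angular": [[0,0,0],[0,0,0],[0,0,0],[0,0,0],[0,0,0]], "claw": [5,5,5,5,5]}}

```text
t: 46.2
eef_pos: [0.578, 0.2746, 0.275]
tool_rot: [0.0, 0.998, 0.059, 0.0]
contact_force: [0.3, -0.1, -0.6]
gripper_width: 0.205
```

```bash
python3 -c "
from hov import *
go((.5784,.2757,.275,.115)); hov('pics/j2.png',.0904)"
```

```text
t 46.2 pos [0.578  0.2746 0.275 ] head 0.117 g 17.5 F [ 0.3 -0.1 -0.6] q [-0.04  0.47 -0.71  1.56  0.32  1.23 -2.25]
dp [0.02, -0.04, 0.0] ang [0.0, -0.01, 0.03]
```

View pics/j2.png

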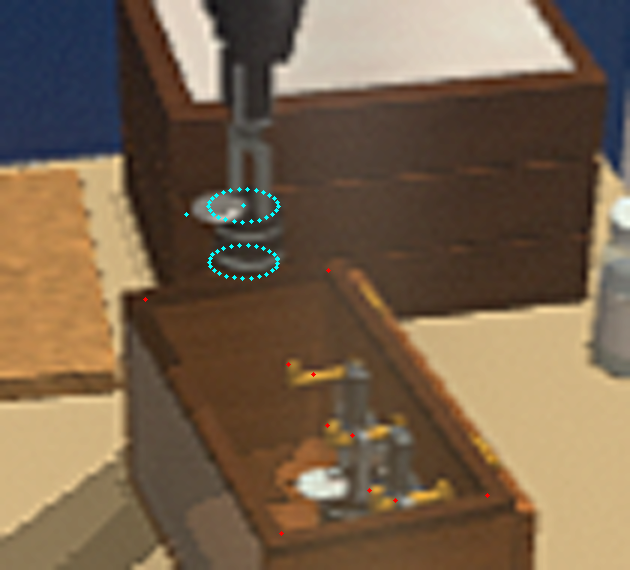

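{"fn": "jog_arm", "kwargs": {"dp": [[0.02,-0.04,0],[0.02,-0.04,0.8],[0.02,-0.04,1.6],[0.02,-0.04,2.4],[0.02,-0.04,3.2]], "angular": [[0,0,0],[0,0,0],[0,0,0],[0,0,0],[0,0,0]], "claw": [5,5,5,5,5]}}

```text
t: 46.75
eef_pos: [0.5787, 0.276, 0.1939]
tool_rot: [-0.0, 0.998, 0.059, 0.0]
contact_force: [-0.6, -0.3, -1.5]
gripper_width: 0.203
```

{"fn": "jog_arm", "kwargs": {"dp": [[0,0,0.6],[0,0,1.2],[0,0,1.8],[0,0,2.2],[0,0,2.2]], "angular": [[0,0,0],[0,0,0],[0,0,0],[0,0,0],[0,0,0]], "claw": [5,5,5,5,5]}}

```text
t: 47.25
eef_pos: [0.5779, 0.2755, 0.1379]
tool_rot: [0.001, 0.998, 0.059, -0.001]
contact_force: [0.1, 0.6, -1.2]
gripper_width: 0.207
```

```bash
python3 -c "
from plan import *
go((.6212,.2808,.1390,.115))"; python3 snap.py side j3 215 80 320 175
```

```text
t 47.25 pos [0.5779 0.2755 0.1379] head 0.118 g 17.7 F [ 0.1  0.6 -1.2] q [-0.08  0.6  -0.66  1.69  0.42  1.   -2.34]
dp [1.74, -0.01, -0.05] ang [0.01, 0.03, 0.03]
```

View pics/j3.png

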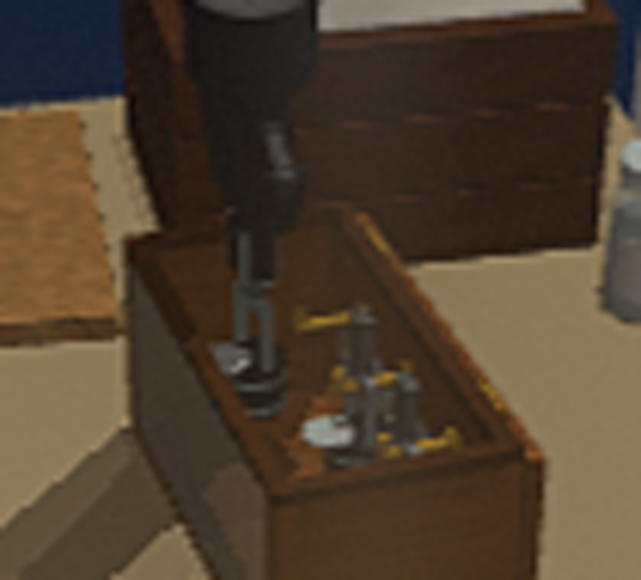

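{"fn": "jog_arm", "kwargs": {"dp": [[0.25,0,0],[0.5,0,0],[0.75,0,0],[1,0,0],[1,0,0]], "angular": [[0,0,0],[0,0,0],[0,0,0],[0,0,0],[0,0,0]], "claw": [5,5,5,5,5]}}

```text
t: 47.8
eef_pos: [0.6047, 0.2789, 0.1397]
tool_rot: [-0.0, 0.998, 0.058, 0.0]
contact_force: [-0.0, -0.4, -1.3]
gripper_width: 0.206
```

{"fn": "jog_arm", "kwargs": {"dp": [[0.2,0,0],[0.4,0,0],[0.6,0,0],[0.68,0,0],[0.68,0,0]], "angular": [[0,0,0],[0,0,0],[0,0,0],[0,0,0],[0,0,0]], "claw": [5,5,5,5,5]}}

```text
t: 48.3
eef_pos: [0.6207, 0.2809, 0.1395]
tool_rot: [-0.0, 0.998, 0.059, 0.0]
contact_force: [0.1, -0.9, -1.3]
gripper_width: 0.208
```

```bash
python3 -c "
from plan import *
go((.6212,.2808,.1204,.115))"; python3 snap.py side j4 215 80 320 175
```

```text
t 48.3 pos [0.6207 0.2809 0.1395] head 0.117 g 17.8 F [ 0.1 -0.9 -1.3] q [-0.09  0.66 -0.64  1.58  0.44  1.04 -2.3 ]
dp [0.02, 0.01, 0.76] ang [-0.0, -0.0, 0.03]
```

View pics/j4.png

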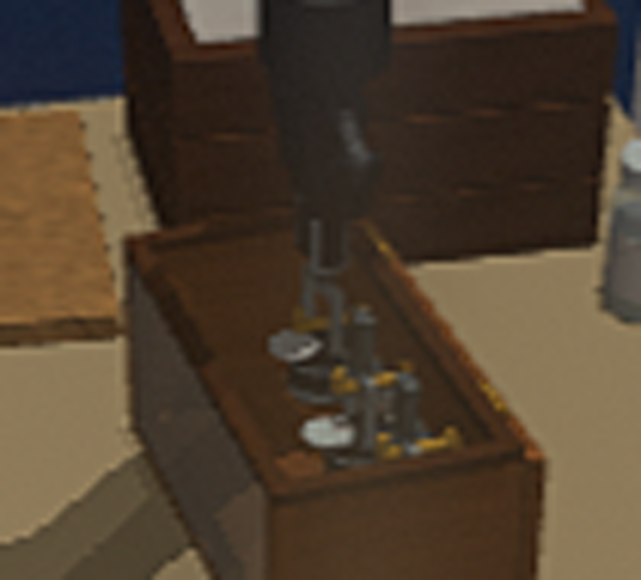

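{"fn": "jog_arm", "kwargs": {"dp": [[0,0,0.2],[0,0,0.4],[0,0,0.6],[0,0,0.77],[0,0,0.77]], "angular": [[0,0,0],[0,0,0],[0,0,0],[0,0,0],[0,0,0]], "claw": [5,5,5,5,5]}}

```text
t: 48.85
eef_pos: [0.6202, 0.2808, 0.1201]
tool_rot: [0.0, 0.998, 0.059, -0.0]
contact_force: [-0.8, -0.6, 0.9]
gripper_width: 0.205
```

{"fn": "jog_arm", "kwargs": {"dp": [[0,0,0],[0,0,0],[0,0,0],[0,0,0],[0,0,0]], "angular": [[0,0,0],[0,0,0],[0,0,0],[0,0,0],[0,0,0]], "claw": [20,23,26,30,30]}}

```text
t: 49.35
eef_pos: [0.6204, 0.281, 0.1203]
tool_rot: [-0.0, 0.998, 0.059, 0.0]
contact_force: [-0.2, 0.7, -0.1]
gripper_width: 0.353
```

{"fn": "jog_arm", "kwargs": {"dp": [[0,0,-0.4],[0,0,-1],[0,0,-2],[0,0,-3.5],[0,0,-5]], "angular": [[0,0,0],[0,0,0],[0,0,0],[0,0,0],[0,0,0]], "claw": [30,30,30,30,30]}}

```text
t: 49.85
eef_pos: [0.6202, 0.2811, 0.2479]
tool_rot: [-0.0, 0.998, 0.059, 0.0]
contact_force: [0.1, -0.1, 0.0]
gripper_width: 0.352
```

{"fn": "jog_arm", "kwargs": {"dp": [[-1.6,0.8,0],[-3.2,1.6,0],[-4.8,2.4,0],[-6.4,3.2,0],[-6.4,4.8,0]], "angular": [[0,0,0],[0,0,0],[0,0,0],[0,0,0],[0,0,0]], "claw": [30,30,30,30,30]}}

```text
t: 50.35
eef_pos: [0.4706, 0.1452, 0.2467]
tool_rot: [0.001, 0.998, 0.063, 0.0]
contact_force: [1.9, -0.5, -0.2]
gripper_width: 0.351
```

{"fn": "jog_arm", "kwargs": {"dp": [[0,2,0],[0,4,0],[0,6,0],[0,8,0],[0,9.5,0]], "angular": [[0,0,0],[0,0,0],[0,0,0],[0,0,0],[0,0,0]], "claw": [30,30,30,30,30]}}

```text
t: 50.85
eef_pos: [0.5037, -0.0962, 0.2469]
tool_rot: [0.001, 0.998, 0.058, 0.001]
contact_force: [-0.4, -0.2, 0.3]
gripper_width: 0.352
```

{"fn": "jog_arm", "kwargs": {"dp": [[0,2,0],[0,4,0],[0,6,0],[0,7,0],[0,7,0]], "angular": [[0,0,0],[0,0,0],[0,0,0],[0,0,0],[0,0,0]], "claw": [30,30,30,30,30]}}

```text
t: 51.35
eef_pos: [0.5236, -0.2718, 0.2463]
tool_rot: [0.001, 0.998, 0.055, 0.001]
contact_force: [0.6, -0.6, 0.4]
gripper_width: 0.35
```

```bash
python3 - <<'E'
from plan import *
from traym import *
go((.4,-.4,.25,.1))
t=read_camera("top"); s=read_camera("side"); pickle.dump((t,s),open("c4.pkl","wb"))
crop(t,120,120,380,230,2.9,"pics/k1t.png"); crop(s,215,80,320,175,6,"pics/k1.png"); cv2.imwrite("pics/k1f.png",s["pixels"])
c2=pickle.load(open("c2.pkl","rb"))[0]; print(disp(c2,t))
E
```

```text
t 51.35 pos [ 0.5236 -0.2718  0.2463] head 0.111 g 29.9 F [ 0.6 -0.6  0.4] q [ 0.77  0.37 -0.51  1.72  0.2   1.1  -1.26]
dp [-5.48, 4.55, -0.14] ang [0.02, -0.01, 0.12]
[(67.5, 0.0, 0.609), (360.0, 4.5, 0.715), (68.0, 0.5, 0.784), (67.0, -0.5, 0.616)]
```

View pics/k1t.png

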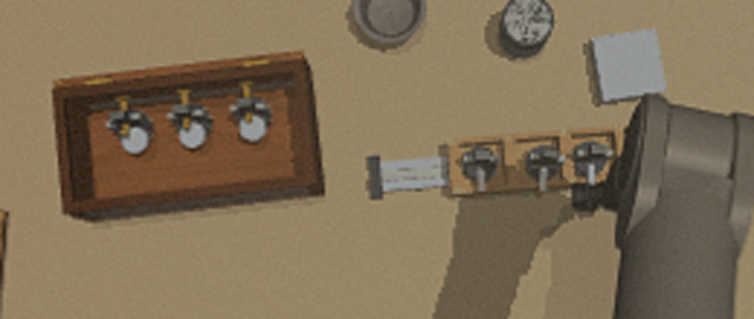

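View pics/k1.png

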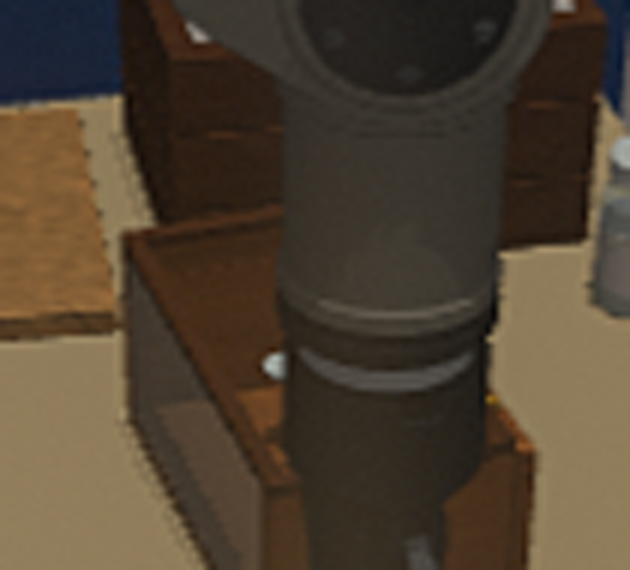

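View pics/k1f.png

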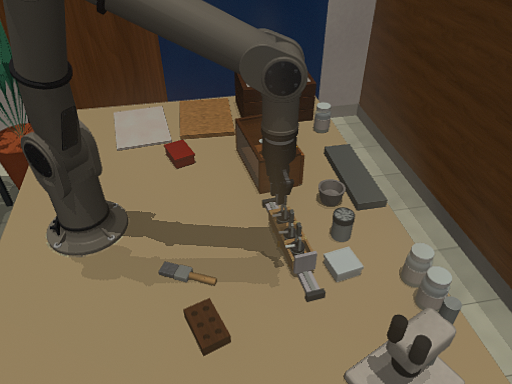

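{"fn": "jog_arm", "kwargs": {"dp": [[-1,1.5,0],[-2,3,0],[-3,4.5,0],[-4,6,0],[-4,6,0]], "angular": [[0,0,0],[0,0,0],[0,0,0],[0,0,0],[0,0,0]], "claw": [30,30,30,30,30]}}

```text
t: 51.95
eef_pos: [0.4382, -0.4328, 0.2458]
tool_rot: [0.002, 0.998, 0.055, -0.001]
contact_force: [-1.0, 0.6, 0.3]
gripper_width: 0.353
```

{"fn": "jog_arm", "kwargs": {"dp": [[-0.5,1.5,0],[-1,3,0],[-1.5,4.5,0],[-1.5,4.5,0],[-1.5,4.5,0]], "angular": [[0,0,0],[0,0,0],[0,0,0],[0,0,0],[0,0,0]], "claw": [30,30,30,30,30]}}

```text
t: 52.45
eef_pos: [0.419, -0.5424, 0.2457]
tool_rot: [-0.0, 0.998, 0.059, 0.0]
contact_force: [0.1, 0.0, -0.3]
gripper_width: 0.357
```

```bash
python3 - <<'E'
from plan import *
from traym import *
go()
t=read_camera("top"); s=read_camera("side"); pickle.dump((t,s),open("c5.pkl","wb"))
crop(t,240,130,380,210,5,"pics/l1t.png"); crop(s,200,95,340,310,2.7,"pics/l1.png"); crop(t,130,130,240,205,6,"pics/l1c.png")
c2=pickle.load(open("c2.pkl","rb"))[0]; print(disp(c2,t))
E
```

```text
t 52.45 pos [ 0.419  -0.5424  0.2457] head 0.118 g 30.5 F [ 0.1  0.  -0.3] q [ 1.1   0.52 -0.41  1.49  0.21  1.18 -0.79]
[(67.5, 0.0, 0.779), (67.0, -0.5, 0.82), (67.5, 0.0, 0.868), (67.5, 0.0, 0.709)]
```

View pics/l1t.png

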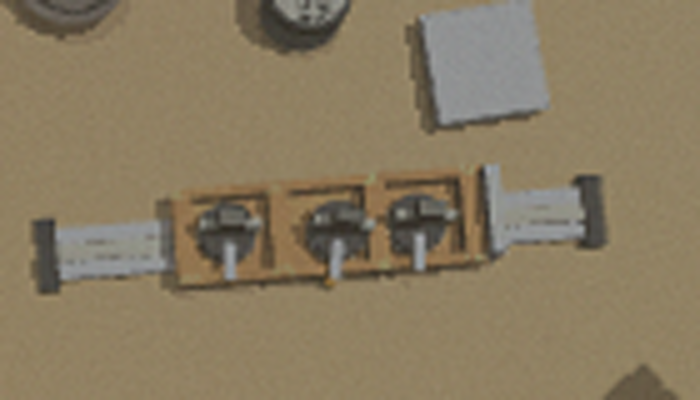

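View pics/l1.png

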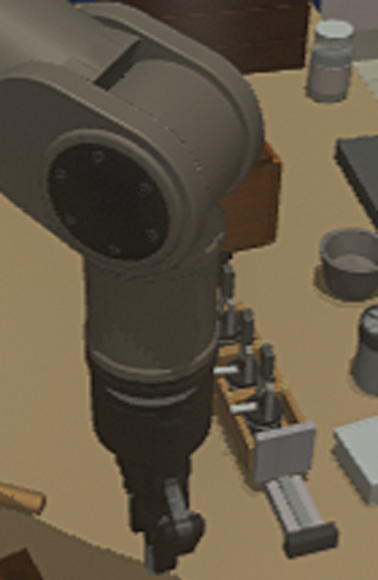

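View pics/l1c.png

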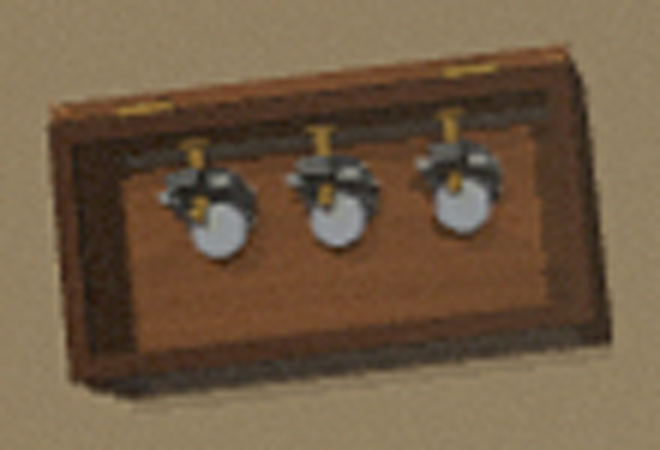

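The nest-2 cartridge appears shifted inside its pocket, which looks like the announced knock. Measuring all six.

```bash
python3 - <<'E'
from run1 import *
t3=pickle.load(open("c3.pkl","rb"))[0];t,s=pickle.load(open("c5.pkl","rb"))
def can(c,p0,z=.066):
    u0,v0=int(p0[0])-9,int(p0[1])-9
    im=cv2.resize(c["pixels"][v0:v0+19,u0:u0+19],None,fx=8,fy=8,interpolation=cv2.INTER_CUBIC).astype(float)
    mx,mn=im.max(2),im.min(2); m=(((mx-mn)/np.maximum(mx,1)<.22)&(mx<95)).astype('uint8')
    m=cv2.morphologyEx(m,cv2.MORPH_OPEN,np.ones((25,25),'uint8'))
    n,l,st,ce=cv2.connectedComponentsWithStats(m); k=1+np.argmax(st[1:,4])
    q=(ce[k]+.5)/8-.5+[u0,v0]; return onz(c,[q],z)[0,:2],st[k]/8
for nm,c,P in (("c3",t3,[(240+215/4.7,130+217/4.7),(240+303/4.7,130+210/4.7),(240+393/4.7,130+210/4.7)]),("c5",t,[(240+226/5,130+233/5),(240+338/5,130+230/5),(240+417/5,130+222/5)])):
    for p in P: r,st=can(c,p); print(nm,r.round(4),st)
W=[np.clip(cv2.resize(c["pixels"][155:195,270:345],None,fx=8,fy=8,interpolation=cv2.INTER_CUBIC)*1.5,0,255).astype('uint8') for c in(t3,t)]
cv2.imwrite("pics/m1.png",cv2.resize(np.vstack(W),None,fx=.9,fy=.9))
im=np.clip(s["pixels"][185:275,262:332]*1.6,0,255).astype('uint8'); cv2.imwrite("pics/m2.png",cv2.resize(im,None,fx=6.4,fy=6.4,interpolation=cv2.INTER_CUBIC))
E
```

```text
c3 [ 0.5708 -0.1194] [  5.      9.875   3.5     3.875 107.375]Traceback (most recent call last):
  File "<stdin>", line 11, in <module>
  File "<stdin>", line 8, in can
    return _wrapfunc(a, 'argmax', axis=axis, out=out, **kwds)
    return bound(*args, **kwds)
ValueError: attempt to get argmax of an empty sequence
```

```bash
python3 - <<'E'
from run1 import *
t3=pickle.load(open("c3.pkl","rb"))[0];t,s=pickle.load(open("c5.pkl","rb"))
W=[np.clip(cv2.resize(c["pixels"][160:192,270:345],None,fx=10,fy=10,interpolation=cv2.INTER_CUBIC)*1.7,0,255).astype('uint8') for c in(t3,t)]
cv2.imwrite("pics/m1.png",cv2.resize(np.vstack(W),None,fx=.9,fy=.9))
im=np.clip(s["pixels"][185:275,262:332]*1.6,0,255).astype('uint8'); cv2.imwrite("pics/m2.png",cv2.resize(im,None,fx=6.4,fy=6.4,interpolation=cv2.INTER_CUBIC))
E
```

```text
(no output)
```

View pics/m1.png

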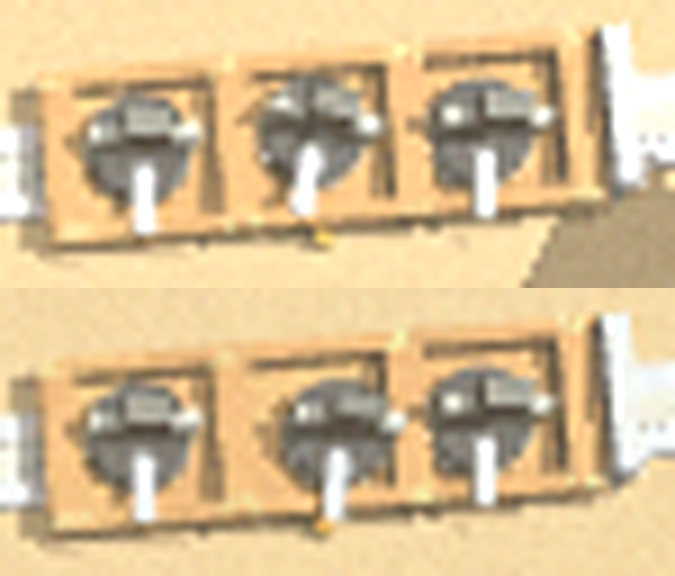

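View pics/m2.png

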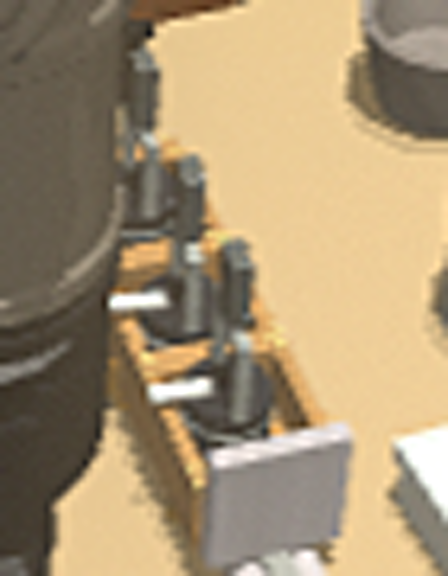

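The nest-2 cartridge was knocked about 10 mm inside its pocket and still stands upright. With a 52 mm pocket and a 40 mm canister it can be at most 8.5 mm from centre, inside the 14 mm limit, so I'll leave it and hand in.

```bash
python3 -c "
from station import *
print(hand_in())"
```

```text
the job is handed in; nothing more can be done
None
```

I sorted all six cartridges and handed the job in at about 52 s; the hand-in gives no verdict.

**Spent cartridges:** all three stand in their own nests. One had a rough entry: the wrist read about 60 N as the first cartridge met the edge of nest 1, then it dropped in. Pictures taken before the push showed all three upright and the tray still at its first station.

**Tray:** I pushed it along the rail to the middle station. The first touch had the gripper's knuckles close to the nest 1 stem, so I backed off, turned the gripper 90° and pushed again. The push met about 13 N just before the tray slid to where it now sits. Image shift puts it at about 67.5 mm (nominal 70, allowed 62 to 78), and a second reading just before hand-in gave the same. I did not check separately that the ball is fully home in the detent.

**Fresh cartridges:** one hangs on each of the three hooks, tag to the front. Force readings stayed within about 2 N during each entry. The final top view shows the hook tips through all three loops. I did not measure their tilt or hanging height exactly.

**Disagreement in the last check:** the nest 2 cartridge had moved about 10 mm inside its pocket since the push, probably the announced knock. It still looks upright. The pocket size allows at most about 8.5 mm off centre against the 14 mm limit, so I left it. I saw no bystander moved, but did not measure them.

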